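Clear and shut the kit drawer

TASK

The kit drawer cannot shut because tall jars were left standing in it. Stand every jar upright on the shallow steel tray, lay in the drawer whichever of the straightedge, the screwdriver and the spare micrometer head lie loose on or beside the rubber mat, then push the drawer fully home so that it seats past its detent. Keep the jars from tipping and leave the weights, the steel block and the tweezers where they are.

Things in the scene. Friction and masses are not known exactly. Their poses are not given: they have to be found in the camera images.
- jar_a_mid (a point): Squat jar, white with a blue screw lid: 61 mm across the lid (56 mm below it), 48 mm tall, the lid being the top 17 mm. This point is at its centre, half-way up; z up. It stands in the open drawer at the start.
- jar_b_mid (a point): One of two like jars, white with a teal screw lid: 52 mm across the lid (48 mm below it), 55 mm tall, the lid being the top 20 mm. This point is at its centre, half-way up; z up. It stands in the open drawer at the start.
- jar_c_mid (a point): One of two like jars, white with a teal screw lid: 52 mm across the lid (48 mm below it), 55 mm tall, the lid being the top 20 mm. This point is at its centre, half-way up; z up. It stands in the open drawer at the start.
- bar_mid (a point): Black-footed steel straightedge, a bar 150 mm long, 24 mm wide, 14 mm tall, 0.3 kg. Its origin is at the centre of the tool's length, half-way up while it lies flat; the tool's length runs along its y axis. May be absent.
- driver_long_mid (a point): Screwdriver, 160 mm, 20 mm wide and tall at the handle; the handle reaches from y = -5 to +80 mm, the thin shaft points to -y. Its origin is at the centre of the tool's length, half-way up while it lies flat; the tool's length runs along its y axis. May be absent.
- mic_head_mid (a point): Spare micrometer head, a ridged metal cylinder 100 mm long, 14 to 19 mm wide, 19 mm tall. Its origin is at the centre of the tool's length, half-way up while it lies flat; the tool's length runs along its y axis. May be absent.
- jar_tray: Shallow steel tray, fixed on the worktop, 110 mm along its x axis and 210 mm along its y axis, floor 3 mm above the worktop, rim 4 mm thick and 10 mm tall. Origin at the centre of its underside.
- tool_mat: Thin grey rubber mat, fixed on the worktop, 175 mm (x) by 175 mm (y), 2 mm thick, on which the tools lie at the start. Origin at the centre of its underside.
- kit_case: Grey sheet-metal case of the kit drawer, fixed on the worktop: 175 mm (x) by 222 mm (y), 66 mm tall. Origin at the centre of its underside; its open front looks to its own -x, front edge at x = -87.5 mm. The opening reaches from 6 to 56 mm above the worktop, so anything in the drawer that stands higher than 42 mm over the drawer's floor strikes the top board.
- drawer_in (a point): Centre of the inside floor of the drawer, 14 mm above the worktop; axes as the case's, moves with the drawer. Inside 155 mm (x) by 190 mm (y). Side and rear walls stand 24 mm over this floor, the front panel (10 mm thick, the full 222 mm wide) 46 mm.
- drawer_pull (a point): Middle of the outer face of the drawer's pull, a solid dark bar 90 mm wide, 12 mm tall, standing 8 mm proud of the front panel; 34 mm above the worktop. Pushing here along the case's +x closes the drawer.
- camera_front (a point): Lower front edge of the black inspection camera that hangs over the alignment fixture between drawer and tray, fixed. It and its boom fill the space upward from here and behind (greater x, y from -0.25 to 0 m).
- fixture_front (a point): Middle of the front top edge of the alignment fixture's frame, fixed. The fixture stands 0.19 m tall behind this point, y from -0.25 to 0.02 m; one micrometer of it juts out to y = 0.11 m (x 0.56 to 0.59, z 0.10 to 0.13 m). To pass from drawer to tray, swing round in front (x under about 0.43 m) with the underside of what is carried at least 0.21 m up.
- kit_drawer (a joint): How far the drawer is open, in m: 0 is fully home, 0.142 to 0.15 at the start. It slides with about 3 N and stays where it is left; over the last 10 mm it rides over a spring detent (about 12 N) and then seats.
- weight_big: Steel calibration weight, 30 mm wide, 45 mm tall. Stays where it is; origin at the centre of its underside.
- weight_mid: Steel calibration weight, 24 mm wide, 37 mm tall. Stays where it is; origin at the centre of its underside.
- block: Steel die block, 45 by 60 mm, 34 mm tall. Stays where it is; origin at the centre of its underside.
- tweezer: Tweezers, 125 mm long, 9 mm tall. Stays where it is; origin at the centre of its underside.

How it is judged:
By the outcome, as a careful person would: the job done as asked, in the order asked, and still so for the second after the job is handed in, with the robot touching nothing.
Of bar, driver_long, mic_head only 2 to 3 are there at a start; the rules pass over those that are not, and their reading is None.
At some moment in a run one of bar, driver_long, mic_head may be knocked a few centimetres aside while the robot is not near it.
It also fails if it takes over 210 s, if anything falls off the work surface, if the arm or the gripper's body presses on something with over 40 N, if the wrist force passes 120 N, or if a joint passes its speed limit or range.

ROBOT

A 7-joint arm with a two-finger parallel gripper is mounted at the origin on a cart in front of the work surface, level with it; the furniture and walls round the work are solid. World frame = base frame: x ahead of the robot, y to its left, z up, the work surface at z = 0. Lengths are in m, angles in degrees, forces in N, time in s.
With the tool pointing down it reaches from about 0.425 to 0.875 m from the base axis. Payload 4.7 kg.
Tool frame: the origin (TCP) lies between the finger pads; the fingertips stand 17 mm ahead of it and the grasp point (between the pads) lies 2 mm behind it; z points along the fingers, y is the line along which they close (so a half turn about z gives the same grasp; the last joint's range is limited). The gripper opens to 87 mm and grips with 3 to 60 N. Pads are 19 mm wide; open, the fingers measure 117 mm over their backs; the gripper's body (75 mm by 190 mm) begins 51 mm behind the grasp point.
Start: joints at [-70.182, 18.392, -4.016, 83.108, 1.295, 78.541, -3.26], TCP at [0.212, 0.615, 0.24] pointing down, gripper open.
Joint ranges: [-163.93, 163.93], [-17.29, 119.83], [-79.2, 71.16], [3.27, 140.29], [-89.18, 269.18], [5.43, 117.66], [-154.24, 154.24]. Speed limits (degrees/s): [147.25, 147.25, 180, 180, 180, 180, 180].

INTERFACE

Orientations are given as [roll, pitch, yaw] about the fixed x, y, z axes, in that order (R = Rz(yaw) Ry(pitch) Rx(roll)).
In Python, from cell import env, cams gives the robot as it stands.
- The arm moves only by the shell command python3 -m pendant 'ROWS' [FORCE]. ROWS is JSON, a list of rows, each an object of numbers: "tx", "ty", "tz": the shift along the tool's x, y, z each as a share of 0.05 m, from -1 to 1; "spin": the turn about the tool's z as a share of 4 degrees, from -1 to 1; "claw": the closure, from 0 (fully open) to 1 (shut). A call has 1 to 10 rows; each row shifts and turns the commanded pose from where the row before left it, along the tool's axes as they then stand; what a row does not reach is not made up. A row lasts 1/8 s, in which the tool goes at most 62.5 mm and 10.7 degrees, less where a joint would pass 70% of its speed; a pose out of reach is approached as far as the arm can. A call with a number of a shift or a turn outside -1 to 1 is refused whole. A call with a gripper value outside its range is refused whole. The fingers move at their own pace and stop on an object; FORCE is the grip in N (left out, the last holds). Time passes only in rows, so rows that do not move let the fingers close. It gives the time, the measured TCP pose, the force, the opening and the grip force at its end, in the units of the state.
- env.get_obs(): the state, without advancing time (a new reading comes with each control period).
- cams.read_camera(name): name is "scene" or "top" or "wrist"; returns the picture (400x640x3 uint8, red, green, blue); there is no depth.
- cams.camera_info(name): a dict with "fx", "fy", "cx", "cy" (pixels), "rvec" (rotation vector, rad) and "tvec" (3), from world to camera coordinates, as OpenCV has them. Camera axes: x right, y down, z forward; pixel columns grow to the right and rows downward; lengths in m; the calibration is good to about 2 mm. A picture is of the moment at which its call begins: read the wrist's pose just before it. camera_info takes no time and is no camera call; for the wrist camera it gives the pose at the moment of the call.
- env.sign_off(): hands the job in; it is judged then, once.
The state is a dict: "time_s": time; "qpos": joint angles; "joint_velocities": joint speeds; "effort": joint torques, N m; "tool_pos": TCP position; "tool_rot": TCP orientation; "force": force on the tool from outside, world axes, zero at the start; "wrist_torque": the same for the moment, N m; "grip_width": finger opening in m; "grasp_force": force on a finger pad.
Only numpy, scipy, OpenCV 4.12 (cv2) and the standard library are available. Lean on these libraries where they do the work, as an engineer would, in place of code of your own. Each camera call takes 0.05 s, during which the arm holds its last target. There are 200 camera calls.

## Working session

There is one attempt and no reset: what is moved stays moved. The work goes in short steps, Python scripts to look and compute and a shell command to move; the robot and the scene stay as the last step left them, time stands still between calls to the robot, and variables do not carry over. Pictures are saved under pics/ and viewed, at most 14 in all, crops included, and the job is handed in when it is done.

```bash
ls; mkdir -p pics
python3 - <<'E'
from cell import env,cams
import cv2
print(env.get_obs())
for n in("scene","top","wrist"):
    cv2.imwrite(f"pics/{n}0.png",cams.read_camera(n)[:,:,::-1]); print(n,cams.camera_info(n))
E
```

```text
pics
{'time_s': 0.0, 'qpos': array([-70.18092848,  18.43728322,  -4.01446944,  83.17572057,
         1.29385339,  78.54171938,  -3.26139013]), 'joint_velocities': array([ 0.01929622, -0.09577618, -0.05489264, -0.06592074,  0.05641828,
        0.13676677,  0.10528424]), 'effort': array([ 7.17745752e-04, -4.91285920e+01, -4.03518844e-01, -3.12531281e+01,
       -6.38337526e-02,  4.36959090e-02,  1.94925674e-04]), 'tool_pos': array([0.21161705, 0.61402296, 0.23847431]), 'tool_rot': array([-1.79890455e+02,  5.10124919e-03,  1.60988074e+02]), 'force': array([ 0.16991529, -0.20594038, -0.08732571]), 'wrist_torque': array([-0.03831814, -0.00255539, -0.01242376]), 'grasp_force': 0.0, 'grip_width': 0.08725538265894114}
scene {'fx': 497.343535143515, 'fy': 497.343535143515, 'cx': 322.66445325903004, 'cy': 199.4432486058343, 'rvec': array([ 0.58393561, -2.69056784,  1.10620358]), 'tvec': array([0.54171659, 0.34756973, 1.70956685])}
top {'fx': 373.7578034728373, 'fy': 373.7578034728373, 'cx': 326.9262136419273, 'cy': 199.47541793409934, 'rvec': array([ 2.16725346, -2.01914099,  0.2405582 ]), 'tvec': array([-0.05813628,  0.64319369,  1.16850532])}
wrist {'fx': 328.83530518402614, 'fy': 328.83530518402614, 'cx': 319.89201677070986, 'cy': 200.22115474952062, 'rvec': array([-2.3580146 , -1.68226669, -0.24380932]), 'tvec': array([-0.64960299, -0.0353083 ,  0.39056003])}
```

View pics/top0.png

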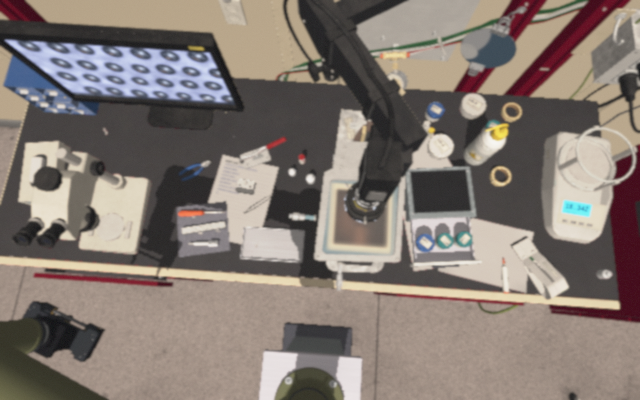

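View pics/scene0.png

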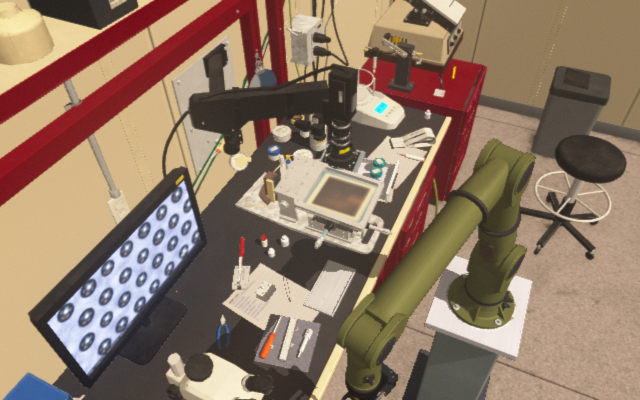

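Top view: mat with orange driver (190,212), bar (205,227), mic head (205,243) at left; tray (273,243); drawer with blue lid (424,241) and teal lids (444,240),(463,238). Now I'll zoom in and cast rays.

```bash
cat > h.py <<'E'
import numpy as np, cv2
from cell import env,cams
from scipy.spatial.transform import Rotation as Ro
def cam(n):
    i=cams.camera_info(n); R=cv2.Rodrigues(np.array(i["rvec"]))[0]
    K=np.array([[i["fx"],0,i["cx"]],[0,i["fy"],i["cy"]],[0,0,1.]])
    return K,R,np.array(i["tvec"])
def ray(c,u,v,z):
    K,R,t=c; d=R.T@np.linalg.inv(K)@[u,v,1]; o=-R.T@t
    return o+d*(z-o[2])/d[2]
def proj(c,p):
    K,R,t=c; q=K@(R@np.array(p)+t); return q[:2]/q[2]
def shot(n):
    c=cam(n); im=cams.read_camera(n)[:,:,::-1].copy(); return c,im
def blobs(im,lo,hi,amin=20):
    m=cv2.inRange(cv2.cvtColor(im,cv2.COLOR_BGR2HSV),lo,hi)
    n,l,s,ce=cv2.connectedComponentsWithStats(m)
    return [(ce[k],s[k],l==k) for k in range(1,n) if s[k][4]>=amin]
def tool(p):
    """world point -> shift in tool axes from current TCP, in units of 0.05 m"""
    o=env.get_obs(); R=Ro.from_euler('xyz',o["tool_rot"],degrees=True).as_matrix()
    return R.T@(np.array(p)-o["tool_pos"])/0.05
E
python3 - <<'E'
from h import *
c,im=shot("top")
print("cam at",-c[1].T@c[2])
cv2.imwrite("pics/tz.png",cv2.hconcat([cv2.resize(im[190:275,165:310],None,fx=2.7,fy=2.7,interpolation=2),cv2.resize(im[190:275,395:540],None,fx=2.7,fy=2.7,interpolation=2)]))
for nm,lo,hi,z in(("blue",(95,100,40),(125,255,255),.062),("teal",(80,80,40),(95,255,255),.069),("red",(0,130,120),(15,255,255),.012)):
  for ce,s,_ in blobs(im,lo,hi,15):
    print(nm,ce.round(1),s,ray(c,*ce,z).round(3))
for nm,q in(("tray",[(246,227),(305,230),(301,262),(240,258)]),("mat",[(177,206),(227,203),(229,250),(180,255)])):
  print(nm,[ray(c,*p,.005).round(3)[:2] for p in q])
E
```

```text
cam at [ 0.35700284 -0.02996134  1.28613138]
blue [25.6 76.4] [  5  56  52  33 871] [1.031 1.116 0.062]
blue [ 90.9 105.4] [ 81 102  17  11 102] [0.934 0.854 0.062]
blue [434.1 113.5] [428 105  16  13  59] [ 0.991 -0.371  0.062]
blue [189.1 167.9] [180 164  19  10  58] [0.727 0.468 0.062]
blue [193.  174.4] [183 169  19  11  56] [0.705 0.451 0.062]
blue [423.  242.4] [417 235  16  16  69] [ 0.527 -0.337  0.062]
teal [576.4 208. ] [563 201  28  15 319] [ 0.677 -0.844  0.069]
teal [462.  238.7] [456 232  15  14  67] [ 0.547 -0.462  0.069]
teal [440.6 242.4] [438 234   8  14  38] [ 0.53  -0.392  0.069]
teal [449.1 236.7] [445 234   8   8  16] [ 0.551 -0.42   0.069]
red [273.5 143.7] [268 141  11   6  23] [0.855 0.197 0.012]
red [190.1 212.7] [179 210  25   6 116] [0.58  0.459 0.012]
tray [array([0.545, 0.261]), array([0.549, 0.056]), array([0.439, 0.061]), array([0.438, 0.268])]
mat [array([0.602, 0.511]), array([0.625, 0.338]), array([0.462, 0.309]), array([0.434, 0.473])]
```

View pics/tz.png

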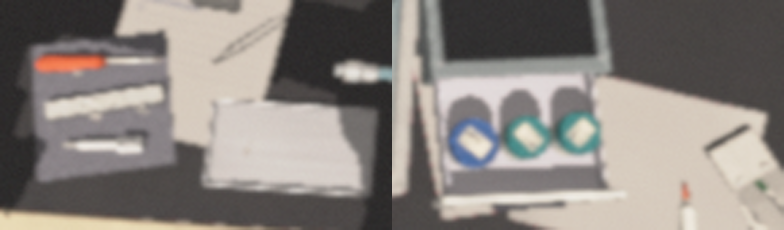

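Zoom shows driver, bar and mic head lying roughly along y on the mat, tray clear, and jars in a row in the drawer (mat corners ~ 0.17 m apart and tray 0.11×0.21 fit the given sizes). Next, the camera/fixture clearance.

Run:
```python
import cv2
a=cv2.imread("pics/scene0.png");b=cv2.imread("pics/top0.png")
cv2.imwrite("pics/sz.png",cv2.hconcat([cv2.resize(a[60:260,240:440],(400,400)),cv2.resize(b[160:280,300:420],(400,400))]))
```

```text
(no output)
```

View pics/sz.png

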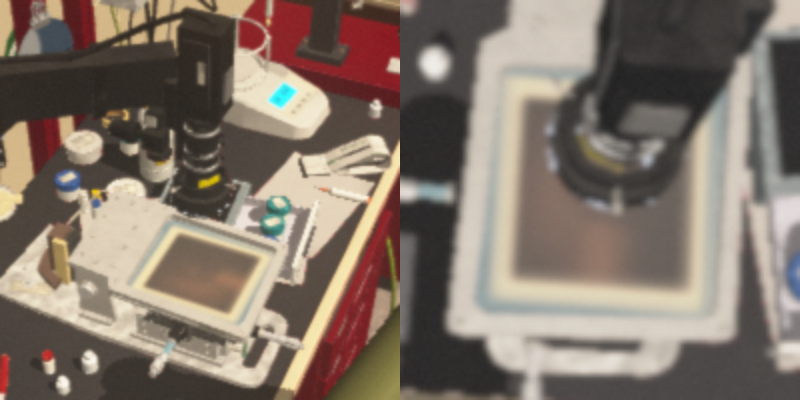

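Run:
```python
from h import *
T=cam("top");S=cam("scene")
def tri(a,b):
    P=lambda c:c[0]@np.c_[c[1],c[2]]
    X=cv2.triangulatePoints(P(T),P(S),np.array(a,float).reshape(2,1),np.array(b,float).reshape(2,1))[:,0]
    X=X[:3]/X[3]; print(X.round(3),proj(T,X).round(1)-a,proj(S,X).round(1)-b)
tri((363.6,223),(350,164)); tri((363,223),(340,164)); tri((363,223),(345,168))
for p in((315,260),(400,262)): print("frame",ray(T,*p,.19).round(3))
print("pull strap", ray(T,375,270,.13).round(3))
```

```text
[ 0.536 -0.113  0.34 ] [-0.5 -3.3] [1.4 0.3]
[ 0.558 -0.106  0.334] [ -2.2 -11.3] [4.7 1. ]
[ 0.548 -0.111  0.317] [-1.1 -6.4] [2.7 0.6]
frame [0.436 0.008 0.19 ]
frame [ 0.447 -0.239  0.19 ]
pull strap [ 0.423 -0.175  0.13 ]
```

```bash
cat >> h.py <<'E'
def plan(wps,step=.045,claw=None):
    """wps [x,y,z,yaw]; prints shift/spin rows in pendant units (keeps the tool vertical)"""
    o=env.get_obs(); p=np.array(o["tool_pos"]); y=o["tool_rot"][2]; k=0
    for w in wps:
        d=np.array(w[:3])-p; dy=(w[3]-y+180)%360-180
        n=int(max(1,np.ceil(np.linalg.norm(d)/step),np.ceil(abs(dy)/3.9)))
        out=[]
        for i in range(n):
            R=Ro.from_euler('xyz',[180,0,y],degrees=True).as_matrix()
            s=(np.array(w[:3])-p)/(n-i); t=np.round(R.T@s/.05,2); dd=round(-((w[3]-y+180)%360-180)/(n-i)/4,2)
            p=p+R@t*.05; y-=dd*4; k+=1
            out.append('{'+','.join(f'"{a}":{b:g}' for a,b in zip(("tx","ty","tz","spin"),(*t,dd)) if b)+'}')
        print("wp",w,n,"rows"); print(','.join(out))
def st():
    o=env.get_obs(); print(round(o["time_s"],2),o["tool_pos"].round(4),o["tool_rot"].round(1),o["force"].round(1),round(o["grip_width"],4),round(o["grasp_force"],1),o["qpos"].round(0))
E
python3 - <<'E'
from h import *
plan([[.42,.2,.27,90],[.43,.0,.27,40],[.43,-.2,.27,40],[.52,-.38,.30,90]])
K,R,t=cam("wrist"); o=env.get_obs(); T=Ro.from_euler('xyz',o["tool_rot"],degrees=True).as_matrix()
print("cam in tool",T.T@(-R.T@t-o["tool_pos"]),"view",T.T@R.T)
E
```

```text
wp [0.42, 0.2, 0.27, 90] 19 rows
{"tx":-0.35,"ty":-0.34,"tz":-0.03,"spin":0.93},{"tx":-0.37,"ty":-0.32,"tz":-0.03,"spin":0.93},{"tx":-0.39,"ty":-0.29,"tz":-0.03,"spin":0.93},{"tx":-0.41,"ty":-0.27,"tz":-0.03,"spin":0.93},{"tx":-0.43,"ty":-0.24,"tz":-0.03,"spin":0.94},{"tx":-0.44,"ty":-0.21,"tz":-0.03,"spin":0.93},{"tx":-0.45,"ty":-0.18,"tz":-0.03,"spin":0.94},{"tx":-0.46,"ty":-0.15,"tz":-0.03,"spin":0.93},{"tx":-0.47,"ty":-0.12,"tz":-0.03,"spin":0.94},{"tx":-0.48,"ty":-0.09,"tz":-0.04,"spin":0.93},{"tx":-0.48,"ty":-0.06,"tz":-0.03,"spin":0.94},{"tx":-0.49,"ty":-0.03,"tz":-0.04,"spin":0.93},{"tx":-0.49,"tz":-0.03,"spin":0.94},{"tx":-0.49,"ty":0.04,"tz":-0.04,"spin":0.93},{"tx":-0.48,"ty":0.07,"tz":-0.03,"spin":0.94},{"tx":-0.48,"ty":0.1,"tz":-0.04,"spin":0.93},{"tx":-0.47,"ty":0.13,"tz":-0.03,"spin":0.94},{"tx":-0.46,"ty":0.16,"tz":-0.04,"spin":0.93},{"tx":-0.45,"ty":0.19,"tz":-0.03,"spin":0.94}
wp [0.43, 0.0, 0.27, 40] 13 rows
{"tx":-0.31,"ty":0.02,"spin":0.96},{"tx":-0.31,"ty":0.04,"spin":0.96},{"tx":-0.3,"ty":0.06,"spin":0.96},{"tx":-0.3,"ty":0.08,"spin":0.96},{"tx":-0.29,"ty":0.09
[... 602 characters left out ...]
in":-0.96},{"tx":-0.13,"ty":0.28,"tz":-0.05,"spin":-0.96},{"tx":-0.15,"ty":0.27,"tz":-0.04,"spin":-0.96},{"tx":-0.17,"ty":0.26,"tz":-0.05,"spin":-0.96},{"tx":-0.18,"ty":0.25,"tz":-0.04,"spin":-0.96},{"tx":-0.2,"ty":0.24,"tz":-0.05,"spin":-0.96},{"tx":-0.22,"ty":0.22,"tz":-0.04,"spin":-0.96},{"tx":-0.23,"ty":0.21,"tz":-0.05,"spin":-0.97},{"tx":-0.24,"ty":0.19,"tz":-0.04,"spin":-0.96},{"tx":-0.25,"ty":0.17,"tz":-0.05,"spin":-0.97},{"tx":-0.27,"ty":0.15,"tz":-0.04,"spin":-0.96}
cam in tool [ 7.74598402e-02 -8.30602871e-05 -1.45484191e-01] view [[ 2.88195708e-04 -9.58715340e-01 -2.84367392e-01]
 [ 9.99999432e-01 -1.54586828e-05  1.06557935e-03]
 [-1.02598322e-03 -2.84367537e-01  9.58714791e-01]]
```

Run:
```python
from h import *
plan([[.43,.15,.27,161],[.43,-.22,.27,150],[.5,-.38,.3,110]])
```

```text
wp [0.43, 0.15, 0.27, 161] 12 rows
{"tx":-0.6,"ty":-0.61,"tz":-0.05},{"tx":-0.6,"ty":-0.61,"tz":-0.05},{"tx":-0.6,"ty":-0.61,"tz":-0.05},{"tx":-0.59,"ty":-0.61,"tz":-0.05},{"tx":-0.6,"ty":-0.61,"tz":-0.05},{"tx":-0.59,"ty":-0.62,"tz":-0.05},{"tx":-0.6,"ty":-0.61,"tz":-0.05},{"tx":-0.59,"ty":-0.62,"tz":-0.05},{"tx":-0.6,"ty":-0.61,"tz":-0.06},{"tx":-0.59,"ty":-0.62,"tz":-0.05},{"tx":-0.6,"ty":-0.61,"tz":-0.06},{"tx":-0.59,"ty":-0.62,"tz":-0.05}
wp [0.43, -0.22, 0.27, 150] 9 rows
{"tx":-0.27,"ty":-0.78,"spin":0.31},{"tx":-0.28,"ty":-0.77,"spin":0.3},{"tx":-0.3,"ty":-0.76,"spin":0.31},{"tx":-0.32,"ty":-0.76,"spin":0.3},{"tx":-0.33,"ty":-0.75,"spin":0.31},{"tx":-0.35,"ty":-0.74,"spin":0.3},{"tx":-0.37,"ty":-0.74,"spin":0.31},{"tx":-0.38,"ty":-0.73,"spin":0.3},{"tx":-0.4,"ty":-0.72,"spin":0.31}
wp [0.5, -0.38, 0.3, 110] 11 rows
{"tx":-0.26,"ty":-0.19,"tz":-0.05,"spin":0.91},{"tx":-0.27,"ty":-0.17,"tz":-0.06,"spin":0.91},{"tx":-0.28,"ty":-0.15,"tz":-0.05,"spin":0.91},{"tx":-0.29,"ty":-0.14,"tz":-0.06,"spin":0.91},{"tx":-0.29,"ty":-0.12,"tz":-0.05,"spin":0.91},{"tx":-0.3,"ty":-0.1,"tz":-0.06,"spin":0.91},{"tx":-0.31,"ty":-0.08,"tz":-0.05,"spin":0.91},{"tx":-0.31,"ty":-0.06,"tz":-0.06,"spin":0.91},{"tx":-0.31,"ty":-0.04,"tz":-0.05,"spin":0.91},{"tx":-0.31,"ty":-0.02,"tz":-0.06,"spin":0.9},{"tx":-0.32,"tz":-0.05,"spin":0.91}
```

```bash
python3 -m pendant '[{"tx":-0.6,"ty":-0.6,"tz":-0.05},{"tx":-0.6,"ty":-0.6,"tz":-0.05},{"tx":-0.6,"ty":-0.6,"tz":-0.05},{"tx":-0.6,"ty":-0.6,"tz":-0.05},{"tx":-0.6,"ty":-0.6,"tz":-0.05},{"tx":-0.6,"ty":-0.6,"tz":-0.05},{"tx":-0.6,"ty":-0.6,"tz":-0.05},{"tx":-0.6,"ty":-0.6,"tz":-0.05},{"tx":-0.6,"ty":-0.6,"tz":-0.06},{"tx":-0.6,"ty":-0.6,"tz":-0.05}]'
python3 -m pendant '[{"tx":-0.6,"ty":-0.6,"tz":-0.05},{"tx":-0.6,"ty":-0.6,"tz":-0.05},{},{}]'
python3 - <<'E'
from h import *
st(); plan([[.43,-.22,.27,150]])
E
```

```text
0.2 [0.2117 0.6143 0.2389] [-179.9    0.   161. ] [-0.4 -0.  -0. ] 0.0872 0.0 [-70.  18.  -4.  83.   1.  79.  -3.]
wp [0.43, -0.22, 0.27, 150] 20 rows
{"tx":-0.48,"ty":-0.72,"tz":-0.03,"spin":0.14},{"tx":-0.49,"ty":-0.71,"tz":-0.03,"spin":0.14},{"tx":-0.49,"ty":-0.71,"tz":-0.03,"spin":0.14},{"tx":-0.5,"ty":-0.7,"tz":-0.03,"spin":0.14},{"tx":-0.51,"ty":-0.7,"tz":-0.03,"spin":0.14},{"tx":-0.51,"ty":-0.69,"tz":-0.03,"spin":0.14},{"tx":-0.52,"ty":-0.69,"tz":-0.03,"spin":0.14},{"tx":-0.53,"ty":-0.68,"tz":-0.03,"spin":0.14},{"tx":-0.53,"ty":-0.68,"tz":-0.03,"spin":0.14},{"tx":-0.54,"ty":-0.67,"tz":-0.03,"spin":0.14},{"tx":-0.55,"ty":-0.67,"tz":-0.03,"spin":0.13},{"tx":-0.55,"ty":-0.66,"tz":-0.03,"spin":0.14},{"tx":-0.56,"ty":-0.66,"tz":-0.03,"spin":0.13},{"tx":-0.56,"ty":-0.65,"tz":-0.03,"spin":0.14},{"tx":-0.57,"ty":-0.65,"tz":-0.03,"spin":0.13},{"tx":-0.58,"ty":-0.64,"tz":-0.03,"spin":0.14},{"tx":-0.58,"ty":-0.64,"tz":-0.04,"spin":0.13},{"tx":-0.59,"ty":-0.63,"tz":-0.03,"spin":0.14},{"tx":-0.59,"ty":-0.62,"tz":-0.04,"spin":0.13},{"tx":-0.6,"ty":-0.62,"tz":-0.03,"spin":0.14}invalid input at $[0]: expected keys tx, ty, tz, spin, claw
invalid input at $[0]: expected keys tx, ty, tz, spin, claw
```

```bash
sed -i "s/ if b)+'}')/)+',\"claw\":%g}'%(claw or 0))/; s/(\*t,dd))/(*t,dd))/" h.py
python3 -m pendant '[{"tx":-0.72,"ty":-0.73,"tz":-0.06,"spin":0,"claw":0},{"tx":-0.72,"ty":-0.73,"tz":-0.06,"spin":0,"claw":0},{"tx":-0.72,"ty":-0.73,"tz":-0.06,"spin":0,"claw":0},{"tx":-0.72,"ty":-0.73,"tz":-0.06,"spin":0,"claw":0},{"tx":-0.72,"ty":-0.73,"tz":-0.06,"spin":0,"claw":0},{"tx":-0.72,"ty":-0.73,"tz":-0.06,"spin":0,"claw":0},{"tx":-0.72,"ty":-0.73,"tz":-0.06,"spin":0,"claw":0},{"tx":-0.72,"ty":-0.73,"tz":-0.06,"spin":0,"claw":0},{"tx":-0.72,"ty":-0.73,"tz":-0.06,"spin":0,"claw":0},{"tx":-0.72,"ty":-0.73,"tz":-0.06,"spin":0,"claw":0}]'
python3 - <<'E'
from h import *
st(); plan([[.43,-.22,.27,150],[.5,-.38,.3,110]],.05)
E
```

```text
time_s: 1.45
tool_pos: [0.4337, 0.1506, 0.2698]
tool_rot: [180.0, 0.0, 161.0]
force: [1.3, 0.9, 0.5]
grip_width: 0.0871
grasp_force: 0.0
1.45 [0.4337 0.1506 0.2698] [180.   0. 161.] [1.3 0.9 0.5] 0.0871 0.0 [-43.  -7.  19. 107.   2.  80.  46.]
wp [0.43, -0.22, 0.27, 150] 8 rows
{"tx":-0.29,"ty":-0.88,"tz":-0,"spin":0.34,"claw":0},{"tx":-0.31,"ty":-0.87,"tz":-0,"spin":0.34,"claw":0},{"tx":-0.34,"ty":-0.86,"tz":-0,"spin":0.34,"claw":0},{"tx":-0.36,"ty":-0.86,"tz":-0,"spin":0.35,"claw":0},{"tx":-0.37,"ty":-0.85,"tz":-0,"spin":0.34,"claw":0},{"tx":-0.4,"ty":-0.84,"tz":-0,"spin":0.35,"claw":0},{"tx":-0.41,"ty":-0.83,"tz":-0,"spin":0.34,"claw":0},{"tx":-0.44,"ty":-0.81,"tz":-0,"spin":0.35,"claw":0}
wp [0.5, -0.38, 0.3, 110] 11 rows
{"tx":-0.26,"ty":-0.19,"tz":-0.05,"spin":0.91,"claw":0},{"tx":-0.27,"ty":-0.17,"tz":-0.06,"spin":0.91,"claw":0},{"tx":-0.28,"ty":-0.15,"tz":-0.05,"spin":0.91,"claw":0},{"tx":-0.29,"ty":-0.14,"tz":-0.06,"spin":0.91,"claw":0},{"tx":-0.29,"ty":-0.12,"tz":-0.05,"spin":0.91,"claw":0},{"tx":-0.3,"ty":-0.1,"tz":-0.06,"spin":0.91,"claw":0},{"tx":-0.31,"ty":-0.08,"tz":-0.05,"spin":0.91,"claw":0},{"tx":-0.31,"ty":-0.06,"tz":-0.06,"spin":0.91,"claw":0},{"tx":-0.31,"ty":-0.04,"tz":-0.05,"spin":0.91,"claw":0},{"tx":-0.32,"ty":-0.02,"tz":-0.06,"spin":0.9,"claw":0},{"tx":-0.31,"ty":-0,"tz":-0.05,"spin":0.91,"claw":0}
```

```bash
python3 -m pendant '[{"tx":-0.3,"ty":-0.88,"tz":0,"spin":0.34,"claw":0},{"tx":-0.32,"ty":-0.87,"tz":0,"spin":0.34,"claw":0},{"tx":-0.34,"ty":-0.86,"tz":0,"spin":0.34,"claw":0},{"tx":-0.36,"ty":-0.86,"tz":0,"spin":0.35,"claw":0},{"tx":-0.38,"ty":-0.85,"tz":0,"spin":0.34,"claw":0},{"tx":-0.4,"ty":-0.84,"tz":0,"spin":0.35,"claw":0},{"tx":-0.42,"ty":-0.83,"tz":0,"spin":0.34,"claw":0},{"tx":-0.44,"ty":-0.81,"tz":0,"spin":0.35,"claw":0}]'
python3 -m pendant '[{"tx":-0.26,"ty":-0.18,"tz":-0.05,"spin":0.91,"claw":0},{"tx":-0.27,"ty":-0.17,"tz":-0.05,"spin":0.91,"claw":0},{"tx":-0.28,"ty":-0.15,"tz":-0.05,"spin":0.91,"claw":0},{"tx":-0.29,"ty":-0.14,"tz":-0.05,"spin":0.91,"claw":0},{"tx":-0.29,"ty":-0.12,"tz":-0.05,"spin":0.91,"claw":0},{"tx":-0.3,"ty":-0.1,"tz":-0.05,"spin":0.91,"claw":0},{"tx":-0.31,"ty":-0.08,"tz":-0.05,"spin":0.91,"claw":0},{"tx":-0.31,"ty":-0.06,"tz":-0.05,"spin":0.91,"claw":0},{"tx":-0.31,"ty":-0.04,"tz":-0.05,"spin":0.91,"claw":0},{"tx":-0.32,"ty":0,"tz":-0.05,"spin":0.91,"claw":0}]'
python3 - <<'E'
from h import *
c,im=shot("wrist"); st(); cv2.imwrite("pics/w1.png",im)
for nm,lo,hi,z in(("blue",(95,100,30),(125,255,255),.062),("teal",(78,80,30),(95,255,255),.069)):
  for ce,s,m in blobs(im,lo,hi,150):
    (x,y),r=cv2.minEnclosingCircle(np.argwhere(m)[:,::-1].astype(np.float32))
    print(nm,ce.round(1),s,(round(x),round(y),round(r)),ray(c,x,y,z).round(4))
E
```

```text
time_s: 2.45
tool_pos: [0.4312, -0.2206, 0.2697]
tool_rot: [179.9, 0.0, 150.0]
force: [0.2, 0.6, 0.2]
grip_width: 0.087
grasp_force: 0.0
time_s: 3.7
tool_pos: [0.4966, -0.3642, 0.2944]
tool_rot: [-180.0, -0.0, 113.5]
force: [-0.8, -0.6, -0.7]
grip_width: 0.0872
grasp_force: 0.0
3.75 [ 0.497  -0.3658  0.2945] [-1.800e+02  1.000e-01  1.133e+02] [-0.2  0.3  1.3] 0.0873 0.0 [-11.  19.  57.  85. -16.  85.  70.]
blue [350.6 165.6] [ 327  143   49   48 1009] (351, 166, 25) [ 0.5272 -0.3428  0.062 ]
teal [336.8 216.1] [317 197  41  43 842] (337, 218, 21) [ 0.5373 -0.4055  0.069 ]
teal [323.2 258.5] [303 243  41  35 707] (323, 263, 21) [ 0.5466 -0.467   0.069 ]
```

View pics/w1.png

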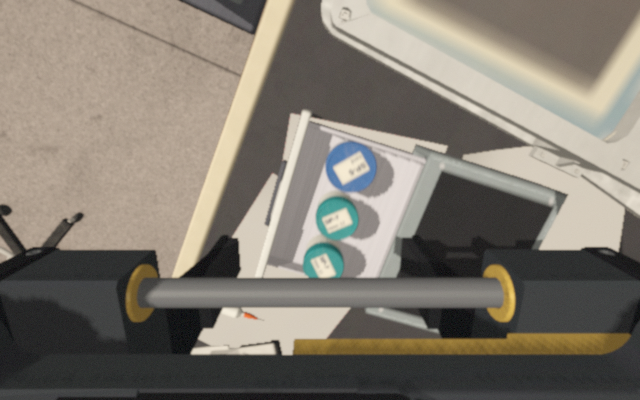

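Wrist view: drawer with blue (351,166) and teal lids (337,218),(323,263), front panel along (307,113)-(265,275), case edge at (420,155)-(370,310), fixture side (330,20)-(625,205).

Run:
```python
from h import *
c=cam("wrist")
for nm,p,z in(("panel top a",(312,116),.06),("panel top b",(268,277),.06),("case tl",(418,152),.066),("case bl",(372,310),.066),("case tr",(560,200),.066),("fix",(345,35),.19),("fix",(600,190),.19),("fix0",(345,35),.1),("fix0",(600,190),.1),("wall end l",(437,150),.066)):
    print(nm,ray(c,*p,z).round(4))
a=ray(c,312,116,.06)[:2];b=ray(c,268,277,.06)[:2];d=(b-a)/np.linalg.norm(b-a)
for j in((.5272,-.3428),(.5373,-.4055),(.5466,-.467)):
    v=np.array(j)-a; print("gap to panel",abs(d[0]*v[1]-d[1]*v[0]))
print(np.degrees(np.arctan2(d[1],d[0])))
```

```text
panel top a [ 0.4644 -0.3112  0.06  ]
panel top b [ 0.4909 -0.52    0.06  ]
case tl [ 0.5905 -0.2997  0.066 ]
case bl [ 0.6336 -0.5078  0.066 ]
case tr [ 0.772  -0.2833  0.066 ]
fix [ 0.465  -0.2464  0.19  ]
fix [ 0.6948 -0.2676  0.19  ]
fix0 [ 0.4644 -0.2293  0.1   ]
fix0 [ 0.7769 -0.2581  0.1   ]
wall end l [ 0.6092 -0.2892  0.066 ]
gap to panel 0.058315775362941406
gap to panel 0.060439327564516886
gap to panel 0.061920369181881596
-82.76532530049965
```

Run:
```python
from h import *
plan([[.527,-.343,.27,113],[.527,-.343,.052,113]],.045,.14)
```

```text
wp [0.527, -0.343, 0.27, 113] 1 rows
{"tx":0.18,"ty":0.73,"tz":0.49,"spin":0.08,"claw":0.14}
wp [0.527, -0.343, 0.052, 113] 5 rows
{"tx":0,"ty":0,"tz":0.87,"spin":0,"claw":0.14},{"tx":0,"ty":0,"tz":0.87,"spin":0,"claw":0.14},{"tx":0,"ty":0,"tz":0.87,"spin":0,"claw":0.14},{"tx":0,"ty":0,"tz":0.87,"spin":0,"claw":0.14},{"tx":0,"ty":0,"tz":0.88,"spin":0,"claw":0.14}
```

```bash
python3 -m pendant '[{"tx":0.18,"ty":0.73,"tz":0.49,"spin":0.08,"claw":0.14},{"tx":0,"ty":0,"tz":0.85,"spin":0,"claw":0.14},{"tx":0,"ty":0,"tz":0.85,"spin":0,"claw":0.14},{"tx":0,"ty":0,"tz":0.85,"spin":0,"claw":0.14},{"tx":0,"ty":0,"tz":0.85,"spin":0,"claw":0.14},{"tx":0,"ty":0,"tz":0,"spin":0,"claw":0.14},{"tx":0,"ty":0,"tz":0,"spin":0,"claw":0.14}]' 25
python3 - <<'E'
from h import *
c,im=shot("wrist"); st(); cv2.imwrite("pics/w2.png",im)
for ce,s,m in blobs(im,(95,100,30),(125,255,255),150):
    (x,y),r=cv2.minEnclosingCircle(np.argwhere(m)[:,::-1].astype(np.float32))
    print(ce.round(1),s,(round(x),round(y),round(r)),ray(c,x,y,.062).round(4))
plan([[.527,-.343,.052,113]],.03,.14)
E
```

```text
time_s: 4.62
tool_pos: [0.5269, -0.3416, 0.1017]
tool_rot: [179.9, 0.1, 113.3]
force: [0.5, 0.2, 0.5]
grip_width: 0.0745
grasp_force: 0.0
4.67 [ 0.5273 -0.3419  0.1023] [1.799e+02 1.000e-01 1.133e+02] [0.9 0.2 0.4] 0.0752 0.0 [ -9.  29.  51.  97. -25.  66.  72.]
[318.5 230.5] [ 271  187   96   90 4359] (319, 235, 48) [ 0.5265 -0.3408  0.062 ]
wp [0.527, -0.343, 0.052, 113] 2 rows
{"tx":-0.01,"ty":-0.01,"tz":0.5,"spin":0.04,"claw":0.14},{"tx":-0.01,"ty":-0,"tz":0.51,"spin":0.03,"claw":0.14}
```

View pics/w2.png

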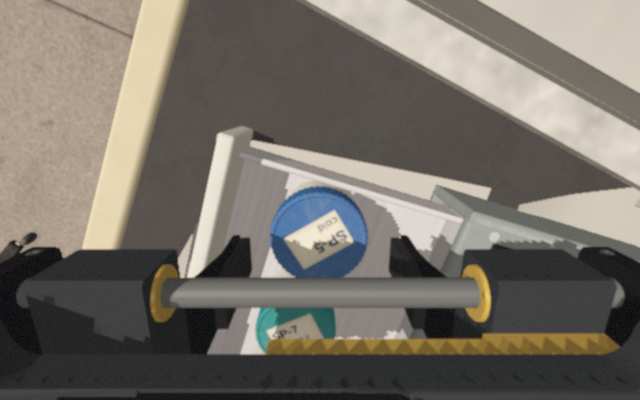

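Blue lid (319,235) sits centred between the fingers (~245 and ~395), and the panel clears at 220. Descend, grip, lift.

```bash
python3 -m pendant '[{"tx":0,"ty":0,"tz":0.5,"spin":0,"claw":0.14},{"tx":0,"ty":0,"tz":0.5,"spin":0,"claw":0.14},{"tx":0,"ty":0,"tz":0,"spin":0,"claw":0.6},{"tx":0,"ty":0,"tz":0,"spin":0,"claw":0.6},{"tx":0,"ty":0,"tz":0,"spin":0,"claw":0.6},{"tx":0,"ty":0,"tz":0,"spin":0,"claw":0.6},{"tx":0,"ty":0,"tz":-0.2,"spin":0,"claw":0.6},{"tx":0,"ty":0,"tz":-0.4,"spin":0,"claw":0.6}]' 25
python3 - <<'E'
from h import *
st(); x,y,z=env.get_obs()["tool_pos"]
plan([[x,y,.27,115],[.45,-.22,.28,150]],.04,.6)
E
```

```text
time_s: 5.68
tool_pos: [0.5256, -0.3404, 0.0801]
tool_rot: [-179.9, -0.1, 113.3]
force: [1.0, 0.1, -1.6]
grip_width: 0.0587
grasp_force: 25.0
5.67 [ 0.5256 -0.3404  0.0801] [-1.799e+02 -1.000e-01  1.133e+02] [ 1.   0.1 -1.6] 0.0587 25.0 [ -8.  30.  51.  98. -26.  64.  73.]
wp [np.float64(0.5255758146273545), np.float64(-0.34040630691321955), 0.27, 115] 5 rows
{"tx":0,"ty":0,"tz":-0.76,"spin":-0.09,"claw":0.6},{"tx":0,"ty":0,"tz":-0.76,"spin":-0.09,"claw":0.6},{"tx":0,"ty":0,"tz":-0.76,"spin":-0.08,"claw":0.6},{"tx":0,"ty":0,"tz":-0.76,"spin":-0.09,"claw":0.6},{"tx":0,"ty":0,"tz":-0.76,"spin":-0.08,"claw":0.6}
wp [0.45, -0.22, 0.28, 150] 9 rows
{"tx":0.31,"ty":-0.04,"tz":-0.02,"spin":-0.97,"claw":0.6},{"tx":0.32,"ty":-0.02,"tz":-0.02,"spin":-0.97,"claw":0.6},{"tx":0.32,"ty":0,"tz":-0.02,"spin":-0.97,"claw":0.6},{"tx":0.31,"ty":0.03,"tz":-0.02,"spin":-0.97,"claw":0.6},{"tx":0.31,"ty":0.05,"tz":-0.02,"spin":-0.97,"claw":0.6},{"tx":0.31,"ty":0.07,"tz":-0.02,"spin":-0.98,"claw":0.6},{"tx":0.3,"ty":0.09,"tz":-0.03,"spin":-0.97,"claw":0.6},{"tx":0.3,"ty":0.1,"tz":-0.02,"spin":-0.98,"claw":0.6},{"tx":0.29,"ty":0.13,"tz":-0.03,"spin":-0.97,"claw":0.6}
```

```bash
python3 -m pendant '[{"tx":0,"ty":0,"tz":-0.6,"spin":0,"claw":0.6},{"tx":0,"ty":0,"tz":-0.7,"spin":0,"claw":0.6},{"tx":0,"ty":0,"tz":-0.7,"spin":0,"claw":0.6},{"tx":0,"ty":0,"tz":-0.7,"spin":0,"claw":0.6},{"tx":0,"ty":0,"tz":-0.7,"spin":0,"claw":0.6},{"tx":0,"ty":0,"tz":-0.4,"spin":0,"claw":0.6}]'
python3 - <<'E'
from h import *
st(); 
plan([[.43,-.22,.275,150],[.43,.1,.275,150],[.485,.225,.275,115]],.045,.6)
E
```

```text
time_s: 6.42
tool_pos: [0.5264, -0.3417, 0.2729]
tool_rot: [179.9, 0.1, 113.3]
force: [0.1, -0.2, -3.2]
grip_width: 0.0584
grasp_force: 25.0
6.42 [ 0.5264 -0.3417  0.2729] [1.799e+02 1.000e-01 1.133e+02] [ 0.1 -0.2 -3.2] 0.0584 25.0 [-13.  21.  56.  86. -18.  83.  67.]
wp [0.43, -0.22, 0.275, 150] 10 rows
{"tx":0.3,"ty":-0.08,"tz":-0,"spin":-0.92,"claw":0.6},{"tx":0.3,"ty":-0.06,"tz":-0,"spin":-0.92,"claw":0.6},{"tx":0.31,"ty":-0.04,"tz":-0.01,"spin":-0.92,"claw":0.6},{"tx":0.31,"ty":-0.02,"tz":-0,"spin":-0.92,"claw":0.6},{"tx":0.31,"ty":-0,"tz":-0.01,"spin":-0.92,"claw":0.6},{"tx":0.31,"ty":0.02,"tz":-0,"spin":-0.92,"claw":0.6},{"tx":0.31,"ty":0.03,"tz":-0.01,"spin":-0.92,"claw":0.6},{"tx":0.31,"ty":0.06,"tz":-0,"spin":-0.92,"claw":0.6},{"tx":0.3,"ty":0.07,"tz":-0.01,"spin":-0.91,"claw":0.6},{"tx":0.29,"ty":0.1,"tz":-0,"spin":-0.92,"claw":0.6}
wp [0.43, 0.1, 0.275, 150] 8 rows
{"tx":0.4,"ty":0.69,"tz":-0,"spin":0,"claw":0.6},{"tx":0.4,"ty":0.69,"tz":-0,"spin":0,"claw":0.6},{"tx":0.4,"ty":0.69,"tz":-0,"spin":0,"claw":0.6},{"tx":0.4,"ty":0.69,"tz":-0,"spin":0,"claw":0.6},{"tx":0.4,"ty":0.69,"tz":-0,"spin":0,"claw":0.6},{"tx":0.4,"ty":0.7,"tz":-0,"spin":0,"claw":0.6},{"tx":0.4,"ty":0.69,"tz":-0,"spin":0,"claw":0.6},{"tx":0.4,"ty":0.7,"tz":-0,"spin":0,"claw":0.6}
wp [0.485, 0.225, 0.275, 115] 9 rows
{"tx":0.03,"ty":0.3,"tz":-0,"spin":0.97,"claw":0.6},{"tx":0.05,"ty":0.3,"tz":-0,"spin":0.97,"claw":0.6},{"tx":0.07,"ty":0.29,"tz":-0,"spin":0.97,"claw":0.6},{"tx":0.1,"ty":0.29,"tz":-0,"spin":0.97,"claw":0.6},{"tx":0.11,"ty":0.28,"tz":-0,"spin":0.97,"claw":0.6},{"tx":0.13,"ty":0.27,"tz":-0,"spin":0.98,"claw":0.6},{"tx":0.15,"ty":0.27,"tz":-0,"spin":0.97,"claw":0.6},{"tx":0.17,"ty":0.25,"tz":-0,"spin":0.98,"claw":0.6},{"tx":0.19,"ty":0.24,"tz":-0,"spin":0.97,"claw":0.6}
```

```bash
python3 -m pendant '[{"tx":0.3,"ty":-0.08,"tz":0,"spin":-0.92,"claw":0.6},{"tx":0.3,"ty":-0.06,"tz":0,"spin":-0.92,"claw":0.6},{"tx":0.31,"ty":-0.04,"tz":-0.02,"spin":-0.92,"claw":0.6},{"tx":0.31,"ty":-0.02,"tz":-0.02,"spin":-0.92,"claw":0.6},{"tx":0.31,"ty":0,"tz":-0.02,"spin":-0.92,"claw":0.6},{"tx":0.31,"ty":0.02,"tz":-0.02,"spin":-0.92,"claw":0.6},{"tx":0.31,"ty":0.03,"tz":0,"spin":-0.92,"claw":0.6},{"tx":0.31,"ty":0.06,"tz":0,"spin":-0.92,"claw":0.6},{"tx":0.3,"ty":0.07,"tz":0,"spin":-0.92,"claw":0.6},{"tx":0.29,"ty":0.1,"tz":0,"spin":-0.92,"claw":0.6}]'
python3 -m pendant '[{"tx":0.4,"ty":0.7,"tz":0,"spin":0,"claw":0.6},{"tx":0.4,"ty":0.7,"tz":0,"spin":0,"claw":0.6},{"tx":0.4,"ty":0.7,"tz":0,"spin":0,"claw":0.6},{"tx":0.4,"ty":0.7,"tz":0,"spin":0,"claw":0.6},{"tx":0.4,"ty":0.7,"tz":0,"spin":0,"claw":0.6},{"tx":0.4,"ty":0.7,"tz":0,"spin":0,"claw":0.6},{"tx":0.4,"ty":0.7,"tz":0,"spin":0,"claw":0.6},{"tx":0.4,"ty":0.7,"tz":0,"spin":0,"claw":0.6},{"tx":0,"ty":0,"tz":0,"spin":0,"claw":0.6}]'
python3 - <<'E'
from h import *
st(); c,im=shot("wrist"); cv2.imwrite("pics/w3.png",im)
plan([[.488,.226,.275,150]],.045,.6)
E
```

```text
time_s: 7.68
tool_pos: [0.4291, -0.2192, 0.2739]
tool_rot: [180.0, -0.0, 150.1]
force: [0.2, 0.1, -1.9]
grip_width: 0.0584
grasp_force: 25.0
time_s: 8.8
tool_pos: [0.4302, 0.1061, 0.2737]
tool_rot: [-180.0, -0.1, 150.4]
force: [0.2, -1.3, -1.8]
grip_width: 0.059
grasp_force: 25.0
8.8 [0.4302 0.1061 0.2737] [-1.800e+02 -1.000e-01  1.504e+02] [ 0.2 -1.3 -1.8] 0.059 25.0 [-41.  -9.  22. 108.   3.  81.  40.]
wp [0.488, 0.226, 0.275, 150] 4 rows
{"tx":0.05,"ty":0.67,"tz":-0.01,"spin":0.01,"claw":0.6},{"tx":0.06,"ty":0.67,"tz":-0,"spin":0.01,"claw":0.6},{"tx":0.06,"ty":0.68,"tz":-0.01,"spin":0.02,"claw":0.6},{"tx":0.05,"ty":0.67,"tz":-0,"spin":0.01,"claw":0.6}
```

View pics/w3.png

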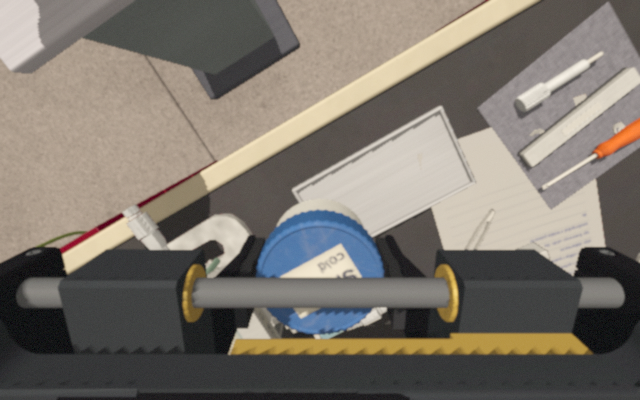

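Jar is held upright; tray corners are at (439,107),(474,181),(293,190); tools in view upper right.

Run:
```python
from h import *
c=cam("wrist")
P=[ray(c,*p,.01)[:2] for p in((439,107),(474,181),(293,190))]
print(np.round(P,4),np.linalg.norm(P[0]-P[1]),np.linalg.norm(P[0]-P[2]))
print("centre",((P[1]+P[2])/2).round(4), "yaw of y-axis",np.degrees(np.arctan2(*(P[0]-P[2])[::-1])))
```

```text
[[0.4384 0.2637]
 [0.5441 0.2655]
 [0.4396 0.0589]] 0.10565255294357116 0.20481522481946807
centre [0.4918 0.1622] yaw of y-axis 90.32411905448991
```

```bash
python3 -m pendant '[{"tx":0.05,"ty":0.67,"tz":0,"spin":0,"claw":0.6},{"tx":0.06,"ty":0.67,"tz":0.2,"spin":0,"claw":0.6},{"tx":0.06,"ty":0.68,"tz":0.4,"spin":0,"claw":0.6},{"tx":0.07,"ty":0.7,"tz":0.6,"spin":0,"claw":0.6},{"tx":0,"ty":0,"tz":0.8,"spin":0,"claw":0.6},{"tx":0,"ty":0,"tz":0.8,"spin":0,"claw":0.6},{"tx":0,"ty":0,"tz":0.8,"spin":0,"claw":0.6},{"tx":0,"ty":0,"tz":0.5,"spin":0,"claw":0.6},{"tx":0,"ty":0,"tz":0.2,"spin":0,"claw":0.6},{"tx":0,"ty":0,"tz":0,"spin":0,"claw":0.6}]'
python3 -c "
from h import *
st()"
```

```text
time_s: 10.1
tool_pos: [0.4888, 0.2261, 0.0591]
tool_rot: [-180.0, 0.0, 150.0]
force: [0.2, 0.6, -2.3]
grip_width: 0.0586
grasp_force: 25.0
10.1 [0.4888 0.2261 0.0591] [-180.    0.  150.] [ 0.2  0.6 -2.3] 0.0586 25.0 [-44.  15.  18. 111.  -5.  55.  37.]
```

```bash
python3 -m pendant '[{"tx":0,"ty":0,"tz":0.16,"spin":0,"claw":0.6},{"tx":0,"ty":0,"tz":0.08,"spin":0,"claw":0.6},{"tx":0,"ty":0,"tz":0.06,"spin":0,"claw":0.6},{"tx":0,"ty":0,"tz":0.04,"spin":0,"claw":0.6},{"tx":0,"ty":0,"tz":0,"spin":0,"claw":0.6}]'
```

```text
time_s: 10.72
tool_pos: [0.4885, 0.2269, 0.042]
tool_rot: [-180.0, -0.0, 150.1]
force: [0.0, 1.0, -1.5]
grip_width: 0.0586
grasp_force: 25.0
```

```bash
python3 -m pendant '[{"tx":0,"ty":0,"tz":0.02,"spin":0,"claw":0.6},{"tx":0,"ty":0,"tz":0.02,"spin":0,"claw":0.6},{"tx":0,"ty":0,"tz":0.0,"spin":0,"claw":0.6}]'
```

```text
time_s: 11.1
tool_pos: [0.4887, 0.2271, 0.0411]
tool_rot: [180.0, -0.0, 150.1]
force: [-2.9, -0.9, 5.0]
grip_width: 0.0588
grasp_force: 24.9
```

```bash
python3 -m pendant '[{"tx":0,"ty":0,"tz":0,"spin":0,"claw":0.14},{"tx":0,"ty":0,"tz":0,"spin":0,"claw":0.14},{"tx":0,"ty":0,"tz":0,"spin":0,"claw":0.14},{"tx":0,"ty":0,"tz":-0.3,"spin":0,"claw":0.14},{"tx":0,"ty":0,"tz":-0.9,"spin":0,"claw":0.14},{"tx":0,"ty":0,"tz":-0.9,"spin":0,"claw":0.14},{"tx":0,"ty":0,"tz":-0.9,"spin":0,"claw":0.14},{"tx":0,"ty":0,"tz":-0.9,"spin":0,"claw":0.14},{"tx":0,"ty":0,"tz":-0.6,"spin":0,"claw":0.14},{"tx":0,"ty":0,"tz":0,"spin":0,"claw":0.14}]'
python3 - <<'E'
from h import *
st(); c,im=shot("wrist"); cv2.imwrite("pics/w4.png",im)
for ce,s,m in blobs(im,(95,100,30),(125,255,255),300):
    (x,y),r=cv2.minEnclosingCircle(np.argwhere(m)[:,::-1].astype(np.float32))
    print(ce.round(1),s,(round(x),round(y),round(r)),ray(c,x,y,.051).round(4))
plan([[.43,.1,.27,150],[.43,-.22,.27,150],[.525,-.40,.27,110]],.055,.2)
E
```

```text
time_s: 12.35
tool_pos: [0.49, 0.2275, 0.269]
tool_rot: [179.7, 0.2, 150.1]
force: [0.4, 0.2, -0.3]
grip_width: 0.0748
grasp_force: 0.0
12.35 [0.49   0.2275 0.269 ] [179.7   0.2 150.1] [ 0.4  0.2 -0.3] 0.0748 0.0 [-46.   4.  19.  97.  -1.  79.  34.]
[317.5 172.4] [ 293  148   50   51 1167] (318, 173, 26) [0.4886 0.2272 0.051 ]
[567.1 220. ] [549 194  42  56 571] (570, 222, 34) [0.6883 0.456  0.051 ]
[585.2 226.9] [562 201  43  51 545] (583, 226, 31) [0.7019 0.4682 0.051 ]
wp [0.43, 0.1, 0.27, 150] 3 rows
{"tx":-0.08,"ty":-0.93,"tz":-0.02,"spin":0,"claw":0.2},{"tx":-0.08,"ty":-0.93,"tz":-0.02,"spin":0.01,"claw":0.2},{"tx":-0.09,"ty":-0.93,"tz":-0.03,"spin":0,"claw":0.2}
wp [0.43, -0.22, 0.27, 150] 6 rows
{"tx":-0.53,"ty":-0.92,"tz":0,"spin":0,"claw":0.2},{"tx":-0.53,"ty":-0.93,"tz":0,"spin":0,"claw":0.2},{"tx":-0.53,"ty":-0.92,"tz":0,"spin":0,"claw":0.2},{"tx":-0.53,"ty":-0.93,"tz":0,"spin":0,"claw":0.2},{"tx":-0.54,"ty":-0.92,"tz":0,"spin":0,"claw":0.2},{"tx":-0.53,"ty":-0.93,"tz":0,"spin":0,"claw":0.2}
wp [0.525, -0.4, 0.27, 110] 11 rows
{"tx":-0.31,"ty":-0.2,"tz":0,"spin":0.91,"claw":0.2},{"tx":-0.33,"ty":-0.18,"tz":0,"spin":0.91,"claw":0.2},{"tx":-0.34,"ty":-0.15,"tz":0,"spin":0.91,"claw":0.2},{"tx":-0.34,"ty":-0.13,"tz":0,"spin":0.91,"claw":0.2},{"tx":-0.35,"ty":-0.11,"tz":0,"spin":0.91,"claw":0.2},{"tx":-0.36,"ty":-0.09,"tz":0,"spin":0.91,"claw":0.2},{"tx":-0.36,"ty":-0.07,"tz":0,"spin":0.91,"claw":0.2},{"tx":-0.37,"ty":-0.04,"tz":0,"spin":0.91,"claw":0.2},{"tx":-0.37,"ty":-0.02,"tz":0,"spin":0.91,"claw":0.2},{"tx":-0.37,"ty":0,"tz":0,"spin":0.91,"claw":0.2},{"tx":-0.37,"ty":0.03,"tz":0,"spin":0.9,"claw":0.2}
```

Jar A stands at (0.489, 0.227) on the tray. Back to the drawer for the next.

```bash
python3 -m pendant '[{"tx":-0.08,"ty":-0.93,"tz":-0.02,"spin":0,"claw":0.2},{"tx":-0.08,"ty":-0.93,"tz":-0.02,"spin":0,"claw":0.2},{"tx":-0.08,"ty":-0.93,"tz":-0.02,"spin":0,"claw":0.2},{"tx":-0.53,"ty":-0.92,"tz":0,"spin":0,"claw":0.2},{"tx":-0.53,"ty":-0.92,"tz":0,"spin":0,"claw":0.2},{"tx":-0.53,"ty":-0.92,"tz":0,"spin":0,"claw":0.2},{"tx":-0.53,"ty":-0.92,"tz":0,"spin":0,"claw":0.2},{"tx":-0.53,"ty":-0.92,"tz":0,"spin":0,"claw":0.2},{"tx":-0.53,"ty":-0.92,"tz":0,"spin":0,"claw":0.2}]'
python3 -m pendant '[{"tx":-0.34,"ty":-0.23,"tz":0,"spin":0.91,"claw":0.2},{"tx":-0.35,"ty":-0.21,"tz":0,"spin":0.91,"claw":0.2},{"tx":-0.36,"ty":-0.18,"tz":0,"spin":0.91,"claw":0.2},{"tx":-0.37,"ty":-0.16,"tz":0,"spin":0.91,"claw":0.2},{"tx":-0.38,"ty":-0.14,"tz":0,"spin":0.91,"claw":0.2},{"tx":-0.39,"ty":-0.12,"tz":0,"spin":0.91,"claw":0.2},{"tx":-0.4,"ty":-0.1,"tz":0,"spin":0.91,"claw":0.2},{"tx":-0.4,"ty":-0.07,"tz":0,"spin":0.91,"claw":0.2},{"tx":-0.4,"ty":-0.05,"tz":0,"spin":0.91,"claw":0.2},{"tx":-0.4,"ty":-0.02,"tz":0,"spin":0.91,"claw":0.2}]'
python3 -m pendant '[{"tx":0,"ty":0,"tz":0,"spin":0,"claw":0.2}]' >/dev/null
python3 - <<'E'
from h import *
c,im=shot("wrist"); st(); cv2.imwrite("pics/w5.png",im)
for ce,s,m in blobs(im,(78,80,30),(95,255,255),150):
    (x,y),r=cv2.minEnclosingCircle(np.argwhere(m)[:,::-1].astype(np.float32))
    print(ce.round(1),s,(round(x),round(y),round(r)),ray(c,x,y,.069).round(4))
plan([[.537,-.4045,.11,112],[.537,-.4045,.059,112]],.045,.22)
E
```

```text
time_s: 13.52
tool_pos: [0.4284, -0.2198, 0.267]
tool_rot: [180.0, -0.1, 150.1]
force: [1.7, 0.1, 0.4]
grip_width: 0.0698
grasp_force: 0.0
time_s: 14.78
tool_pos: [0.5151, -0.4024, 0.2664]
tool_rot: [-179.9, -0.1, 113.5]
force: [0.3, -0.5, 0.6]
grip_width: 0.0698
grasp_force: 0.0
14.95 [ 0.5145 -0.4023  0.2667] [-1.799e+02 -1.000e-01  1.136e+02] [ 0.6 -1.1 -0.2] 0.0694 0.0 [ -6.  27.  59.  82. -22.  84.  76.]
[338.5 187.3] [ 316  165   47   48 1087] (338, 189, 24) [ 0.5369 -0.4046  0.069 ]
[323.7 238.6] [ 302  218   44   46 1031] (324, 240, 23) [ 0.5466 -0.4661  0.069 ]
wp [0.537, -0.4045, 0.11, 112] 4 rows
{"tx":-0.06,"ty":0.1,"tz":0.78,"spin":0.1,"claw":0.22},{"tx":-0.05,"ty":0.1,"tz":0.78,"spin":0.1,"claw":0.22},{"tx":-0.05,"ty":0.1,"tz":0.79,"spin":0.11,"claw":0.22},{"tx":-0.06,"ty":0.1,"tz":0.78,"spin":0.1,"claw":0.22}
wp [0.537, -0.4045, 0.059, 112] 2 rows
{"tx":0,"ty":-0,"tz":0.51,"spin":0,"claw":0.22},{"tx":0,"ty":-0,"tz":0.51,"spin":0,"claw":0.22}
```

```bash
python3 -m pendant '[{"tx":-0.11,"ty":0.2,"tz":0.7,"spin":0,"claw":0.22},{"tx":-0.11,"ty":0.2,"tz":0.78,"spin":0,"claw":0.22},{"tx":0,"ty":0,"tz":0.78,"spin":0,"claw":0.22},{"tx":0,"ty":0,"tz":0.78,"spin":0,"claw":0.22},{"tx":0,"ty":0,"tz":0.5,"spin":0,"claw":0.22},{"tx":0,"ty":0,"tz":0.5,"spin":0,"claw":0.22},{"tx":0,"ty":0,"tz":0.1,"spin":0,"claw":0.22},{"tx":0,"ty":0,"tz":0,"spin":0,"claw":0.6},{"tx":0,"ty":0,"tz":0,"spin":0,"claw":0.6},{"tx":0,"ty":0,"tz":0,"spin":0,"claw":0.6}]'
python3 -m pendant '[{"tx":0,"ty":0,"tz":0,"spin":0,"claw":0.6},{"tx":0,"ty":0,"tz":-0.2,"spin":0,"claw":0.6},{"tx":0,"ty":0,"tz":-0.4,"spin":0,"claw":0.6}]'
```

```text
time_s: 16.2
tool_pos: [0.5382, -0.4051, 0.0624]
tool_rot: [180.0, 0.1, 113.7]
force: [-2.0, -0.5, 2.6]
grip_width: 0.0512
grasp_force: 24.9
time_s: 16.58
tool_pos: [0.5378, -0.4033, 0.0907]
tool_rot: [-179.9, -0.1, 113.7]
force: [0.1, 0.5, -1.1]
grip_width: 0.0508
grasp_force: 24.9
```

```bash
python3 -m pendant '[{"tx":0,"ty":0,"tz":-0.6,"spin":0,"claw":0.6},{"tx":0,"ty":0,"tz":-0.75,"spin":0,"claw":0.6},{"tx":0,"ty":0,"tz":-0.75,"spin":0,"claw":0.6},{"tx":0,"ty":0,"tz":-0.75,"spin":0,"claw":0.6},{"tx":0,"ty":0,"tz":-0.6,"spin":0,"claw":0.6},{"tx":0,"ty":0,"tz":-0.2,"spin":0,"claw":0.6}]'
python3 - <<'E'
from h import *
st(); 
plan([[.43,-.22,.275,150],[.43,.08,.275,150],[.472,.115,.275,125]],.045,.6)
E
```

```text
time_s: 17.32
tool_pos: [0.5385, -0.4051, 0.2766]
tool_rot: [179.9, 0.2, 113.7]
force: [-0.2, -0.0, -2.6]
grip_width: 0.051
grasp_force: 24.9
17.32 [ 0.5385 -0.4051  0.2766] [179.9   0.2 113.7] [-0.2 -0.  -2.6] 0.051 24.9 [ -5.  29.  58.  78. -24.  86.  75.]
wp [0.43, -0.22, 0.275, 150] 10 rows
{"tx":0.43,"ty":-0.05,"tz":0,"spin":-0.91,"claw":0.6},{"tx":0.43,"ty":-0.02,"tz":0,"spin":-0.91,"claw":0.6},{"tx":0.43,"ty":0,"tz":0,"spin":-0.91,"claw":0.6},{"tx":0.43,"ty":0.03,"tz":0,"spin":-0.91,"claw":0.6},{"tx":0.42,"ty":0.06,"tz":0.01,"spin":-0.91,"claw":0.6},{"tx":0.42,"ty":0.09,"tz":0,"spin":-0.91,"claw":0.6},{"tx":0.41,"ty":0.11,"tz":0.01,"spin":-0.91,"claw":0.6},{"tx":0.41,"ty":0.14,"tz":0,"spin":-0.9,"claw":0.6},{"tx":0.4,"ty":0.16,"tz":0.01,"spin":-0.91,"claw":0.6},{"tx":0.38,"ty":0.19,"tz":0,"spin":-0.9,"claw":0.6}
wp [0.43, 0.08, 0.275, 150] 7 rows
{"tx":0.43,"ty":0.74,"tz":0,"spin":-0,"claw":0.6},{"tx":0.43,"ty":0.74,"tz":0,"spin":-0,"claw":0.6},{"tx":0.43,"ty":0.74,"tz":0,"spin":-0,"claw":0.6},{"tx":0.43,"ty":0.74,"tz":0,"spin":-0,"claw":0.6},{"tx":0.43,"ty":0.74,"tz":0,"spin":-0,"claw":0.6},{"tx":0.43,"ty":0.75,"tz":0,"spin":-0,"claw":0.6},{"tx":0.42,"ty":0.74,"tz":0,"spin":-0,"claw":0.6}
wp [0.472, 0.115, 0.275, 125] 7 rows
{"tx":-0.05,"ty":0.15,"tz":0,"spin":0.89,"claw":0.6},{"tx":-0.04,"ty":0.15,"tz":0,"spin":0.89,"claw":0.6},{"tx":-0.04,"ty":0.15,"tz":0,"spin":0.89,"claw":0.6},{"tx":-0.03,"ty":0.15,"tz":0,"spin":0.89,"claw":0.6},{"tx":-0.01,"ty":0.16,"tz":0,"spin":0.9,"claw":0.6},{"tx":-0.01,"ty":0.16,"tz":0,"spin":0.89,"claw":0.6},{"tx":0,"ty":0.15,"tz":0,"spin":0.9,"claw":0.6}
```

```bash
python3 -m pendant '[{"tx":0.43,"ty":-0.05,"tz":0,"spin":-0.91,"claw":0.6},{"tx":0.43,"ty":-0.02,"tz":0,"spin":-0.91,"claw":0.6},{"tx":0.43,"ty":0,"tz":0,"spin":-0.91,"claw":0.6},{"tx":0.43,"ty":0.03,"tz":0,"spin":-0.91,"claw":0.6},{"tx":0.42,"ty":0.06,"tz":0,"spin":-0.91,"claw":0.6},{"tx":0.42,"ty":0.09,"tz":0,"spin":-0.91,"claw":0.6},{"tx":0.41,"ty":0.11,"tz":0,"spin":-0.91,"claw":0.6},{"tx":0.41,"ty":0.14,"tz":0,"spin":-0.9,"claw":0.6},{"tx":0.4,"ty":0.16,"tz":0,"spin":-0.91,"claw":0.6},{"tx":0.38,"ty":0.19,"tz":0,"spin":-0.9,"claw":0.6}]'
python3 -m pendant '[{"tx":0.43,"ty":0.74,"tz":0,"spin":0,"claw":0.6},{"tx":0.43,"ty":0.74,"tz":0,"spin":0,"claw":0.6},{"tx":0.43,"ty":0.74,"tz":0,"spin":0,"claw":0.6},{"tx":0.43,"ty":0.74,"tz":0,"spin":0,"claw":0.6},{"tx":0.43,"ty":0.74,"tz":0,"spin":0,"claw":0.6},{"tx":0.43,"ty":0.74,"tz":0,"spin":0,"claw":0.6},{"tx":0.43,"ty":0.74,"tz":0,"spin":0,"claw":0.6}]'
python3 -m pendant '[{"tx":-0.05,"ty":0.15,"tz":0,"spin":0.9,"claw":0.6},{"tx":-0.04,"ty":0.15,"tz":0,"spin":0.9,"claw":0.6},{"tx":-0.04,"ty":0.15,"tz":0,"spin":0.9,"claw":0.6},{"tx":-0.03,"ty":0.15,"tz":0,"spin":0.9,"claw":0.6},{"tx":-0.01,"ty":0.16,"tz":0,"spin":0.9,"claw":0.6},{"tx":-0.01,"ty":0.16,"tz":0,"spin":0.9,"claw":0.6},{"tx":0,"ty":0.15,"tz":0,"spin":0.9,"claw":0.6},{"tx":0,"ty":0,"tz":0,"spin":0,"claw":0.6}]'
python3 - <<'E'
from h import *
plan([[.472,.115,.053,125]],.045,.6)
E
```

```text
time_s: 18.58
tool_pos: [0.4288, -0.2184, 0.2729]
tool_rot: [180.0, -0.1, 150.1]
force: [0.5, 0.8, -1.7]
grip_width: 0.0513
grasp_force: 24.9
time_s: 19.45
tool_pos: [0.4284, 0.0815, 0.273]
tool_rot: [-180.0, -0.0, 150.0]
force: [0.9, -0.1, -2.5]
grip_width: 0.0505
grasp_force: 24.9
time_s: 20.45
tool_pos: [0.4707, 0.1153, 0.2728]
tool_rot: [-179.9, -0.0, 124.8]
force: [0.6, -1.1, -1.8]
grip_width: 0.0508
grasp_force: 24.9
wp [0.472, 0.115, 0.053, 125] 5 rows
{"tx":-0,"ty":0,"tz":0.88,"spin":-0.01,"claw":0.6},{"tx":-0,"ty":0,"tz":0.88,"spin":-0.01,"claw":0.6},{"tx":-0.01,"ty":0.01,"tz":0.88,"spin":-0.01,"claw":0.6},{"tx":-0,"ty":0,"tz":0.88,"spin":-0.01,"claw":0.6},{"tx":-0.01,"ty":0.01,"tz":0.88,"spin":-0,"claw":0.6}
```

```bash
python3 -m pendant '[{"tx":0,"ty":0,"tz":0.6,"spin":0,"claw":0.6},{"tx":0,"ty":0,"tz":0.8,"spin":0,"claw":0.6},{"tx":0,"ty":0,"tz":0.8,"spin":0,"claw":0.6},{"tx":0,"ty":0,"tz":0.8,"spin":0,"claw":0.6},{"tx":0,"ty":0,"tz":0.6,"spin":0,"claw":0.6},{"tx":0,"ty":0,"tz":0.4,"spin":0,"claw":0.6},{"tx":0,"ty":0,"tz":0.3,"spin":0,"claw":0.6},{"tx":0,"ty":0,"tz":0.06,"spin":0,"claw":0.6},{"tx":0,"ty":0,"tz":0.04,"spin":0,"claw":0.6},{"tx":0,"ty":0,"tz":0,"spin":0,"claw":0.6}]'
```

```text
time_s: 21.7
tool_pos: [0.4715, 0.1155, 0.0542]
tool_rot: [179.9, 0.0, 124.8]
force: [-0.2, 0.5, -1.9]
grip_width: 0.0512
grasp_force: 24.9
```

```bash
python3 -m pendant '[{"tx":0,"ty":0,"tz":0.04,"spin":0,"claw":0.6},{"tx":0,"ty":0,"tz":0.03,"spin":0,"claw":0.6},{"tx":0,"ty":0,"tz":0.02,"spin":0,"claw":0.6},{"tx":0,"ty":0,"tz":0,"spin":0,"claw":0.6}]'
```

```text
time_s: 22.2
tool_pos: [0.4716, 0.1154, 0.0512]
tool_rot: [180.0, -0.0, 124.8]
force: [-5.3, -1.9, 14.4]
grip_width: 0.0507
grasp_force: 25.0
```

```bash
python3 -m pendant '[{"tx":0,"ty":0,"tz":-0.02,"spin":0,"claw":0.6},{"tx":0,"ty":0,"tz":0,"spin":0,"claw":0.24},{"tx":0,"ty":0,"tz":0,"spin":0,"claw":0.24},{"tx":0,"ty":0,"tz":-0.3,"spin":0,"claw":0.24},{"tx":0,"ty":0,"tz":-0.8,"spin":0,"claw":0.24},{"tx":0,"ty":0,"tz":-0.9,"spin":0,"claw":0.24},{"tx":0,"ty":0,"tz":-0.9,"spin":0,"claw":0.24},{"tx":0,"ty":0,"tz":-0.9,"spin":0,"claw":0.24},{"tx":0,"ty":0,"tz":-0.6,"spin":0,"claw":0.24},{"tx":0,"ty":0,"tz":0,"spin":0,"claw":0.24}]'
python3 - <<'E'
from h import *
st(); c,im=shot("wrist"); cv2.imwrite("pics/w6.png",im)
for lo,hi,z in(((95,100,30),(125,255,255),.051),((78,80,30),(95,255,255),.058)):
  for ce,s,m in blobs(im,lo,hi,300):
    (x,y),r=cv2.minEnclosingCircle(np.argwhere(m)[:,::-1].astype(np.float32))
    print(ce.round(1),s,(round(x),round(y),round(r)),ray(c,x,y,z).round(4))
plan([[.43,.08,.27,140],[.43,-.22,.27,150],[.546,-.466,.27,113]],.055,.24)
E
```

```text
time_s: 23.45
tool_pos: [0.4725, 0.1156, 0.2736]
tool_rot: [179.6, 0.1, 124.8]
force: [0.1, 0.5, -1.2]
grip_width: 0.0662
grasp_force: 0.0
23.45 [0.4725 0.1156 0.2736] [1.796e+02 1.000e-01 1.248e+02] [ 0.1  0.5 -1.2] 0.0662 0.0 [-42.  -4.  24. 104.   2.  79.  17.]
[388.6  99.1] [ 362   71   55   57 1391] (390, 99, 29) [0.4894 0.2262 0.051 ]
[317.4 173.2] [295 152  45  45 986] (317, 174, 23) [0.4714 0.1158 0.058 ]
wp [0.43, 0.08, 0.27, 140] 4 rows
{"tx":-0.03,"ty":-0.27,"tz":0.01,"spin":-0.95,"claw":0.24},{"tx":-0.01,"ty":-0.27,"tz":0.01,"spin":-0.95,"claw":0.24},{"tx":0.01,"ty":-0.27,"tz":0.01,"spin":-0.95,"claw":0.24},{"tx":0.03,"ty":-0.28,"tz":0,"spin":-0.95,"claw":0.24}
wp [0.43, -0.22, 0.27, 150] 6 rows
{"tx":-0.64,"ty":-0.77,"tz":0,"spin":-0.42,"claw":0.24},{"tx":-0.62,"ty":-0.78,"tz":0,"spin":-0.42,"claw":0.24},{"tx":-0.6,"ty":-0.8,"tz":0,"spin":-0.42,"claw":0.24},{"tx":-0.57,"ty":-0.82,"tz":0,"spin":-0.41,"claw":0.24},{"tx":-0.55,"ty":-0.83,"tz":0,"spin":-0.42,"claw":0.24},{"tx":-0.53,"ty":-0.86,"tz":0,"spin":-0.41,"claw":0.24}
wp [0.546, -0.466, 0.27, 113] 10 rows
{"tx":-0.45,"ty":-0.31,"tz":0,"spin":0.92,"claw":0.24},{"tx":-0.47,"ty":-0.28,"tz":0,"spin":0.93,"claw":0.24},{"tx":-0.48,"ty":-0.25,"tz":0,"spin":0.92,"claw":0.24},{"tx":-0.5,"ty":-0.22,"tz":0,"spin":0.93,"claw":0.24},{"tx":-0.51,"ty":-0.18,"tz":0,"spin":0.92,"claw":0.24},{"tx":-0.52,"ty":-0.15,"tz":0,"spin":0.93,"claw":0.24},{"tx":-0.53,"ty":-0.12,"tz":0,"spin":0.92,"claw":0.24},{"tx":-0.54,"ty":-0.08,"tz":0,"spin":0.93,"claw":0.24},{"tx":-0.54,"ty":-0.05,"tz":0,"spin":0.92,"claw":0.24},{"tx":-0.54,"ty":-0.02,"tz":0,"spin":0.93,"claw":0.24}
```

```bash
python3 -m pendant '[{"tx":-0.03,"ty":-0.27,"tz":0,"spin":-0.95,"claw":0.24},{"tx":0,"ty":-0.27,"tz":0,"spin":-0.95,"claw":0.24},{"tx":0,"ty":-0.27,"tz":0,"spin":-0.95,"claw":0.24},{"tx":0.03,"ty":-0.27,"tz":0,"spin":-0.95,"claw":0.24},{"tx":-0.64,"ty":-0.77,"tz":0,"spin":-0.42,"claw":0.24},{"tx":-0.62,"ty":-0.78,"tz":0,"spin":-0.42,"claw":0.24},{"tx":-0.6,"ty":-0.8,"tz":0,"spin":-0.42,"claw":0.24},{"tx":-0.57,"ty":-0.82,"tz":0,"spin":-0.42,"claw":0.24},{"tx":-0.55,"ty":-0.83,"tz":0,"spin":-0.42,"claw":0.24},{"tx":-0.53,"ty":-0.86,"tz":0,"spin":-0.42,"claw":0.24}]'
python3 -m pendant '[{"tx":-0.45,"ty":-0.31,"tz":0,"spin":0.92,"claw":0.24},{"tx":-0.47,"ty":-0.28,"tz":0,"spin":0.92,"claw":0.24},{"tx":-0.48,"ty":-0.25,"tz":0,"spin":0.92,"claw":0.24},{"tx":-0.5,"ty":-0.22,"tz":0,"spin":0.92,"claw":0.24},{"tx":-0.51,"ty":-0.18,"tz":0,"spin":0.92,"claw":0.24},{"tx":-0.52,"ty":-0.15,"tz":0,"spin":0.92,"claw":0.24},{"tx":-0.53,"ty":-0.12,"tz":0,"spin":0.92,"claw":0.24},{"tx":-0.54,"ty":-0.08,"tz":0,"spin":0.92,"claw":0.24},{"tx":-0.54,"ty":-0.05,"tz":0,"spin":0.92,"claw":0.24},{"tx":-0.54,"ty":-0.02,"tz":0,"spin":0.92,"claw":0.24}]'
python3 -m pendant '[{"tx":0,"ty":0,"tz":0,"spin":0,"claw":0.24}]' >/dev/null
python3 - <<'E'
from h import *
c,im=shot("wrist"); st(); cv2.imwrite("pics/w7.png",im)
for ce,s,m in blobs(im,(78,80,30),(95,255,255),150):
    (x,y),r=cv2.minEnclosingCircle(np.argwhere(m)[:,::-1].astype(np.float32))
    print(ce.round(1),s,(round(x),round(y),round(r)),ray(c,x,y,.069).round(4))
    p=ray(c,x,y,.069); plan([[p[0],p[1],.059,113]],.045,.22)
E
```

```text
time_s: 24.75
tool_pos: [0.429, -0.2212, 0.2689]
tool_rot: [-180.0, -0.1, 150.1]
force: [0.4, 0.0, -0.3]
grip_width: 0.066
grasp_force: 0.0
time_s: 26.0
tool_pos: [0.5466, -0.4658, 0.2682]
tool_rot: [-179.9, -0.1, 113.1]
force: [-0.3, -0.3, -0.2]
grip_width: 0.0658
grasp_force: 0.0
26.18 [ 0.5457 -0.4658  0.2681] [-1.799e+02 -1.000e-01  1.132e+02] [-0.2  0.1 -0.1] 0.0661 0.0 [  3.  36.  59.  71. -30.  89.  80.]
[321.4 179.5] [ 298  157   47   47 1087] (321, 180, 24) [ 0.5473 -0.4679  0.069 ]
wp [np.float64(0.5473049063762635), np.float64(-0.46787373659185666), 0.059, 113] 5 rows
{"tx":-0.01,"ty":0,"tz":0.84,"spin":0.01,"claw":0.22},{"tx":-0.01,"ty":0,"tz":0.84,"spin":0.01,"claw":0.22},{"tx":-0.01,"ty":0,"tz":0.83,"spin":0.01,"claw":0.22},{"tx":-0.01,"ty":0.01,"tz":0.84,"spin":0.01,"claw":0.22},{"tx":-0.01,"ty":0,"tz":0.83,"spin":0.01,"claw":0.22}
```

```bash
python3 -m pendant '[{"tx":-0.05,"ty":0.02,"tz":0.8,"spin":0,"claw":0.22},{"tx":0,"ty":0,"tz":0.8,"spin":0,"claw":0.22},{"tx":0,"ty":0,"tz":0.8,"spin":0,"claw":0.22},{"tx":0,"ty":0,"tz":0.8,"spin":0,"claw":0.22},{"tx":0,"ty":0,"tz":0.5,"spin":0,"claw":0.22},{"tx":0,"ty":0,"tz":0.45,"spin":0,"claw":0.22},{"tx":0,"ty":0,"tz":0,"spin":0,"claw":0.6},{"tx":0,"ty":0,"tz":0,"spin":0,"claw":0.6},{"tx":0,"ty":0,"tz":0,"spin":0,"claw":0.6},{"tx":0,"ty":0,"tz":0,"spin":0,"claw":0.6}]'
python3 -m pendant '[{"tx":0,"ty":0,"tz":-0.2,"spin":0,"claw":0.6},{"tx":0,"ty":0,"tz":-0.4,"spin":0,"claw":0.6},{"tx":0,"ty":0,"tz":-0.6,"spin":0,"claw":0.6},{"tx":0,"ty":0,"tz":-0.75,"spin":0,"claw":0.6},{"tx":0,"ty":0,"tz":-0.75,"spin":0,"claw":0.6},{"tx":0,"ty":0,"tz":-0.75,"spin":0,"claw":0.6},{"tx":0,"ty":0,"tz":-0.6,"spin":0,"claw":0.6},{"tx":0,"ty":0,"tz":-0.25,"spin":0,"claw":0.6}]'
python3 - <<'E'
from h import *
st(); 
plan([[.43,-.22,.275,150],[.43,.08,.275,140],[.512,.167,.275,95]],.045,.6)
E
```

```text
time_s: 27.42
tool_pos: [0.5488, -0.4685, 0.0642]
tool_rot: [180.0, 0.1, 113.2]
force: [-0.7, -1.0, 4.4]
grip_width: 0.0513
grasp_force: 25.0
time_s: 28.42
tool_pos: [0.5488, -0.468, 0.2809]
tool_rot: [179.9, 0.2, 113.3]
force: [1.1, 0.9, -2.2]
grip_width: 0.0508
grasp_force: 25.0
28.43 [ 0.5488 -0.468   0.2809] [179.9   0.2 113.3] [ 1.1  0.9 -2.2] 0.0508 25.0 [  3.  36.  59.  69. -31.  90.  80.]
wp [0.43, -0.22, 0.275, 150] 10 rows
{"tx":0.55,"ty":-0.02,"tz":0.01,"spin":-0.92,"claw":0.6},{"tx":0.55,"ty":0.01,"tz":0.01,"spin":-0.92,"claw":0.6},{"tx":0.55,"ty":0.05,"tz":0.01,"spin":-0.92,"claw":0.6},{"tx":0.54,"ty":0.08,"tz":0.01,"spin":-0.92,"claw":0.6},{"tx":0.54,"ty":0.12,"tz":0.01,"spin":-0.92,"claw":0.6},{"tx":0.53,"ty":0.15,"tz":0.01,"spin":-0.92,"claw":0.6},{"tx":0.52,"ty":0.19,"tz":0.01,"spin":-0.92,"claw":0.6},{"tx":0.5,"ty":0.22,"tz":0.02,"spin":-0.91,"claw":0.6},{"tx":0.49,"ty":0.25,"tz":0.01,"spin":-0.92,"claw":0.6},{"tx":0.47,"ty":0.28,"tz":0.02,"spin":-0.91,"claw":0.6}
wp [0.43, 0.08, 0.275, 140] 7 rows
{"tx":0.43,"ty":0.74,"tz":-0,"spin":0.36,"claw":0.6},{"tx":0.45,"ty"
[... 267 characters left out ...]
68,"tz":-0,"spin":0.36,"claw":0.6}
wp [0.512, 0.167, 0.275, 95] 12 rows
{"tx":-0.01,"ty":0.2,"tz":-0,"spin":0.94,"claw":0.6},{"tx":0,"ty":0.2,"tz":-0,"spin":0.94,"claw":0.6},{"tx":0.01,"ty":0.2,"tz":-0,"spin":0.94,"claw":0.6},{"tx":0.03,"ty":0.2,"tz":-0,"spin":0.94,"claw":0.6},{"tx":0.04,"ty":0.19,"tz":-0,"spin":0.94,"claw":0.6},{"tx":0.05,"ty":0.19,"tz":-0,"spin":0.94,"claw":0.6},{"tx":0.07,"ty":0.19,"tz":-0,"spin":0.93,"claw":0.6},{"tx":0.08,"ty":0.18,"tz":-0,"spin":0.94,"claw":0.6},{"tx":0.09,"ty":0.18,"tz":-0,"spin":0.93,"claw":0.6},{"tx":0.1,"ty":0.17,"tz":-0,"spin":0.94,"claw":0.6},{"tx":0.11,"ty":0.16,"tz":-0,"spin":0.93,"claw":0.6},{"tx":0.12,"ty":0.16,"tz":-0,"spin":0.94,"claw":0.6}
```

```bash
python3 -m pendant '[{"tx":0.55,"ty":-0.02,"tz":0,"spin":-0.92,"claw":0.6},{"tx":0.55,"ty":0.01,"tz":0,"spin":-0.92,"claw":0.6},{"tx":0.55,"ty":0.05,"tz":0,"spin":-0.92,"claw":0.6},{"tx":0.54,"ty":0.08,"tz":0,"spin":-0.92,"claw":0.6},{"tx":0.54,"ty":0.12,"tz":0.02,"spin":-0.92,"claw":0.6},{"tx":0.53,"ty":0.15,"tz":0.02,"spin":-0.92,"claw":0.6},{"tx":0.52,"ty":0.19,"tz":0.02,"spin":-0.92,"claw":0.6},{"tx":0.5,"ty":0.22,"tz":0,"spin":-0.92,"claw":0.6},{"tx":0.49,"ty":0.25,"tz":0,"spin":-0.92,"claw":0.6},{"tx":0.47,"ty":0.28,"tz":0,"spin":-0.92,"claw":0.6}]'
python3 -m pendant '[{"tx":0.43,"ty":0.74,"tz":0,"spin":0.36,"claw":0.6},{"tx":0.45,"ty":0.73,"tz":0,"spin":0.36,"claw":0.6},{"tx":0.46,"ty":0.72,"tz":0,"spin":0.36,"claw":0.6},{"tx":0.48,"ty":0.71,"tz":0,"spin":0.36,"claw":0.6},{"tx":0.5,"ty":0.69,"tz":0,"spin":0.36,"claw":0.6},{"tx":0.52,"ty":0.68,"tz":0,"spin":0.36,"claw":0.6},{"tx":0.54,"ty":0.68,"tz":0,"spin":0.36,"claw":0.6}]'
python3 -m pendant '[{"tx":-0.01,"ty":0.22,"tz":0,"spin":0.95,"claw":0.6},{"tx":0,"ty":0.23,"tz":0,"spin":0.95,"claw":0.6},{"tx":0.02,"ty":0.23,"tz":0,"spin":0.95,"claw":0.6},{"tx":0.04,"ty":0.22,"tz":0,"spin":0.95,"claw":0.6},{"tx":0.05,"ty":0.22,"tz":0,"spin":0.95,"claw":0.6},{"tx":0.06,"ty":0.22,"tz":0,"spin":0.95,"claw":0.6},{"tx":0.08,"ty":0.22,"tz":0,"spin":0.95,"claw":0.6},{"tx":0.1,"ty":0.21,"tz":0,"spin":0.95,"claw":0.6},{"tx":0.11,"ty":0.21,"tz":0,"spin":0.95,"claw":0.6},{"tx":0,"ty":0,"tz":0,"spin":0,"claw":0.6}]'
python3 - <<'E'
from h import *
st();plan([[.512,.167,.06,97]],.045,.6)
E
```

```text
time_s: 29.68
tool_pos: [0.429, -0.2183, 0.2741]
tool_rot: [180.0, -0.1, 150.2]
force: [0.1, 0.4, -2.1]
grip_width: 0.051
grasp_force: 25.0
time_s: 30.55
tool_pos: [0.429, 0.0818, 0.2743]
tool_rot: [-180.0, -0.0, 139.9]
force: [0.6, -0.5, -0.9]
grip_width: 0.0513
grasp_force: 25.0
time_s: 31.8
tool_pos: [0.499, 0.157, 0.274]
tool_rot: [-179.9, 0.0, 105.9]
force: [-1.4, 0.5, -0.8]
grip_width: 0.0511
grasp_force: 25.0
31.8 [0.499 0.157 0.274] [-179.9    0.   105.9] [-1.4  0.5 -0.8] 0.0511 25.0 [-45.   2.  26.  99.  -1.  80.  -4.]
wp [0.512, 0.167, 0.06, 97] 5 rows
{"tx":0.02,"ty":0.06,"tz":0.86,"spin":0.44,"claw":0.6},{"tx":0.03,"ty":0.06,"tz":0.85,"spin":0.44,"claw":0.6},{"tx":0.03,"ty":0.06,"tz":0.86,"spin":0.44,"claw":0.6},{"tx":0.03,"ty":0.06,"tz":0.85,"spin":0.45,"claw":0.6},{"tx":0.03,"ty":0.06,"tz":0.86,"spin":0.44,"claw":0.6}
```

```bash
python3 -m pendant '[{"tx":0.07,"ty":0.15,"tz":0,"spin":0.9,"claw":0.6},{"tx":0.08,"ty":0.15,"tz":0.4,"spin":0.9,"claw":0.6},{"tx":0,"ty":0,"tz":0.75,"spin":0.3,"claw":0.6},{"tx":0,"ty":0,"tz":0.8,"spin":0,"claw":0.6},{"tx":0,"ty":0,"tz":0.8,"spin":0,"claw":0.6},{"tx":0,"ty":0,"tz":0.8,"spin":0,"claw":0.6},{"tx":0,"ty":0,"tz":0.5,"spin":0,"claw":0.6},{"tx":0,"ty":0,"tz":0.2,"spin":0,"claw":0.6},{"tx":0,"ty":0,"tz":0.04,"spin":0,"claw":0.6},{"tx":0,"ty":0,"tz":0,"spin":0,"claw":0.6}]'
```

```text
time_s: 33.05
tool_pos: [0.5128, 0.1679, 0.0612]
tool_rot: [179.9, -0.0, 97.4]
force: [0.1, -0.0, -1.8]
grip_width: 0.051
grasp_force: 25.0
```

```bash
python3 -m pendant '[{"tx":0,"ty":0,"tz":0.1,"spin":0,"claw":0.6},{"tx":0,"ty":0,"tz":0.03,"spin":0,"claw":0.6},{"tx":0,"ty":0,"tz":0.02,"spin":0,"claw":0.6},{"tx":0,"ty":0,"tz":0.0,"spin":0,"claw":0.6}]'
```

```text
time_s: 33.55
tool_pos: [0.5121, 0.1678, 0.0531]
tool_rot: [180.0, -0.0, 97.4]
force: [-2.2, -0.6, 4.0]
grip_width: 0.0511
grasp_force: 25.0
```

```bash
python3 -m pendant '[{"tx":0,"ty":0,"tz":0,"spin":0,"claw":0.24},{"tx":0,"ty":0,"tz":0,"spin":0,"claw":0.24},{"tx":0,"ty":0,"tz":-0.3,"spin":0,"claw":0.24},{"tx":0,"ty":0,"tz":-0.8,"spin":0,"claw":0.24},{"tx":0,"ty":0,"tz":-0.9,"spin":0,"claw":0.24},{"tx":0,"ty":0,"tz":-0.9,"spin":0,"claw":0.24},{"tx":0,"ty":0,"tz":-0.9,"spin":0,"claw":0.24},{"tx":0,"ty":0,"tz":-0.6,"spin":0,"claw":0.24},{"tx":0,"ty":0,"tz":0,"spin":0,"claw":0.3}]'
python3 -m pendant '[{"tx":0.9,"ty":0,"tz":-0.1,"spin":0,"claw":0.3},{"tx":0.9,"ty":0,"tz":-0.1,"spin":0,"claw":0.3},{"tx":0.9,"ty":0,"tz":-0.1,"spin":0,"claw":0.3},{"tx":0.9,"ty":0,"tz":-0.1,"spin":0,"claw":0.3},{"tx":0,"ty":0,"tz":0,"spin":0,"claw":0.3},{"tx":0,"ty":0,"tz":0,"spin":0,"claw":0.3}]'
python3 - <<'E'
from h import *
st(); c,im=shot("wrist"); cv2.imwrite("pics/w8.png",im); np.savez("pics/w8.npz",K=c[0],R=c[1],t=c[2])
E
```

```text
time_s: 34.67
tool_pos: [0.5137, 0.1679, 0.2764]
tool_rot: [179.6, -0.1, 97.4]
force: [0.7, 0.4, -0.4]
grip_width: 0.0627
grasp_force: 0.0
time_s: 35.42
tool_pos: [0.4889, 0.3451, 0.2917]
tool_rot: [-179.9, 0.1, 97.4]
force: [-0.4, 0.2, -0.2]
grip_width: 0.0608
grasp_force: 0.0
35.42 [0.4889 0.3451 0.2917] [-1.799e+02  1.000e-01  9.740e+01] [-0.4  0.2 -0.2] 0.0608 0.0 [-55.  11.  20.  87.  -4.  83. -27.]
```

View pics/w8.png

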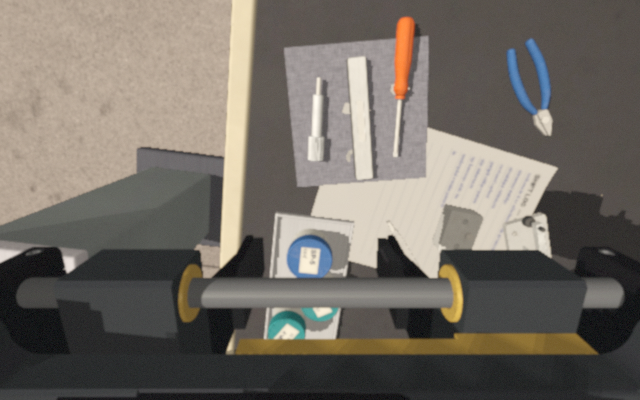

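View shows mic head (316,120), bar (361,118), driver handle (404,58) with shaft down to (397,157) on the mat; three jars stand on the tray. Measure tools.

```bash
cat >> h.py <<'E'
def tools(c,im,poly,thr=150):
    """bright/orange elongated blobs inside a world-xy polygon on the mat"""
    q=np.array([proj(c,(*p,.002)) for p in poly]).astype(np.int32)
    m=np.zeros(im.shape[:2],np.uint8); cv2.fillPoly(m,[q],255)
    h=cv2.cvtColor(im,cv2.COLOR_BGR2HSV)
    b=((cv2.inRange(h,(0,0,thr),(180,70,255))|cv2.inRange(h,(0,130,90),(18,255,255)))&m)
    b=cv2.morphologyEx(b,cv2.MORPH_CLOSE,np.ones((3,3),np.uint8))
    for k in cv2.findContours(b,cv2.RETR_EXTERNAL,cv2.CHAIN_APPROX_NONE)[0]:
        if cv2.contourArea(k)<150: continue
        (x,y),wh,a=cv2.minAreaRect(k); bx=cv2.boxPoints(((x,y),wh,a))
        e=[np.linalg.norm(bx[i]-bx[(i+1)%4]) for i in range(4)]; i=int(np.argmin(e[:2]))
        A=ray(c,*(bx[i]+bx[(i+1)%4])/2,.012)[:2]; B=ray(c,*(bx[(i+2)%4]+bx[(i+3)%4])/2,.012)[:2]
        if A[1]<B[1]: A,B=B,A
        d=A-B; hue=h[int(y),int(x)]
        print("px",round(x),round(y),"mid",((A+B)/2).round(4),"len",round(np.linalg.norm(d),4),"dir",round(np.degrees(np.arctan2(d[1],d[0])),1),"wid",round(min(wh)*np.linalg.norm(d)/max(wh),4),"ends",A.round(4),B.round(4),hue)
E
python3 - <<'E'
from h import *
st(); c,im=shot("wrist")
print("mat corners",[ray(c,*p,.002).round(3)[:2] for p in((285,48),(427,37),(427,177),(298,187))])
tools(c,im,[(.44,.30),(.44,.52),(.66,.54),(.64,.33)],165)
E
```

```text
35.48 [0.4893 0.3445 0.2919] [-1.80e+02  1.00e-01  9.73e+01] [0.2 0.3 0.5] 0.0607 0.0 [-55.  11.  20.  87.  -4.  83. -27.]
mat corners [array([0.43 , 0.479]), array([0.598, 0.513]), array([0.636, 0.344]), array([0.464, 0.308])]
px 312 119 mid [0.4728 0.3989] len 0.1052 dir 96.9 wid 0.0245 ends [0.4665 0.4512] [0.4792 0.3467] [ 19  19 230]
px 388 128 mid [0.5698 0.3965] len 0.183 dir 88.5 wid 0.1395 ends [0.5723 0.488 ] [0.5674 0.305 ] [  0  11 161]
px 395 85 mid [0.5688 0.4486] len 0.1629 dir 95.2 wid 0.0307 ends [0.5614 0.5297] [0.5761 0.3675] [ 10 165 244]
```

Run:
```python
from h import *
c,im=shot("wrist")
M=[(.433,.477),(.600,.512),(.630,.348),(.470,.312)]
for t in(165,185,205): print(t); tools(c,im,M,t)
x0,y0=280,10; cv2.imwrite("pics/w9.png",cv2.resize(im[10:200,280:440],None,fx=3.1,fy=3.1,interpolation=cv2.INTER_CUBIC))
```

```text
165
px 314 118 mid [0.4755 0.3999] len 0.1045 dir 93.0 wid 0.023 ends [0.4727 0.4521] [0.4782 0.3477] [ 21  16 255]
px 351 116 mid [0.5223 0.407 ] len 0.1559 dir 102.1 wid 0.0414 ends [0.5059 0.4833] [0.5386 0.3308] [ 20  28 208]
px 397 98 mid [0.5747 0.4362] len 0.1404 dir 96.2 wid 0.0231 ends [0.5671 0.5059] [0.5823 0.3664] [ 10 157 240]
185
px 314 118 mid [0.4754 0.4012] len 0.1013 dir 97.0 wid 0.0171 ends [0.4692 0.4515] [0.4815 0.3509] [ 20  18 255]
px 355 117 mid [0.5265 0.4064] len 0.1505 dir 102.7 wid 0.0326 ends [0.51   0.4798] [0.543 0.333] [ 20  23 234]
px 397 97 mid [0.5743 0.4375] len 0.1379 dir 94.4 wid 0.0202 ends [0.569  0.5063] [0.5796 0.3688] [ 12 179 255]
205
px 314 118 mid [0.4759 0.4006] len 0.1007 dir 93.7 wid 0.0141 ends [0.4726 0.4508] [0.4791 0.3503] [ 21  16 255]
px 355 117 mid [0.527  0.4061] len 0.1495 dir 102.9 wid 0.0307 ends [0.5103 0.4789] [0.5437 0.3332] [ 20  24 234]
px 398 97 mid [0.5751 0.4376] len 0.1378 dir 95.1 wid 0.0198 ends [0.569  0.5062] [0.5813 0.369 ] [ 12 179 255]
```

View pics/w9.png

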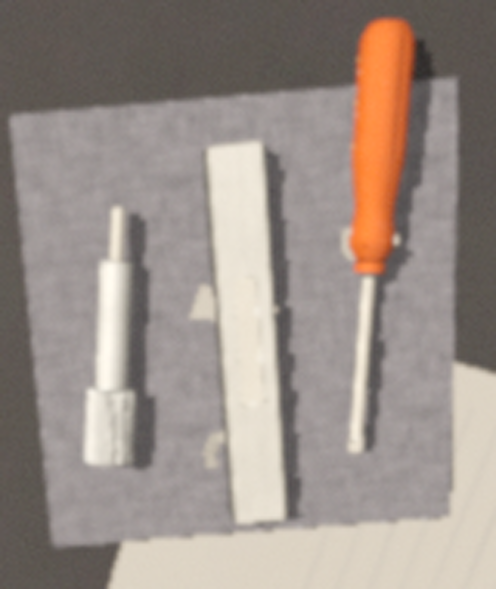

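Crop shows mic axis from (318,76) to (315,160), bar (356,57)–(364,178), driver (405,16)–(399,97)–(395,155) in full-image pixels.

Run:
```python
from h import *
c=cam("wrist")
for n,a,b,z in(("mic",(318.1,76.1),(315.2,160),.0115),("bar",(356.1,56.5),(363.9,178.4),.016),("drv",(404.8,15.8),(394.8,155.2),.012)):
    A=ray(c,*a,z);B=ray(c,*b,z);d=A-B; print(n,A.round(4),B.round(4),"mid",((A+B)/2).round(4),np.linalg.norm(d).round(4),np.degrees(np.arctan2(d[1],d[0])).round(1))
plan([[.4745,.398,.10,93],[.4745,.398,.024,93]],.045,.55)
```

```text
mic [0.4742 0.4522 0.0115] [0.4833 0.3499 0.0115] mid [0.4788 0.4011 0.0115] 0.1028 95.1
bar [0.5162 0.4792 0.016 ] [0.5496 0.3346 0.016 ] mid [0.5329 0.4069 0.016 ] 0.1485 103.0
drv [0.5657 0.5299 0.012 ] [0.585  0.3692 0.012 ] mid [0.5753 0.4496 0.012 ] 0.1618 96.9
wp [0.4745, 0.398, 0.1, 93] 5 rows
{"tx":0.22,"ty":-0.03,"tz":0.77,"spin":0.21,"claw":0.55},{"tx":0.22,"ty":-0.04,"tz":0.77,"spin":0.21,"claw":0.55},{"tx":0.22,"ty":-0.04,"tz":0.77,"spin":0.21,"claw":0.55},{"tx":0.22,"ty":-0.04,"tz":0.77,"spin":0.21,"claw":0.55},{"tx":0.22,"ty":-0.04,"tz":0.77,"spin":0.22,"claw":0.55}
wp [0.4745, 0.398, 0.024, 93] 2 rows
{"tx":-0,"ty":-0,"tz":0.76,"spin":-0,"claw":0.55},{"tx":-0,"ty":-0,"tz":0.76,"spin":-0,"claw":0.55}
```

Run:
```python
from h import *
plan([[.479,.3975,.08,95.2]],.045,.58)
```

```text
wp [0.479, 0.3975, 0.08, 95.2] 5 rows
{"tx":0.22,"ty":-0.01,"tz":0.85,"spin":0.1,"claw":0.58},{"tx":0.22,"ty":-0.02,"tz":0.85,"spin":0.1,"claw":0.58},{"tx":0.21,"ty":-0.02,"tz":0.85,"spin":0.1,"claw":0.58},{"tx":0.21,"ty":-0.02,"tz":0.85,"spin":0.1,"claw":0.58},{"tx":0.22,"ty":-0.02,"tz":0.85,"spin":0.11,"claw":0.58}
```

```bash
python3 -m pendant '[{"tx":0.22,"ty":-0.02,"tz":0.85,"spin":0.1,"claw":0.58},{"tx":0.22,"ty":-0.02,"tz":0.85,"spin":0.1,"claw":0.58},{"tx":0.21,"ty":-0.02,"tz":0.85,"spin":0.1,"claw":0.58},{"tx":0.21,"ty":-0.02,"tz":0.85,"spin":0.1,"claw":0.58},{"tx":0.22,"ty":-0.02,"tz":0.85,"spin":0.1,"claw":0.58},{"tx":0,"ty":0,"tz":0,"spin":0,"claw":0.58},{"tx":0,"ty":0,"tz":0,"spin":0,"claw":0.58}]' 25
python3 - <<'E'
from h import *
st(); c,im=shot("wrist"); cv2.imwrite("pics/w10.png",im)
E
```

```text
time_s: 36.45
tool_pos: [0.4792, 0.3987, 0.0819]
tool_rot: [179.9, -0.0, 95.3]
force: [0.6, 0.6, 1.2]
grip_width: 0.037
grasp_force: 0.0
36.45 [0.4792 0.3987 0.0819] [179.9  -0.   95.3] [0.6 0.6 1.2] 0.037 0.0 [-56.  22.  17.  98.  -7.  61. -31.]
```

View pics/w10.png

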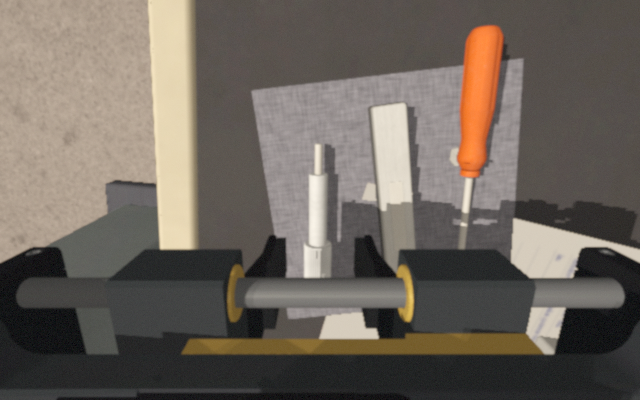

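Mic (318,200) is centred between fingers (276–358). Descend and grip.

```bash
python3 -m pendant '[{"tx":0,"ty":0,"tz":0.6,"spin":0,"claw":0.58},{"tx":0,"ty":0,"tz":0.4,"spin":0,"claw":0.58},{"tx":0,"ty":0,"tz":0.2,"spin":0,"claw":0.58},{"tx":0,"ty":0,"tz":0,"spin":0,"claw":0.58},{"tx":0,"ty":0,"tz":0,"spin":0,"claw":1},{"tx":0,"ty":0,"tz":0,"spin":0,"claw":1},{"tx":0,"ty":0,"tz":0,"spin":0,"claw":1},{"tx":0,"ty":0,"tz":0,"spin":0,"claw":1}]' 25
python3 -m pendant '[{"tx":0,"ty":0,"tz":-0.2,"spin":0,"claw":1},{"tx":0,"ty":0,"tz":-0.6,"spin":0,"claw":1},{"tx":0,"ty":0,"tz":-0.9,"spin":0,"claw":1},{"tx":0,"ty":0,"tz":-0.9,"spin":0,"claw":1},{"tx":0,"ty":0,"tz":-0.9,"spin":0,"claw":1},{"tx":0,"ty":0,"tz":-0.9,"spin":0,"claw":1},{"tx":0,"ty":0,"tz":-0.6,"spin":0,"claw":1}]'
python3 - <<'E'
from h import *
plan([[.43,.15,.27,140],[.43,-.22,.27,150],[.5,-.36,.27,115]],.06,1)
E
```

```text
time_s: 37.5
tool_pos: [0.4778, 0.3994, 0.0203]
tool_rot: [180.0, -0.0, 95.4]
force: [-1.1, -0.3, 1.0]
grip_width: 0.0138
grasp_force: 25.0
time_s: 38.38
tool_pos: [0.4782, 0.3994, 0.2734]
tool_rot: [179.9, -0.1, 95.4]
force: [0.5, -0.9, -1.7]
grip_width: 0.0139
grasp_force: 25.0
wp [0.43, 0.15, 0.27, 140] 12 rows
{"tx":-0.41,"ty":-0.12,"tz":0.01,"spin":-0.93,"claw":1},{"tx":-0.4,"ty":-0.14,"tz":0.01,"spin":-0.93,"claw":1},{"tx":-0.39,"ty":-0.17,"tz":0,"spin":-0.93,"claw":1},{"tx":-0.37,"ty":-0.2,"tz":0.01,"spin":-0.93,"claw":1},{"tx":-0.36,"ty":-0.22,"tz":0,"spin":-0.93,"claw":1},{"tx":-0.35,"ty":-0.24,"tz":0.01,"spin":-0.93,"claw":1},{"tx":-0.33,"ty":-0.26,"tz":0,"spin":-0.93,"claw":1},{"tx":-0.31,"ty":-0.29,"tz":0.01,"spin":-0.93,"claw":1},{"tx":-0.29,"ty":-0.3,"tz":0,"spin":-0.93,"claw":1},{"tx":-0.27,"ty":-0.32,"tz":0.01,"spin":-0.93,"claw":1},{"tx":-0.25,"ty":-0.34,"tz":0,"spin":-0.93,"claw":1},{"tx":-0.24,"ty":-0.36,"tz":0.01,"spin":-0.93,"claw":1}
wp [0.43, -0.22, 0.27, 150] 7 rows
{"tx":-0.68,"ty":-0.81,"tz":-0,"spin":-0.36,"claw":1},{"tx":-0.66,"ty":-0.83,"tz":-0,"spin":-0.36,"claw":1},{"tx":-0.64,"ty":-0.84,"tz":-0,"spin":-0.36,"claw":1},{"tx":-0.61,"ty":-0.86,"tz":-0,"spin":-0.35,"claw":1},{"tx":-0.59,"ty":-0.87,"tz":-0,"spin":-0.36,"claw":1},{"tx":-0.57,"ty":-0.89,"tz":-0,"spin":-0.35,"claw":1},{"tx":-0.56,"ty":-0.91,"tz":-0,"spin":-0.36,"claw":1}
wp [0.5, -0.36, 0.27, 115] 9 rows
{"tx":-0.29,"ty":-0.19,"tz":-0,"spin":0.97,"claw":1},{"tx":-0.3,"ty":-0.17,"tz":-0,"spin":0.97,"claw":1},{"tx":-0.31,"ty":-0.15,"tz":-0,"spin":0.97,"claw":1},{"tx":-0.32,"ty":-0.13,"tz":-0,"spin":0.97,"claw":1},{"tx":-0.33,"ty":-0.11,"tz":-0,"spin":0.97,"claw":1},{"tx":-0.34,"ty":-0.08,"tz":-0,"spin":0.98,"claw":1},{"tx":-0.34,"ty":-0.06,"tz":-0,"spin":0.97,"claw":1},{"tx":-0.35,"ty":-0.04,"tz":-0,"spin":0.98,"claw":1},{"tx":-0.35,"ty":-0.01,"tz":-0,"spin":0.97,"claw":1}
```

```bash
python3 -m pendant '[{"tx":-0.48,"ty":-0.15,"tz":0,"spin":-0.95,"claw":1},{"tx":-0.47,"ty":-0.18,"tz":0,"spin":-0.95,"claw":1},{"tx":-0.46,"ty":-0.21,"tz":0,"spin":-0.95,"claw":1},{"tx":-0.44,"ty":-0.24,"tz":0,"spin":-0.95,"claw":1},{"tx":-0.42,"ty":-0.27,"tz":0,"spin":-0.95,"claw":1},{"tx":-0.4,"ty":-0.29,"tz":0,"spin":-0.95,"claw":1},{"tx":-0.38,"ty":-0.32,"tz":0,"spin":-0.95,"claw":1},{"tx":-0.36,"ty":-0.34,"tz":0,"spin":-0.95,"claw":1},{"tx":-0.34,"ty":-0.36,"tz":0,"spin":-0.95,"claw":1},{"tx":-0.32,"ty":-0.38,"tz":0,"spin":-0.95,"claw":1}]'
python3 - <<'E'
from h import *
plan([[.43,-.22,.27,142],[.5,-.36,.27,108]],.06,1)
E
```

```text
time_s: 39.62
tool_pos: [0.4276, 0.1537, 0.2706]
tool_rot: [180.0, -0.0, 133.5]
force: [0.0, -0.8, -1.0]
grip_width: 0.0136
grasp_force: 25.0
wp [0.43, -0.22, 0.27, 142] 7 rows
{"tx":-0.78,"ty":-0.73,"tz":0,"spin":-0.3,"claw":1},{"tx":-0.76,"ty":-0.75,"tz":0,"spin":-0.3,"claw":1},{"tx":-0.75,"ty":-0.76,"tz":0,"spin":-0.31,"claw":1},{"tx":-0.73,"ty":-0.78,"tz":0,"spin":-0.3,"claw":1},{"tx":-0.72,"ty":-0.79,"tz":0,"spin":-0.31,"claw":1},{"tx":-0.7,"ty":-0.81,"tz":0.01,"spin":-0.3,"claw":1},{"tx":-0.68,"ty":-0.82,"tz":0,"spin":-0.31,"claw":1}
wp [0.5, -0.36, 0.27, 108] 9 rows
{"tx":-0.31,"ty":-0.15,"tz":0,"spin":0.94,"claw":1},{"tx":-0.32,"ty":-0.13,"tz":0,"spin":0.95,"claw":1},{"tx":-0.33,"ty":-0.11,"tz":0,"spin":0.94,"claw":1},{"tx":-0.34,"ty":-0.08,"tz":0,"spin":0.95,"claw":1},{"tx":-0.34,"ty":-0.06,"tz":0,"spin":0.94,"claw":1},{"tx":-0.35,"ty":-0.04,"tz":0,"spin":0.95,"claw":1},{"tx":-0.35,"ty":-0.02,"tz":0,"spin":0.94,"claw":1},{"tx":-0.35,"ty":0.01,"tz":0,"spin":0.95,"claw":1},{"tx":-0.34,"ty":0.03,"tz":0,"spin":0.94,"claw":1}
```

```bash
python3 -m pendant '[{"tx":-0.78,"ty":-0.73,"tz":0,"spin":-0.6,"claw":1},{"tx":-0.75,"ty":-0.76,"tz":0,"spin":-0.6,"claw":1},{"tx":-0.72,"ty":-0.79,"tz":0,"spin":-0.3,"claw":1},{"tx":-0.7,"ty":-0.8,"tz":0,"spin":-0.3,"claw":1},{"tx":-0.68,"ty":-0.82,"tz":0,"spin":-0.3,"claw":1},{"tx":-0.66,"ty":-0.83,"tz":0,"spin":0,"claw":1},{"tx":-0.66,"ty":-0.83,"tz":0,"spin":0,"claw":1}]'
python3 -m pendant '[{"tx":-0.31,"ty":-0.15,"tz":0,"spin":0.95,"claw":1},{"tx":-0.32,"ty":-0.13,"tz":0,"spin":0.95,"claw":1},{"tx":-0.33,"ty":-0.11,"tz":0,"spin":0.95,"claw":1},{"tx":-0.34,"ty":-0.08,"tz":0,"spin":0.95,"claw":1},{"tx":-0.34,"ty":-0.06,"tz":0,"spin":0.95,"claw":1},{"tx":-0.35,"ty":-0.04,"tz":0,"spin":0.95,"claw":1},{"tx":-0.35,"ty":-0.02,"tz":0,"spin":0.95,"claw":1},{"tx":-0.35,"ty":0,"tz":0,"spin":0.95,"claw":1},{"tx":-0.34,"ty":0.03,"tz":0,"spin":0.95,"claw":1},{"tx":0,"ty":0,"tz":0,"spin":0.95,"claw":1}]'
python3 -m pendant '[{"tx":0,"ty":0,"tz":0,"spin":0,"claw":1}]'>/dev/null
python3 - <<'E'
from h import *
c,im=shot("wrist"); st(); cv2.imwrite("pics/w11.png",im); np.savez("pics/w11.npz",K=c[0],R=c[1],t=c[2])
E
```

```text
time_s: 40.5
tool_pos: [0.4298, -0.2198, 0.2705]
tool_rot: [179.9, 0.0, 141.8]
force: [0.9, -0.6, -1.8]
grip_width: 0.0137
grasp_force: 25.0
time_s: 41.75
tool_pos: [0.4989, -0.3594, 0.2702]
tool_rot: [-180.0, 0.0, 103.6]
force: [0.2, -0.8, -0.7]
grip_width: 0.0139
grasp_force: 25.0
41.92 [ 0.499  -0.3582  0.2702] [180.   -0.  103.9] [-0.1  0.1 -1.2] 0.0136 25.0 [-16.  22.  65.  88. -20.  83.  63.]
```

View pics/w11.png

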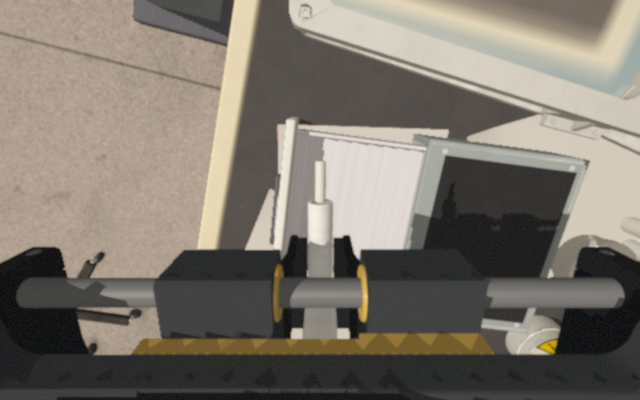

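Drawer seen empty: panel inner edge (299,122)-(287,245), +y wall (302,133)-(425,150), case front edge (425,140)-(408,247); mic held centred at (319,230).

Run:
```python
from h import *
c=cam("wrist")
f=lambda u,v,z: ray(c,u,v,z)[:2]
pa,pb=f(299,122,.06),f(287,245,.06); w1,w2=f(303,133,.038),f(422,151,.038); k1,k2=f(424,142,.066),f(409,247,.066)
ang=lambda d:np.degrees(np.arctan2(d[1],d[0]))
print("panel",pa.round(4),pb.round(4),ang(pa-pb)-90,"wall",w1.round(4),w2.round(4),ang(w2-w1),"case",k1.round(4),k2.round(4),ang(k1-k2)-90)
```

```text
panel [ 0.4643 -0.3064] [ 0.482  -0.4472] 7.141591046816387 wall [ 0.4704 -0.3186] [ 0.6075 -0.3057] 5.400934428365707 case [ 0.5971 -0.2945] [ 0.6196 -0.413 ] 10.766677289439514
```

```bash
cat >> h.py <<'E'
def dr(d,s): return np.array([.5373,-.4055])+(d-.058)*np.array([.9903,.1392])+s*np.array([-.1392,.9903])
E
python3 - <<'E'
from h import *
p=dr(.031,.040);print(p)
plan([[*p,.06,104]],.045,1)
E
```

```text
[ 0.5049939 -0.3696464]
wp [np.float64(0.5049939), np.float64(-0.36964640000000004), 0.06, 104] 5 rows
{"tx":-0.05,"ty":0.01,"tz":0.84,"spin":-0.01,"claw":1},{"tx":-0.05,"ty":0.01,"tz":0.84,"spin":-0.01,"claw":1},{"tx":-0.05,"ty":0.01,"tz":0.84,"spin":-0,"claw":1},{"tx":-0.05,"ty":0.02,"tz":0.84,"spin":-0.01,"claw":1},{"tx":-0.05,"ty":0.01,"tz":0.84,"spin":-0,"claw":1}
```

```bash
python3 -m pendant '[{"tx":-0.17,"ty":0.03,"tz":0.7,"spin":0,"claw":1},{"tx":-0.16,"ty":0.03,"tz":0.85,"spin":0,"claw":1},{"tx":0,"ty":0,"tz":0.85,"spin":0,"claw":1},{"tx":0,"ty":0,"tz":0.85,"spin":0,"claw":1},{"tx":0,"ty":0,"tz":0.7,"spin":0,"claw":1},{"tx":0,"ty":0,"tz":0.4,"spin":0,"claw":1},{"tx":0,"ty":0,"tz":0.2,"spin":0,"claw":1},{"tx":0,"ty":0,"tz":0.1,"spin":0,"claw":1},{"tx":0,"ty":0,"tz":0.05,"spin":0,"claw":1},{"tx":0,"ty":0,"tz":0,"spin":0,"claw":1}]'
```

```text
time_s: 43.18
tool_pos: [0.5064, -0.3739, 0.0357]
tool_rot: [179.9, 0.0, 103.8]
force: [0.1, 0.1, -1.1]
grip_width: 0.0136
grasp_force: 25.0
```

```bash
python3 -m pendant '[{"tx":0,"ty":0,"tz":0.04,"spin":0,"claw":1},{"tx":0,"ty":0,"tz":0.03,"spin":0,"claw":1},{"tx":0,"ty":0,"tz":0,"spin":0,"claw":1}]'
python3 -m pendant '[{"tx":0,"ty":0,"tz":0,"spin":0,"claw":0.76},{"tx":0,"ty":0,"tz":0,"spin":0,"claw":0.76},{"tx":0,"ty":0,"tz":-0.3,"spin":0,"claw":0.76},{"tx":0,"ty":0,"tz":-0.7,"spin":0,"claw":0.76},{"tx":0,"ty":0,"tz":-0.9,"spin":0,"claw":0.76},{"tx":0,"ty":0,"tz":-0.9,"spin":0,"claw":0.76},{"tx":0,"ty":0,"tz":-0.9,"spin":0,"claw":0.76},{"tx":0,"ty":0,"tz":-0.9,"spin":0,"claw":0.7},{"tx":0,"ty":0,"tz":-0.1,"spin":0,"claw":0.7}]'
python3 - <<'E'
from h import *
c,im=shot("wrist"); st(); cv2.imwrite("pics/w12.png",im)
plan([[.43,-.22,.27,142],[.43,.15,.27,140],[.54,.33,.28,100]],.06,.6)
E
```

```text
time_s: 43.55
tool_pos: [0.5062, -0.3737, 0.0323]
tool_rot: [180.0, -0.0, 103.8]
force: [-1.3, 0.8, 4.7]
grip_width: 0.0138
grasp_force: 25.0
time_s: 44.68
tool_pos: [0.5066, -0.3754, 0.2711]
tool_rot: [179.7, 0.3, 103.8]
force: [0.0, -0.5, -0.0]
grip_width: 0.025
grasp_force: 0.0
44.73 [ 0.5064 -0.3747  0.2695] [179.8   0.2 103.8] [-0.4 -0.6 -0.5] 0.0255 0.0 [-13.  24.  64.  86. -22.  83.  65.]
wp [0.43, -0.22, 0.27, 142] 10 rows
{"tx":0.34,"ty":-0.07,"tz":-0,"spin":-0.96,"claw":0.6},{"tx":0.34,"ty":-0.05,"tz":-0,"spin":-0.96,"claw":0.6},{"tx":0.34,"ty":-0.03,"tz":-0,"spin":-0.95,"claw":0.6},{"tx":0.35,"ty":-0.01,"tz":-0,"spin":-0.96,"claw":0.6},{"tx":0.34,"ty":0.02,"tz":-0,"spin":-0.95,"claw":0.6},{"tx":0.34,"ty":0.04,"tz":-0,"spin":-0.96,"claw":0.6},{"tx":0.34,"ty":0.06,"tz":-0,"spin":-0.95,"claw":0.6},{"tx":0.34,"ty":0.08,"tz":-0,"spin":-0.96,"claw":0.6},{"tx":0.33,"ty":0.11,"tz":-0,"spin":-0.95,"claw":0.6},{"tx":0.32,"ty":0.13,"tz":-0.01,"spin":-0.96,"claw":0.6}
wp [0.43, 0.15, 0.27, 140] 7 rows
{"tx":0.65,"ty":0.83,"tz":0,"spin":0.07,"claw":0.6},{"tx":0.65,"ty":0.83,"tz":0,"spi
[... 227 characters left out ...]
,{"tx":0.68,"ty":0.81,"tz":0,"spin":0.07,"claw":0.6}
wp [0.54, 0.33, 0.28, 100] 11 rows
{"tx":0.06,"ty":0.38,"tz":-0.02,"spin":0.91,"claw":0.6},{"tx":0.08,"ty":0.38,"tz":-0.02,"spin":0.91,"claw":0.6},{"tx":0.1,"ty":0.37,"tz":-0.02,"spin":0.91,"claw":0.6},{"tx":0.13,"ty":0.36,"tz":-0.02,"spin":0.91,"claw":0.6},{"tx":0.15,"ty":0.35,"tz":-0.02,"spin":0.91,"claw":0.6},{"tx":0.17,"ty":0.34,"tz":-0.02,"spin":0.91,"claw":0.6},{"tx":0.19,"ty":0.33,"tz":-0.02,"spin":0.91,"claw":0.6},{"tx":0.22,"ty":0.32,"tz":-0.01,"spin":0.91,"claw":0.6},{"tx":0.23,"ty":0.3,"tz":-0.02,"spin":0.91,"claw":0.6},{"tx":0.26,"ty":0.29,"tz":-0.01,"spin":0.91,"claw":0.6},{"tx":0.27,"ty":0.27,"tz":-0.02,"spin":0.9,"claw":0.6}
```

View pics/w12.png

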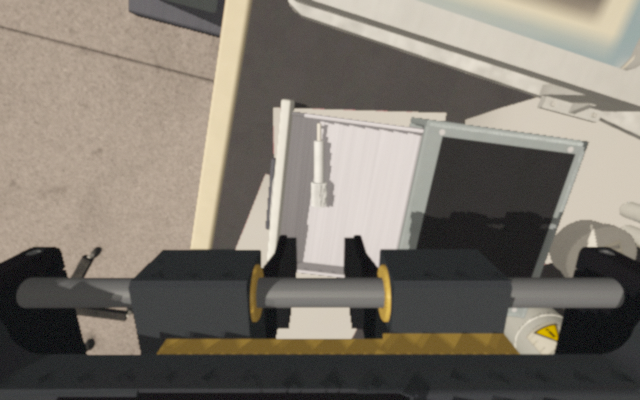

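Mic head lies in the drawer at px (320,125)–(318,207), clear of the walls. Back for the driver.

```bash
python3 -m pendant '[{"tx":0.34,"ty":-0.07,"tz":0,"spin":-0.95,"claw":0.6},{"tx":0.34,"ty":-0.05,"tz":0,"spin":-0.95,"claw":0.6},{"tx":0.34,"ty":-0.03,"tz":0,"spin":-0.95,"claw":0.6},{"tx":0.35,"ty":0,"tz":0,"spin":-0.95,"claw":0.6},{"tx":0.34,"ty":0.02,"tz":0,"spin":-0.95,"claw":0.6},{"tx":0.34,"ty":0.04,"tz":0,"spin":-0.95,"claw":0.6},{"tx":0.34,"ty":0.06,"tz":0,"spin":-0.95,"claw":0.6},{"tx":0.34,"ty":0.08,"tz":0,"spin":-0.95,"claw":0.6},{"tx":0.33,"ty":0.11,"tz":0,"spin":-0.95,"claw":0.6},{"tx":0.32,"ty":0.13,"tz":0,"spin":-0.95,"claw":0.6}]'
python3 -m pendant '[{"tx":0.65,"ty":0.83,"tz":0,"spin":0.07,"claw":0.6},{"tx":0.65,"ty":0.83,"tz":0,"spin":0.07,"claw":0.6},{"tx":0.66,"ty":0.83,"tz":0,"spin":0.07,"claw":0.6},{"tx":0.66,"ty":0.82,"tz":0,"spin":0.07,"claw":0.6},{"tx":0.67,"ty":0.82,"tz":0,"spin":0.07,"claw":0.6},{"tx":0.67,"ty":0.82,"tz":0,"spin":0.07,"claw":0.6},{"tx":0.68,"ty":0.81,"tz":0,"spin":0.07,"claw":0.6}]'
python3 -m pendant '[{"tx":0.06,"ty":0.41,"tz":0,"spin":0.95,"claw":0.6},{"tx":0.08,"ty":0.4,"tz":0,"spin":0.95,"claw":0.6},{"tx":0.11,"ty":0.39,"tz":0,"spin":0.95,"claw":0.6},{"tx":0.14,"ty":0.38,"tz":0,"spin":0.95,"claw":0.6},{"tx":0.16,"ty":0.37,"tz":-0.05,"spin":0.95,"claw":0.6},{"tx":0.18,"ty":0.36,"tz":-0.05,"spin":0.95,"claw":0.6},{"tx":0.21,"ty":0.35,"tz":-0.05,"spin":0.95,"claw":0.6},{"tx":0.23,"ty":0.33,"tz":-0.05,"spin":0.95,"claw":0.6},{"tx":0.26,"ty":0.31,"tz":0,"spin":0.95,"claw":0.6},{"tx":0.28,"ty":0.3,"tz":0,"spin":0.95,"claw":0.6}]'
python3 -m pendant '[{"tx":0,"ty":0,"tz":0,"spin":0,"claw":0.6}]'>/dev/null
python3 - <<'E'
from h import *
c,im=shot("wrist"); st(); cv2.imwrite("pics/w13.png",im)
h=cv2.cvtColor(im,cv2.COLOR_BGR2HSV)
for ce,s,m in blobs(im,(0,130,90),(18,255,255),100):
    P=np.array([ray(c,u,v,.012)[:2] for v,u in np.argwhere(m)]); mu=P.mean(0); w,V=np.linalg.eigh(np.cov(P.T)); a=V[:,1]*np.sign(V[1,1]); t=(P-mu)@a
    print("orange",ce.round(),s,mu.round(4),np.degrees(np.arctan2(a[1],a[0])).round(1),"ends",(mu+a*t.max()).round(4),(mu+a*t.min()).round(4),round(np.ptp(t),4))
M=[(.433,.477),(.600,.512),(.630,.348),(.470,.312)]
tools(c,im,M,205)
E
```

```text
time_s: 45.98
tool_pos: [0.4293, -0.2175, 0.2655]
tool_rot: [-180.0, -0.1, 141.9]
force: [-0.2, 0.1, -0.2]
grip_width: 0.0345
grasp_force: 0.0
time_s: 46.85
tool_pos: [0.4307, 0.1527, 0.2655]
tool_rot: [-179.9, -0.0, 139.8]
force: [0.9, -1.1, 0.2]
grip_width: 0.0345
grasp_force: 0.0
time_s: 48.1
tool_pos: [0.5383, 0.3242, 0.2751]
tool_rot: [-179.9, 0.1, 101.7]
force: [-0.9, -1.0, -0.0]
grip_width: 0.0348
grasp_force: 0.0
48.27 [0.538  0.3238 0.2751] [-1.799e+02  1.000e-01  1.019e+02] [ 0.5 -0.8 -0.6] 0.0348 0.0 [-53.  16.  24.  84.  -6.  82. -17.]
orange [378.  35.] [ 367    0   26   80 1276] [0.5708 0.4852] 96.4 ends [0.5667 0.5217] [0.576  0.4397] 0.0825
orange [530. 330.] [522 309  17  43 294] [0.8891 0.152 ] 121.4 ends [0.8697 0.1838] [0.9102 0.1174] 0.0778
px 325 96 mid [0.5272 0.4056] len 0.1494 dir 103.2 wid 0.0293 ends [0.5101 0.4784] [0.5442 0.3329] [ 20  23 237]
px 372 78 mid [0.576 0.437] len 0.1372 dir 96.3 wid 0.0192 ends [0.5685 0.5052] [0.5835 0.3688] [ 10 165 242]
```

Run:
```python
from h import *
plan([[.5717,.4794,.08,97]],.055,.54)
```

```text
wp [0.5717, 0.4794, 0.08, 97] 5 rows
{"tx":0.58,"ty":0.26,"tz":0.78,"spin":0.25,"claw":0.54},{"tx":0.59,"ty":0.25,"tz":0.78,"spin":0.25,"claw":0.54},{"tx":0.59,"ty":0.24,"tz":0.78,"spin":0.24,"claw":0.54},{"tx":0.59,"ty":0.23,"tz":0.78,"spin":0.25,"claw":0.54},{"tx":0.6,"ty":0.22,"tz":0.78,"spin":0.24,"claw":0.54}
```

```bash
python3 -m pendant '[{"tx":0.58,"ty":0.26,"tz":0.78,"spin":0.25,"claw":0.54},{"tx":0.59,"ty":0.25,"tz":0.78,"spin":0.25,"claw":0.54},{"tx":0.59,"ty":0.24,"tz":0.78,"spin":0.25,"claw":0.54},{"tx":0.59,"ty":0.23,"tz":0.78,"spin":0.25,"claw":0.54},{"tx":0.6,"ty":0.22,"tz":0.78,"spin":0.25,"claw":0.54},{"tx":0,"ty":0,"tz":0,"spin":0,"claw":0.54},{"tx":0,"ty":0,"tz":0,"spin":0,"claw":0.54}]'
python3 - <<'E'
from h import *
c,im=shot("wrist"); st(); cv2.imwrite("pics/w14.png",im)
for ce,s,m in blobs(im,(0,130,90),(18,255,255),300):
    P=np.array([ray(c,u,v,.014)[:2] for v,u in np.argwhere(m)]); mu=P.mean(0); w,V=np.linalg.eigh(np.cov(P.T)); a=V[:,1]*np.sign(V[1,1]); t=(P-mu)@a
    print("orange",ce.round(),s,mu.round(4),np.degrees(np.arctan2(a[1],a[0])).round(1),"ends",(mu+a*t.max()).round(4),(mu+a*t.min()).round(4))
E
```

```text
time_s: 49.15
tool_pos: [0.5733, 0.478, 0.0823]
tool_rot: [180.0, 0.1, 96.8]
force: [0.1, -0.2, 0.3]
grip_width: 0.0401
grasp_force: 0.0
49.2 [0.5741 0.478  0.0836] [179.9  -0.   96.7] [ 0.6  0.3 -0. ] 0.0401 0.0 [-56.  37.  21.  78. -13.  68. -27.]
orange [317. 204.] [ 302  146   31  127 3222] [0.5706 0.489 ] 96.4 ends [0.5662 0.5286] [0.5763 0.4383]
```

```bash
python3 -m pendant '[{"tx":0,"ty":-0.03,"tz":0.6,"spin":0,"claw":0.54},{"tx":0,"ty":0,"tz":0.4,"spin":0,"claw":0.54},{"tx":0,"ty":0,"tz":0.22,"spin":0,"claw":0.54},{"tx":0,"ty":0,"tz":0,"spin":0,"claw":0.54},{"tx":0,"ty":0,"tz":0,"spin":0,"claw":1},{"tx":0,"ty":0,"tz":0,"spin":0,"claw":1},{"tx":0,"ty":0,"tz":0,"spin":0,"claw":1},{"tx":0,"ty":0,"tz":0,"spin":0,"claw":1}]' 25
python3 -m pendant '[{"tx":0,"ty":0,"tz":-0.2,"spin":0,"claw":1},{"tx":0,"ty":0,"tz":-0.6,"spin":0,"claw":1},{"tx":0,"ty":0,"tz":-0.9,"spin":0,"claw":1},{"tx":0,"ty":0,"tz":-0.9,"spin":0,"claw":1},{"tx":0,"ty":0,"tz":-0.9,"spin":0,"claw":1},{"tx":0,"ty":0,"tz":-0.9,"spin":0,"claw":1},{"tx":0,"ty":0,"tz":-0.6,"spin":0,"claw":1}]'
python3 - <<'E'
from h import *
plan([[.43,.15,.275,138]],.06,1)
E
```

```text
time_s: 50.2
tool_pos: [0.5713, 0.4796, 0.021]
tool_rot: [180.0, -0.0, 96.8]
force: [-0.2, -0.5, 1.3]
grip_width: 0.0192
grasp_force: 25.0
time_s: 51.08
tool_pos: [0.5716, 0.4796, 0.2743]
tool_rot: [179.8, -0.1, 96.8]
force: [1.1, 0.7, -1.3]
grip_width: 0.0193
grasp_force: 25.0
wp [0.43, 0.15, 0.275, 138] 11 rows
{"tx":-0.56,"ty":-0.33,"tz":-0,"spin":-0.94,"claw":1},{"tx":-0.54,"ty":-0.36,"tz":-0,"spin":-0.94,"claw":1},{"tx":-0.52,"ty":-0.4,"tz":-0,"spin":-0.93,"claw":1},{"tx":-0.49,"ty":-0.43,"tz":-0,"spin":-0.94,"claw":1},{"tx":-0.46,"ty":-0.46,"tz":-0,"spin":-0.93,"claw":1},{"tx":-0.43,"ty":-0.49,"tz":-0,"spin":-0.94,"claw":1},{"tx":-0.4,"ty":-0.52,"tz":-0,"spin":-0.93,"claw":1},{"tx":-0.36,"ty":-0.54,"tz":-0,"spin":-0.94,"claw":1},{"tx":-0.33,"ty":-0.57,"tz":-0,"spin":-0.93,"claw":1},{"tx":-0.29,"ty":-0.58,"tz":-0.01,"spin":-0.94,"claw":1},{"tx":-0.24,"ty":-0.6,"tz":-0,"spin":-0.93,"claw":1}
```

```bash
python3 -m pendant '[{"tx":-0.62,"ty":-0.36,"tz":0,"spin":-0.95,"claw":1},{"tx":-0.59,"ty":-0.4,"tz":0,"spin":-0.95,"claw":1},{"tx":-0.57,"ty":-0.44,"tz":0,"spin":-0.95,"claw":1},{"tx":-0.54,"ty":-0.47,"tz":0,"spin":-0.95,"claw":1},{"tx":-0.5,"ty":-0.51,"tz":0,"spin":-0.95,"claw":1},{"tx":-0.47,"ty":-0.54,"tz":0,"spin":-0.95,"claw":1},{"tx":-0.43,"ty":-0.57,"tz":0,"spin":-0.95,"claw":1},{"tx":-0.39,"ty":-0.6,"tz":0,"spin":-0.95,"claw":1},{"tx":-0.35,"ty":-0.62,"tz":0,"spin":-0.95,"claw":1},{"tx":-0.31,"ty":-0.64,"tz":0,"spin":-0.95,"claw":1}]'
python3 - <<'E'
from h import *
p=dr(.087,.035);print(p)
plan([[.43,-.22,.272,142],[*p,.272,104]],.058,1)
E
```

```text
time_s: 52.32
tool_pos: [0.4293, 0.1497, 0.2712]
tool_rot: [179.9, -0.0, 134.9]
force: [0.2, -0.5, 0.9]
grip_width: 0.0191
grasp_force: 25.0
[ 0.5611467 -0.3668027]
wp [0.43, -0.22, 0.272, 142] 7 rows
{"tx":-0.75,"ty":-0.74,"tz":-0,"spin":-0.25,"claw":1},{"tx":-0.74,"ty":-0.76,"tz":-0,"spin":-0.25,"claw":1},{"tx":-0.72,"ty":-0.77,"tz":-0,"spin":-0.25,"claw":1},{"tx":-0.71,"ty":-0.78,"tz":-0,"spin":-0.25,"claw":1},{"tx":-0.69,"ty":-0.8,"tz":-0.01,"spin":-0.26,"claw":1},{"tx":-0.68,"ty":-0.81,"tz":-0,"spin":-0.25,"claw":1},{"tx":-0.67,"ty":-0.82,"tz":-0.01,"spin":-0.26,"claw":1}
wp [np.float64(0.5611467), np.float64(-0.36680270000000004), 0.272, 104] 10 rows
{"tx":-0.39,"ty":-0.07,"tz":0,"spin":0.95,"claw":1},{"tx":-0.39,"ty":-0.04,"tz":0,"spin":0.95,"claw":1},{"tx":-0.39,"ty":-0.02,"tz":0,"spin":0.95,"claw":1},{"tx":-0.39,"ty":0.01,"tz":0,"spin":0.95,"claw":1},{"tx":-0.39,"ty":0.03,"tz":0,"spin":0.95,"claw":1},{"tx":-0.39,"ty":0.06,"tz":0,"spin":0.95,"claw":1},{"tx":-0.39,"ty":0.09,"tz":0,"spin":0.95,"claw":1},{"tx":-0.38,"ty":0.11,"tz":0,"spin":0.95,"claw":1},{"tx":-0.37,"ty":0.14,"tz":0,"spin":0.95,"claw":1},{"tx":-0.36,"ty":0.16,"tz":0,"spin":0.95,"claw":1}
```

```bash
python3 -m pendant '[{"tx":-0.75,"ty":-0.74,"tz":0,"spin":-0.25,"claw":1},{"tx":-0.74,"ty":-0.76,"tz":0,"spin":-0.25,"claw":1},{"tx":-0.72,"ty":-0.77,"tz":0,"spin":-0.25,"claw":1},{"tx":-0.71,"ty":-0.78,"tz":0,"spin":-0.25,"claw":1},{"tx":-0.69,"ty":-0.8,"tz":0,"spin":-0.25,"claw":1},{"tx":-0.68,"ty":-0.81,"tz":0,"spin":-0.25,"claw":1},{"tx":-0.67,"ty":-0.82,"tz":0,"spin":-0.25,"claw":1}]'
python3 - <<'E'
from h import *
p=dr(.087,.035)
plan([[.46,-.355,.272,116],[*p,.272,104]],.058,1)
E
```

```text
time_s: 53.2
tool_pos: [0.4292, -0.2207, 0.2711]
tool_rot: [179.9, 0.0, 141.8]
force: [0.7, -0.4, -0.7]
grip_width: 0.0189
grasp_force: 25.0
wp [0.46, -0.355, 0.272, 116] 7 rows
{"tx":-0.31,"ty":-0.25,"tz":-0,"spin":0.92,"claw":1},{"tx":-0.32,"ty":-0.23,"tz":-0,"spin":0.92,"claw":1},{"tx":-0.33,"ty":-0.21,"tz":-0,"spin":0.92,"claw":1},{"tx":-0.35,"ty":-0.18,"tz":-0,"spin":0.92,"claw":1},{"tx":-0.36,"ty":-0.16,"tz":-0.01,"spin":0.93,"claw":1},{"tx":-0.37,"ty":-0.14,"tz":-0,"spin":0.92,"claw":1},{"tx":-0.37,"ty":-0.11,"tz":-0.01,"spin":0.93,"claw":1}
wp [np.float64(0.5611467), np.float64(-0.36680270000000004), 0.272, 104] 4 rows
{"tx":-0.28,"ty":0.43,"tz":0,"spin":0.75,"claw":1},{"tx":-0.25,"ty":0.44,"tz":0,"spin":0.75,"claw":1},{"tx":-0.23,"ty":0.46,"tz":0,"spin":0.75,"claw":1},{"tx":-0.2,"ty":0.46,"tz":0,"spin":0.75,"claw":1}
```

```bash
python3 -m pendant '[{"tx":-0.31,"ty":-0.25,"tz":0,"spin":0.92,"claw":1},{"tx":-0.32,"ty":-0.23,"tz":0,"spin":0.92,"claw":1},{"tx":-0.33,"ty":-0.21,"tz":0,"spin":0.92,"claw":1},{"tx":-0.35,"ty":-0.18,"tz":0,"spin":0.92,"claw":1},{"tx":-0.36,"ty":-0.16,"tz":0,"spin":0.92,"claw":1},{"tx":-0.37,"ty":-0.14,"tz":0,"spin":0.92,"claw":1},{"tx":-0.37,"ty":-0.11,"tz":0,"spin":0.92,"claw":1}]'
python3 -m pendant '[{"tx":-0.28,"ty":0.43,"tz":0,"spin":0.75,"claw":1},{"tx":-0.25,"ty":0.44,"tz":0,"spin":0.75,"claw":1},{"tx":-0.23,"ty":0.46,"tz":0,"spin":0.75,"claw":1},{"tx":-0.2,"ty":0.46,"tz":0,"spin":0.75,"claw":1},{"tx":0,"ty":0,"tz":0,"spin":0,"claw":1}]'
python3 - <<'E'
from h import *
st(); p=dr(.087,.035)
plan([[*p,.06,104]],.045,1)
c,im=shot("wrist"); cv2.imwrite("pics/w15.png",im)
f=lambda u,v,z: ray(c,u,v,z)[:2]
for ce,s,m in blobs(im,(0,130,90),(18,255,255),300): print(ce,s)
E
```

```text
time_s: 54.08
tool_pos: [0.4604, -0.3534, 0.271]
tool_rot: [180.0, -0.0, 116.0]
force: [-0.0, -0.4, 0.6]
grip_width: 0.0191
grasp_force: 25.0
time_s: 54.7
tool_pos: [0.563, -0.3638, 0.2701]
tool_rot: [-180.0, 0.0, 104.2]
force: [-0.1, 0.6, 0.0]
grip_width: 0.0192
grasp_force: 25.0
54.7 [ 0.563  -0.3638  0.2701] [-180.     0.   104.2] [-0.1  0.6  0. ] 0.0192 25.0 [-11.  31.  62.  79. -27.  86.  63.]
wp [np.float64(0.5611467), np.float64(-0.36680270000000004), 0.06, 104] 5 rows
{"tx":-0.01,"ty":-0.01,"tz":0.84,"spin":0.01,"claw":1},{"tx":-0.01,"ty":-0.01,"tz":0.84,"spin":0.01,"claw":1},{"tx":-0.01,"ty":-0.01,"tz":0.84,"spin":0.01,"claw":1},{"tx":-0.01,"ty":-0.01,"tz":0.84,"spin":0.01,"claw":1},{"tx":-0.01,"ty":-0.01,"tz":0.84,"spin":0.02,"claw":1}
[319.67398196 222.37820044] [ 300  167   40  111 4101]
[320.61111111 318.24305556] [306 308  31  25 576]
```

```bash
python3 -m pendant '[{"tx":-0.05,"ty":-0.06,"tz":0.7,"spin":0,"claw":1},{"tx":0,"ty":0,"tz":0.85,"spin":0,"claw":1},{"tx":0,"ty":0,"tz":0.85,"spin":0,"claw":1},{"tx":0,"ty":0,"tz":0.85,"spin":0,"claw":1},{"tx":0,"ty":0,"tz":0.7,"spin":0,"claw":1},{"tx":0,"ty":0,"tz":0.4,"spin":0,"claw":1},{"tx":0,"ty":0,"tz":0.2,"spin":0,"claw":1},{"tx":0,"ty":0,"tz":0.1,"spin":0,"claw":1},{"tx":0,"ty":0,"tz":0.03,"spin":0,"claw":1},{"tx":0,"ty":0,"tz":0,"spin":0,"claw":1}]'
```

```text
time_s: 56.0
tool_pos: [0.5595, -0.3681, 0.0374]
tool_rot: [179.9, 0.0, 104.1]
force: [1.0, 0.4, -0.7]
grip_width: 0.0193
grasp_force: 25.0
```

```bash
python3 -m pendant '[{"tx":0,"ty":0,"tz":0.05,"spin":0,"claw":1},{"tx":0,"ty":0,"tz":0.03,"spin":0,"claw":1},{"tx":0,"ty":0,"tz":0.02,"spin":0,"claw":1},{"tx":0,"ty":0,"tz":0,"spin":0,"claw":1}]'
```

```text
time_s: 56.5
tool_pos: [0.5593, -0.3678, 0.0329]
tool_rot: [180.0, -0.0, 104.1]
force: [-3.1, 2.0, 7.1]
grip_width: 0.0196
grasp_force: 25.0
```

```bash
python3 -m pendant '[{"tx":0,"ty":0,"tz":0,"spin":0,"claw":0.7},{"tx":0,"ty":0,"tz":0,"spin":0,"claw":0.7},{"tx":0,"ty":0,"tz":-0.3,"spin":0,"claw":0.7},{"tx":0,"ty":0,"tz":-0.7,"spin":0,"claw":0.7},{"tx":0,"ty":0,"tz":-0.9,"spin":0,"claw":0.7},{"tx":0,"ty":0,"tz":-0.9,"spin":0,"claw":0.7},{"tx":0,"ty":0,"tz":-0.9,"spin":0,"claw":0.7},{"tx":0,"ty":0,"tz":-0.9,"spin":0,"claw":0.7},{"tx":0,"ty":0,"tz":-0.1,"spin":0,"claw":0.7}]'
python3 -m pendant '[{"tx":0,"ty":0,"tz":0,"spin":0,"claw":0.6}]'>/dev/null
python3 - <<'E'
from h import *
c,im=shot("wrist"); st(); cv2.imwrite("pics/w16.png",im); np.savez("pics/w16.npz",K=c[0],R=c[1],t=c[2])
plan([[.46,-.355,.27,116],[.43,-.22,.27,140],[.43,.15,.27,140],[.545,.33,.27,103]],.06,.55)
E
```

```text
time_s: 57.62
tool_pos: [0.5598, -0.3695, 0.2714]
tool_rot: [179.7, 0.3, 104.0]
force: [0.9, 0.1, -0.1]
grip_width: 0.0265
grasp_force: 0.0
57.8 [ 0.5588 -0.3674  0.2659] [-1.800e+02 -1.000e-01  1.041e+02] [-0.3  0.9 -0.4] 0.0319 0.0 [-11.  31.  62.  80. -27.  86.  64.]
wp [0.46, -0.355, 0.27, 116] 4 rows
{"tx":0.18,"ty":-0.46,"tz":-0.02,"spin":-0.75,"claw":0.55},{"tx":0.2,"ty":-0.46,"tz":-0.02,"spin":-0.74,"claw":0.55},{"tx":0.23,"ty":-0.44,"tz":-0.02,"spin":-0.75,"claw":0.55},{"tx":0.25,"ty":-0.43,"tz":-0.02,"spin":-0.74,"claw":0.55}
wp [0.43, -0.22, 0.27, 140] 7 rows
{"tx":0.38,"ty":0.09,"tz":-0,"spin":-0.86,"claw":0.55},{"tx":0.38,"ty":0.12,"tz":-0,"spin":-0.86,"claw":0.55},{"tx":0.37,"ty":0.14,"tz":-0,"spin":-0.86,"claw":0.55},{"tx":0.36,"ty":0.16,"tz":-0,"spin":-0.86,"claw":0.55},{"tx":0.35,"ty":0.18,"tz":-0,"spin":-0.85,"claw":0.55},{"tx":0.34,"ty":0.2,"tz":-0,"spin":-0.86,"claw":0.55},{"tx":0.34,"ty":0.22,"tz":-0,"spin":-0.85,"claw":0.55}
wp [0.43, 0.15, 0.27, 140] 7 rows
{"tx":0.68,"ty":0.81,"tz":-0,"spin":-0,"claw":0.55},{"tx":0.68,"ty":0.81,"tz":-0,"spin":-0,"claw":0.55},{"tx":0.68,"ty":0.81,"tz":-0,"spin":-0,"claw":0.55},{"tx":0.68,"ty":0.81,"tz":-0,"spin":-0,"claw":0.55},{"tx":0.68,"ty":0.81,"tz":-0,"spin":-0,"claw":0.55},{"tx":0.68,"ty":0.81,"tz":-0,"spin":-0,"claw":0.55},{"tx":0.68,"ty":0.81,"tz":-0,"spin":-0,"claw":0.55}
wp [0.545, 0.33, 0.27, 103] 10 rows
{"tx":0.05,"ty":0.42,"tz":-0,"spin":0.92,"claw":0.55},{"tx":0.08,"ty":0.42,"tz":-0,"spin":0.93,"claw":0.55},{"tx":0.11,"ty":0.41,"tz":-0,"spin":0.92,"claw":0.55},{"tx":0.14,"ty":0.41,"tz":-0,"spin":0.93,"claw":0.55},{"tx":0.16,"ty":0.39,"tz":-0,"spin":0.92,"claw":0.55},{"tx":0.19,"ty":0.38,"tz":-0,"spin":0.93,"claw":0.55},{"tx":0.21,"ty":0.37,"tz":-0,"spin":0.92,"claw":0.55},{"tx":0.23,"ty":0.36,"tz":-0,"spin":0.93,"claw":0.55},{"tx":0.26,"ty":0.34,"tz":-0,"spin":0.92,"claw":0.55},{"tx":0.28,"ty":0.33,"tz":-0,"spin":0.93,"claw":0.55}
```

View pics/w16.png

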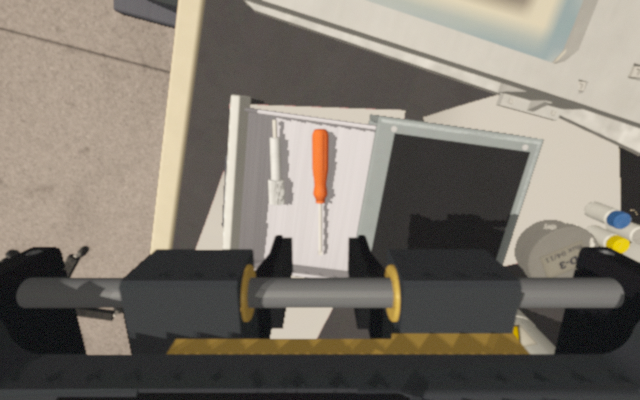

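Driver lies at (320,130)–(323,253), mic at (277,120)–(277,205) in the drawer; check the gap for the bar.

Run:
```python
from h import *
z=np.load("pics/w16.npz"); c=(z["K"],z["R"],z["t"])
def D(p):
    v=np.array(p)-[.5373,-.4055]; return (v@[.9903,.1392]+.058).round(4),(v@[-.1392,.9903]).round(4)
for n,p,h in(("mic tip",(277,120),.0235),("mic barrelR",(284,160),.0235),("mic thimR",(286,190),.0235),("mic end",(277,206),.0235),("hand end",(320,129),.026),("hand L",(312,160),.024),("hand L2",(314,180),.024),("hand R",(328,160),.024),("ferr",(320,202),.024),("shaft tip",(323,253),.022),("case",(371,130),.066),("case2",(357,230),.066),("wallfar",(266,111),.038),("wallnear",(300,273),.014),("panelin",(243,110),.06),("panelin2",(235,230),.06)):
    print(n,D(ray(c,*p,h)[:2]))
```

```text
mic tip (np.float64(0.0303), np.float64(0.0877))
mic barrelR (np.float64(0.0418), np.float64(0.0423))
mic thimR (np.float64(0.047), np.float64(0.0058))
mic end (np.float64(0.0375), np.float64(-0.0159))
hand end (np.float64(0.0806), np.float64(0.083))
hand L (np.float64(0.075), np.float64(0.0459))
hand L2 (np.float64(0.0798), np.float64(0.0219))
hand R (np.float64(0.0939), np.float64(0.0479))
ferr (np.float64(0.0899), np.float64(-0.0049))
shaft tip (np.float64(0.1012), np.float64(-0.074))
case (np.float64(0.1327), np.float64(0.0905))
case2 (np.float64(0.1336), np.float64(-0.0208))
wallfar (np.float64(0.0194), np.float64(0.0969))
wallnear (np.float64(0.074), np.float64(-0.1106))
panelin (np.float64(-0.0009), np.float64(0.0963))
panelin2 (np.float64(-0.0048), np.float64(-0.0379))
```

The bar's fingers would touch the driver shaft by ~1–2 mm, so first nudge the shaft ~10 mm aside with closed fingers.

Run:
```python
from h import *
a=dr(.069,-.045);b=dr(.088,-.045)
plan([[*a,.25,104],[*a,.036,104],[*b,.036,104]],.045,1)
```

```text
wp [np.float64(0.5544573), np.float64(-0.4485323), 0.25, 104] 2 rows
{"tx":-0.78,"ty":-0.24,"tz":0.16,"spin":0.01,"claw":1},{"tx":-0.77,"ty":-0.24,"tz":0.16,"spin":0.01,"claw":1}
wp [np.float64(0.5544573), np.float64(-0.4485323), 0.036, 104] 5 rows
{"tx":-0,"ty":0,"tz":0.86,"spin":-0,"claw":1},{"tx":-0,"ty":0,"tz":0.85,"spin":-0,"claw":1},{"tx":-0,"ty":0,"tz":0.86,"spin":-0,"claw":1},{"tx":-0,"ty":0,"tz":0.85,"spin":-0,"claw":1},{"tx":-0,"ty":0,"tz":0.86,"spin":-0,"claw":1}
wp [np.float64(0.573273), np.float64(-0.4458875), 0.036, 104] 1 rows
{"tx":-0.04,"ty":0.38,"tz":-0,"spin":-0,"claw":1}
```

```bash
python3 -m pendant '[{"tx":-0.78,"ty":-0.24,"tz":0.1,"spin":0,"claw":1},{"tx":-0.77,"ty":-0.24,"tz":0.2,"spin":0,"claw":1},{"tx":0,"ty":0,"tz":0,"spin":0,"claw":1},{"tx":0,"ty":0,"tz":0.85,"spin":0,"claw":1},{"tx":0,"ty":0,"tz":0.85,"spin":0,"claw":1},{"tx":0,"ty":0,"tz":0.85,"spin":0,"claw":1},{"tx":0,"ty":0,"tz":0.85,"spin":0,"claw":1},{"tx":0,"ty":0,"tz":0.6,"spin":0,"claw":1},{"tx":0,"ty":0,"tz":0.2,"spin":0,"claw":1},{"tx":0,"ty":0,"tz":0,"spin":0,"claw":1}]'
python3 -c "
from h import *
st()"
```

```text
time_s: 59.05
tool_pos: [0.5547, -0.4479, 0.0411]
tool_rot: [-180.0, -0.1, 104.1]
force: [-0.1, 0.3, 0.7]
grip_width: 0.0002
grasp_force: 0.0
59.05 [ 0.5547 -0.4479  0.0411] [-1.800e+02 -1.000e-01  1.041e+02] [-0.1  0.3  0.7] 0.0002 0.0 [  2.  45.  53.  86. -38.  68.  75.]
```

```bash
python3 -m pendant '[{"tx":0,"ty":0,"tz":0.09,"spin":0,"claw":1},{"tx":0,"ty":0,"tz":0,"spin":0,"claw":1},{"tx":0,"ty":0.1,"tz":0,"spin":0,"claw":1},{"tx":0,"ty":0.1,"tz":0,"spin":0,"claw":1},{"tx":-0.02,"ty":0.1,"tz":0,"spin":0,"claw":1},{"tx":-0.02,"ty":0.1,"tz":0,"spin":0,"claw":1},{"tx":0,"ty":0,"tz":0,"spin":0,"claw":1}]'
python3 -m pendant '[{"tx":0,"ty":-0.1,"tz":0,"spin":0,"claw":1},{"tx":0,"ty":0,"tz":-0.5,"spin":0,"claw":1},{"tx":0,"ty":0,"tz":-0.9,"spin":0,"claw":1},{"tx":0,"ty":0,"tz":-0.9,"spin":0,"claw":1},{"tx":0,"ty":0,"tz":-0.9,"spin":0,"claw":0.8},{"tx":0,"ty":0,"tz":-0.9,"spin":0,"claw":0.6},{"tx":0.4,"ty":0,"tz":-0.6,"spin":0,"claw":0.6},{"tx":0.5,"ty":-0.3,"tz":0,"spin":0,"claw":0.6},{"tx":0,"ty":0,"tz":0,"spin":0,"claw":0.6}]'
python3 - <<'E'
from h import *
c,im=shot("wrist"); st(); cv2.imwrite("pics/w17.png",im); np.savez("pics/w17.npz",K=c[0],R=c[1],t=c[2])
def D(p):
    v=np.array(p)-[.5373,-.4055]; return (v@[.9903,.1392]+.058).round(4),(v@[-.1392,.9903]).round(4)
for ce,s,m in blobs(im,(0,130,90),(18,255,255),300):
    P=np.array([ray(c,u,v,.026)[:2] for v,u in np.argwhere(m)]); mu=P.mean(0); w,V=np.linalg.eigh(np.cov(P.T)); a=V[:,1]*np.sign(V[1,1]); t=(P-mu)@a
    print("orange",ce.round(),s,np.degrees(np.arctan2(a[1],a[0])).round(1),"mid",D(mu),"ends",D(mu+a*t.max()),D(mu+a*t.min()))
E
```

```text
time_s: 59.92
tool_pos: [0.5752, -0.4456, 0.0369]
tool_rot: [180.0, 0.0, 104.1]
force: [0.2, 0.9, -0.2]
grip_width: 0.0004
grasp_force: 0.0
time_s: 61.05
tool_pos: [0.5431, -0.4068, 0.2747]
tool_rot: [179.8, 0.0, 104.0]
force: [-0.2, -0.2, -1.7]
grip_width: 0.0335
grasp_force: 0.0
61.1 [ 0.5439 -0.4071  0.2741] [179.8   0.  104. ] [-0.3  0.2 -0.5] 0.0337 0.0 [ -6.  32.  62.  77. -28.  87.  67.]
orange [342. 134.] [ 332  100   19   75 1024] 109.7 mid (np.float64(0.0861), np.float64(0.0421)) ends (np.float64(0.078), np.float64(0.0811)) (np.float64(0.0959), np.float64(-0.0047))
```

Shaft moved clear. Now fetch the bar.

Run:
```python
from h import *
plan([[.45,-.34,.27,120],[.43,-.22,.27,138]],.06,.55)
```

```text
wp [0.45, -0.34, 0.27, 120] 5 rows
{"tx":0.35,"ty":-0.3,"tz":0.02,"spin":-0.8,"claw":0.55},{"tx":0.37,"ty":-0.28,"tz":0.02,"spin":-0.8,"claw":0.55},{"tx":0.38,"ty":-0.26,"tz":0.01,"spin":-0.8,"claw":0.55},{"tx":0.4,"ty":-0.24,"tz":0.02,"spin":-0.79,"claw":0.55},{"tx":0.41,"ty":-0.21,"tz":0.01,"spin":-0.8,"claw":0.55}
wp [0.43, -0.22, 0.27, 138] 5 rows
{"tx":0.45,"ty":0.17,"tz":0,"spin":-0.9,"claw":0.55},{"tx":0.44,"ty":0.2,"tz":0,"spin":-0.9,"claw":0.55},{"tx":0.43,"ty":0.23,"tz":0,"spin":-0.9,"claw":0.55},{"tx":0.42,"ty":0.25,"tz":0,"spin":-0.9,"claw":0.55},{"tx":0.4,"ty":0.28,"tz":0,"spin":-0.9,"claw":0.55}
```

```bash
python3 -m pendant '[{"tx":0.35,"ty":-0.3,"tz":0,"spin":-0.8,"claw":0.55},{"tx":0.37,"ty":-0.28,"tz":0,"spin":-0.8,"claw":0.55},{"tx":0.38,"ty":-0.26,"tz":0,"spin":-0.8,"claw":0.55},{"tx":0.4,"ty":-0.24,"tz":0,"spin":-0.8,"claw":0.55},{"tx":0.41,"ty":-0.21,"tz":0,"spin":-0.8,"claw":0.55},{"tx":0.45,"ty":0.17,"tz":0,"spin":-0.9,"claw":0.55},{"tx":0.44,"ty":0.2,"tz":0,"spin":-0.9,"claw":0.55},{"tx":0.43,"ty":0.23,"tz":0,"spin":-0.9,"claw":0.55},{"tx":0.42,"ty":0.25,"tz":0,"spin":-0.9,"claw":0.55},{"tx":0.4,"ty":0.28,"tz":0,"spin":-0.9,"claw":0.55}]'
python3 -m pendant '[{"tx":0.7,"ty":0.79,"tz":0,"spin":0,"claw":0.55},{"tx":0.7,"ty":0.79,"tz":0,"spin":0,"claw":0.55},{"tx":0.7,"ty":0.79,"tz":0,"spin":0,"claw":0.55},{"tx":0.7,"ty":0.79,"tz":0,"spin":0,"claw":0.55},{"tx":0.7,"ty":0.79,"tz":0,"spin":0,"claw":0.55},{"tx":0.7,"ty":0.79,"tz":0,"spin":0,"claw":0.55},{"tx":0.7,"ty":0.79,"tz":0,"spin":0,"claw":0.55}]'
python3 -m pendant '[{"tx":0.06,"ty":0.41,"tz":0,"spin":0.9,"claw":0.55},{"tx":0.08,"ty":0.4,"tz":0,"spin":0.9,"claw":0.55},{"tx":0.11,"ty":0.39,"tz":0,"spin":0.9,"claw":0.55},{"tx":0.14,"ty":0.38,"tz":0,"spin":0.9,"claw":0.55},{"tx":0.16,"ty":0.37,"tz":0,"spin":0.9,"claw":0.55},{"tx":0.18,"ty":0.36,"tz":0,"spin":0.9,"claw":0.55},{"tx":0.21,"ty":0.35,"tz":0,"spin":0.9,"claw":0.55},{"tx":0.23,"ty":0.33,"tz":0,"spin":0.9,"claw":0.55},{"tx":0.26,"ty":0.31,"tz":0,"spin":0.9,"claw":0.55},{"tx":0,"ty":0,"tz":0,"spin":0,"claw":0.55}]'
python3 - <<'E'
from h import *
c,im=shot("wrist"); st(); cv2.imwrite("pics/w18.png",im)
M=[(.433,.477),(.600,.512),(.630,.348),(.470,.312)]
for t in(205,222): tools(c,im,M,t)
E
```

```text
time_s: 62.35
tool_pos: [0.4301, -0.2203, 0.2729]
tool_rot: [179.9, 0.1, 138.1]
force: [0.3, -0.2, 0.1]
grip_width: 0.0391
grasp_force: 0.0
time_s: 63.22
tool_pos: [0.4333, 0.1504, 0.2729]
tool_rot: [179.9, 0.0, 137.9]
force: [0.9, 0.0, -0.4]
grip_width: 0.0392
grasp_force: 0.0
time_s: 64.47
tool_pos: [0.5324, 0.3036, 0.2718]
tool_rot: [-180.0, 0.0, 105.7]
force: [-0.6, 0.8, -0.1]
grip_width: 0.0396
grasp_force: 0.0
64.53 [0.5322 0.3024 0.2719] [-1.800e+02  1.000e-01  1.057e+02] [ 0.1 -0.2  0.2] 0.0392 0.0 [-52.  13.  24.  87.  -6.  81. -12.]
px 339 79 mid [0.5273 0.4061] len 0.1493 dir 102.6 wid 0.0283 ends [0.511 0.479] [0.5436 0.3333] [ 20  23 237]
px 343 79 mid [0.5317 0.4073] len 0.1478 dir 102.8 wid 0.0188 ends [0.5153 0.4794] [0.5481 0.3353] [ 19  27 240]
```

Run:
```python
from h import *
plan([[.5388,.3797,.08,103]],.05,.56)
```

```text
wp [0.5388, 0.3797, 0.08, 103] 5 rows
{"tx":0.29,"ty":0.11,"tz":0.77,"spin":0.13,"claw":0.56},{"tx":0.29,"ty":0.11,"tz":0.77,"spin":0.14,"claw":0.56},{"tx":0.29,"ty":0.1,"tz":0.77,"spin":0.13,"claw":0.56},{"tx":0.3,"ty":0.1,"tz":0.76,"spin":0.14,"claw":0.56},{"tx":0.29,"ty":0.1,"tz":0.77,"spin":0.13,"claw":0.56}
```

```bash
python3 -m pendant '[{"tx":0.29,"ty":0.11,"tz":0.77,"spin":0.14,"claw":0.56},{"tx":0.29,"ty":0.11,"tz":0.77,"spin":0.14,"claw":0.56},{"tx":0.29,"ty":0.1,"tz":0.77,"spin":0.14,"claw":0.56},{"tx":0.3,"ty":0.1,"tz":0.77,"spin":0.14,"claw":0.56},{"tx":0.29,"ty":0.1,"tz":0.77,"spin":0.14,"claw":0.56},{"tx":0,"ty":0,"tz":0,"spin":0,"claw":0.56},{"tx":0,"ty":0,"tz":0,"spin":0,"claw":0.56}]' 40
python3 - <<'E'
from h import *
c,im=shot("wrist"); st(); cv2.imwrite("pics/w19.png",im)
M=[(.433,.477),(.600,.512),(.630,.348),(.470,.312)]
for t in(205,222): tools(c,im,M,t)
E
```

```text
time_s: 65.4
tool_pos: [0.5398, 0.3789, 0.0813]
tool_rot: [179.9, -0.0, 102.8]
force: [0.4, 0.3, 0.2]
grip_width: 0.0381
grasp_force: 0.0
65.45 [0.5402 0.3792 0.082 ] [179.8  -0.  102.8] [ 0.9 -0.7  0.2] 0.0382 0.0 [-54.  27.  22.  92. -11.  63. -17.]
px 396 126 mid [0.5741 0.4521] len 0.0211 dir 12.8 wid 0.0115 ends [0.5844 0.4544] [0.5639 0.4497] [ 19  29 221]
px 310 168 mid [0.5272 0.4067] len 0.1468 dir 102.3 wid 0.0304 ends [0.5115 0.4784] [0.5428 0.335 ] [ 20  25 228]
px 316 168 mid [0.5317 0.4078] len 0.1454 dir 102.7 wid 0.021 ends [0.5158 0.4788] [0.5476 0.3369] [ 19  28 229]
```

Consistent. Descend, grip, lift.

```bash
python3 -m pendant '[{"tx":0,"ty":-0.02,"tz":0.6,"spin":0,"claw":0.56},{"tx":0,"ty":0,"tz":0.4,"spin":0,"claw":0.56},{"tx":0,"ty":0,"tz":0.2,"spin":0,"claw":0.56},{"tx":0,"ty":0,"tz":0,"spin":0,"claw":0.56},{"tx":0,"ty":0,"tz":0,"spin":0,"claw":1},{"tx":0,"ty":0,"tz":0,"spin":0,"claw":1},{"tx":0,"ty":0,"tz":0,"spin":0,"claw":1},{"tx":0,"ty":0,"tz":0,"spin":0,"claw":1}]' 45
python3 -m pendant '[{"tx":0,"ty":0,"tz":-0.1,"spin":0,"claw":1},{"tx":0,"ty":0,"tz":-0.4,"spin":0,"claw":1},{"tx":0,"ty":0,"tz":-0.7,"spin":0,"claw":1},{"tx":0,"ty":0,"tz":-0.8,"spin":0,"claw":1},{"tx":0,"ty":0,"tz":-0.8,"spin":0,"claw":1},{"tx":0,"ty":0,"tz":-0.8,"spin":0,"claw":1},{"tx":0,"ty":0,"tz":-0.8,"spin":0,"claw":1},{"tx":0,"ty":0,"tz":-0.6,"spin":0,"claw":1},{"tx":0,"ty":0,"tz":0,"spin":0,"claw":1}]'
python3 - <<'E'
from h import *
c,im=shot("wrist"); st(); cv2.imwrite("pics/w20.png",im)
plan([[.43,.15,.275,138]],.06,1)
E
```

```text
time_s: 66.45
tool_pos: [0.5379, 0.3799, 0.0199]
tool_rot: [179.9, -0.0, 102.9]
force: [0.3, 0.1, 1.6]
grip_width: 0.0232
grasp_force: 45.0
time_s: 67.58
tool_pos: [0.5388, 0.3801, 0.2735]
tool_rot: [179.7, -0.2, 102.9]
force: [-0.1, -0.6, -3.5]
grip_width: 0.0236
grasp_force: 45.0
67.62 [0.5378 0.3796 0.2708] [ 1.799e+02 -1.000e-01  1.029e+02] [-0.1  0.2 -5. ] 0.0234 45.0 [-55.  19.  23.  80.  -8.  82. -19.]
wp [0.43, 0.15, 0.275, 138] 10 rows
{"tx":-0.4,"ty":-0.31,"tz":-0.01,"spin":-0.88,"claw":1},{"tx":-0.38,"ty":-0.34,"tz":-0.01,"spin":-0.88,"claw":1},{"tx":-0.36,"ty":-0.36,"tz":-0.01,"spin":-0.88,"claw":1},{"tx":-0.34,"ty":-0.38,"tz":-0.01,"spin":-0.88,"claw":1},{"tx":-0.31,"ty":-0.4,"tz":-0.01,"spin":-0.88,"claw":1},{"tx":-0.29,"ty":-0.42,"tz":-0.01,"spin":-0.88,"claw":1},{"tx":-0.26,"ty":-0.43,"tz":-0.01,"spin":-0.88,"claw":1},{"tx":-0.23,"ty":-0.45,"tz":-0,"spin":-0.88,"claw":1},{"tx":-0.2,"ty":-0.46,"tz":-0.01,"spin":-0.87,"claw":1},{"tx":-0.18,"ty":-0.48,"tz":-0,"spin":-0.88,"claw":1}
```

View pics/w20.png

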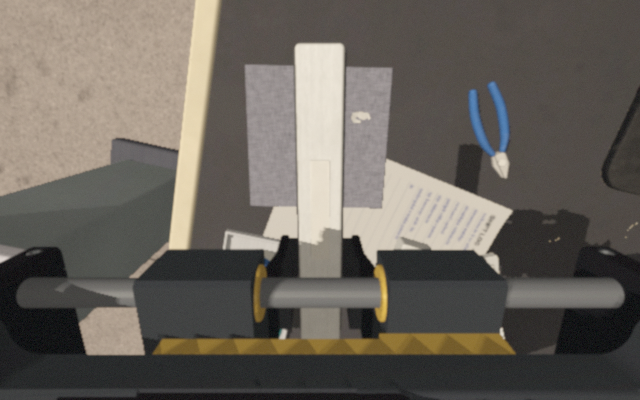

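Bar is held (px 296–344 wide, far end at row 44), with a slight droop of its far end; carry on smoothly.

```bash
python3 -m pendant '[{"tx":-0.4,"ty":-0.31,"tz":0,"spin":-0.88,"claw":1},{"tx":-0.38,"ty":-0.34,"tz":-0.02,"spin":-0.88,"claw":1},{"tx":-0.36,"ty":-0.36,"tz":-0.02,"spin":-0.88,"claw":1},{"tx":-0.34,"ty":-0.38,"tz":-0.02,"spin":-0.88,"claw":1},{"tx":-0.31,"ty":-0.4,"tz":-0.02,"spin":-0.88,"claw":1},{"tx":-0.29,"ty":-0.42,"tz":-0.02,"spin":-0.88,"claw":1},{"tx":-0.26,"ty":-0.43,"tz":0,"spin":-0.88,"claw":1},{"tx":-0.23,"ty":-0.45,"tz":0,"spin":-0.88,"claw":1},{"tx":-0.2,"ty":-0.46,"tz":0,"spin":-0.88,"claw":1},{"tx":-0.18,"ty":-0.48,"tz":0,"spin":-0.88,"claw":1}]'
python3 -m pendant '[{"tx":-0.67,"ty":-0.75,"tz":0,"spin":0,"claw":1},{"tx":-0.67,"ty":-0.75,"tz":0,"spin":0,"claw":1},{"tx":-0.67,"ty":-0.75,"tz":0,"spin":0,"claw":1},{"tx":-0.67,"ty":-0.75,"tz":0,"spin":0,"claw":1},{"tx":-0.67,"ty":-0.75,"tz":0,"spin":0,"claw":1},{"tx":-0.67,"ty":-0.75,"tz":0,"spin":0,"claw":1},{"tx":-0.62,"ty":-0.7,"tz":0,"spin":0,"claw":1},{"tx":0,"ty":0,"tz":0,"spin":0,"claw":1}]'
python3 - <<'E'
from h import *
p=dr(.0671,-.036); print(p)
plan([[.46,-.36,.272,116],[*p,.272,104]],.045,1)
E
```

```text
time_s: 68.88
tool_pos: [0.4284, 0.1488, 0.2725]
tool_rot: [-179.8, -0.1, 138.2]
force: [-0.7, -0.1, -3.6]
grip_width: 0.0235
grasp_force: 45.0
time_s: 69.88
tool_pos: [0.4267, -0.2026, 0.2733]
tool_rot: [-179.9, -0.0, 137.6]
force: [-0.4, 0.9, -3.7]
grip_width: 0.0233
grasp_force: 45.0
[ 0.55132293 -0.43988408]
wp [0.46, -0.36, 0.272, 116] 6 rows
{"tx":-0.44,"ty":-0.31,"tz":0,"spin":0.9,"claw":1},{"tx":-0.45,"ty":-0.29,"tz":0.01,"spin":0.9,"claw":1},{"tx":-0.47,"ty":-0.26,"tz":0,"spin":0.9,"claw":1},{"tx":-0.49,"ty":-0.22,"tz":0.01,"spin":0.9,"claw":1},{"tx":-0.5,"ty":-0.19,"tz":0,"spin":0.9,"claw":1},{"tx":-0.51,"ty":-0.17,"tz":0.01,"spin":0.91,"claw":1}
wp [np.float64(0.55132293), np.float64(-0.43988408), 0.272, 104] 4 rows
{"tx":-0.56,"ty":0.24,"tz":-0,"spin":0.75,"claw":1},{"tx":-0.54,"ty":0.26,"tz":-0,"spin":0.75,"claw":1},{"tx":-0.53,"ty":0.29,"tz":-0,"spin":0.75,"claw":1},{"tx":-0.52,"ty":0.33,"tz":-0,"spin":0.75,"claw":1}
```

```bash
python3 -m pendant '[{"tx":-0.44,"ty":-0.31,"tz":0,"spin":0.9,"claw":1},{"tx":-0.45,"ty":-0.29,"tz":0,"spin":0.9,"claw":1},{"tx":-0.47,"ty":-0.26,"tz":0,"spin":0.9,"claw":1},{"tx":-0.49,"ty":-0.22,"tz":0,"spin":0.9,"claw":1},{"tx":-0.5,"ty":-0.19,"tz":0,"spin":0.9,"claw":1},{"tx":-0.51,"ty":-0.17,"tz":0,"spin":0.9,"claw":1}]'
python3 -m pendant '[{"tx":-0.56,"ty":0.24,"tz":0,"spin":0.75,"claw":1},{"tx":-0.54,"ty":0.26,"tz":0,"spin":0.75,"claw":1},{"tx":-0.53,"ty":0.29,"tz":0,"spin":0.75,"claw":1},{"tx":-0.52,"ty":0.33,"tz":0,"spin":0.75,"claw":1},{"tx":0,"ty":0,"tz":0,"spin":0,"claw":1},{"tx":0,"ty":0,"tz":0,"spin":0,"claw":1}]'
python3 - <<'E'
from h import *
c,im=shot("wrist"); st(); cv2.imwrite("pics/w21.png",im)
p=dr(.0671,-.036); plan([[*p,.08,104]],.045,1)
h=cv2.cvtColor(im,cv2.COLOR_BGR2HSV)
for r in range(50,245,15):
    g=im[r].astype(int).mean(1); e=np.abs(np.diff(g)); print(r,[(i,int(e[i])) for i in range(280,360) if e[i]>18])
E
```

```text
time_s: 70.62
tool_pos: [0.4636, -0.3546, 0.2725]
tool_rot: [-179.9, -0.2, 116.4]
force: [-0.1, 0.6, -2.9]
grip_width: 0.0236
grasp_force: 45.0
time_s: 71.38
tool_pos: [0.5549, -0.4336, 0.2729]
tool_rot: [-179.9, -0.2, 104.5]
force: [0.0, 0.9, -3.1]
grip_width: 0.0231
grasp_force: 45.0
71.42 [ 0.5549 -0.4337  0.2736] [-1.800e+02 -1.000e-01  1.045e+02] [-0.4  0.9 -3.8] 0.0238 45.0 [ -1.  35.  61.  73. -30.  89.  69.]
wp [np.float64(0.55132293), np.float64(-0.43988408), 0.08, 104] 5 rows
{"tx":-0.02,"ty":-0.02,"tz":0.77,"spin":0.02,"claw":1},{"tx":-0.02,"ty":-0.02,"tz":0.78,"spin":0.03,"claw":1},{"tx":-0.02,"ty":-0.02,"tz":0.77,"spin":0.02,"claw":1},{"tx":-0.02,"ty":-0.02,"tz":0.78,"spin":0.03,"claw":1},{"tx":-0.02,"ty":-0.02,"tz":0.77,"spin":0.02,"claw":1}
50 [(292, 23), (294, 47), (295, 22), (342, 27), (343, 43), (344, 39)]
65 [(289, 42), (290, 22), (292, 40), (293, 35), (294, 31), (295, 35), (342, 33), (343, 50), (344, 36)]
80 [(288, 19), (289, 26), (292, 37), (293, 38), (295, 45), (341, 19), (342, 40), (343, 50), (345, 31), (350, 22), (351, 32)]
95 [(285, 20), (286, 40), (287, 23),
[... 599 characters left out ...]
20), (343, 36), (349, 20), (350, 35), (351, 20)]
170 [(280, 18), (281, 37), (282, 20), (294, 24), (295, 37), (297, 39), (340, 32), (341, 47), (343, 43), (344, 28), (346, 21), (349, 38), (350, 20)]
185 [(280, 21), (281, 34), (282, 19), (295, 32), (296, 19), (297, 40), (298, 18), (340, 35), (341, 46), (342, 18), (343, 49), (346, 19), (347, 23), (350, 33), (351, 21)]
200 [(295, 27), (296, 23), (297, 34), (298, 21), (339, 21), (340, 41), (341, 43), (342, 33), (343, 58), (347, 21), (348, 19), (351, 35), (352, 19)]
215 [(295, 24), (296, 30), (298, 32), (339, 25), (340, 46), (341, 18), (342, 53), (343, 30)]
230 [(296, 24), (298, 39), (326, 26), (327, 31), (339, 24), (340, 40), (342, 43), (343, 20)]
```

```bash
python3 -m pendant '[{"tx":-0.1,"ty":-0.1,"tz":0.5,"spin":0.1,"claw":1},{"tx":0,"ty":0,"tz":0.8,"spin":0,"claw":1},{"tx":0,"ty":0,"tz":0.8,"spin":0,"claw":1},{"tx":0,"ty":0,"tz":0.8,"spin":0,"claw":1},{"tx":0,"ty":0,"tz":0.7,"spin":0,"claw":1},{"tx":0,"ty":0,"tz":0.4,"spin":0,"claw":1},{"tx":0,"ty":0,"tz":0.2,"spin":0,"claw":1},{"tx":0,"ty":0,"tz":0,"spin":0,"claw":1}]'
python3 - <<'E'
from h import *
st(); plan([[*dr(.0671,-.036),.036,104]],.045,1)
E
```

```text
time_s: 72.42
tool_pos: [0.552, -0.4407, 0.0649]
tool_rot: [180.0, 0.0, 104.1]
force: [-0.5, -0.4, -3.7]
grip_width: 0.0236
grasp_force: 45.0
72.42 [ 0.552  -0.4407  0.0649] [180.    0.  104.1] [-0.5 -0.4 -3.7] 0.0236 45.0 [  0.  43.  55.  86. -37.  70.  74.]
wp [np.float64(0.55132293), np.float64(-0.43988408), 0.036, 104] 1 rows
{"tx":0.02,"ty":-0.01,"tz":0.58,"spin":0.02,"claw":1}
```

```bash
python3 -m pendant '[{"tx":0.01,"ty":-0.01,"tz":0.15,"spin":0,"claw":1},{"tx":0,"ty":0,"tz":0.1,"spin":0,"claw":1},{"tx":0,"ty":0,"tz":0.1,"spin":0,"claw":1},{"tx":0,"ty":0,"tz":0.1,"spin":0,"claw":1},{"tx":0,"ty":0,"tz":0.06,"spin":0,"claw":1},{"tx":0,"ty":0,"tz":0,"spin":0,"claw":1}]'
```

```text
time_s: 73.18
tool_pos: [0.5512, -0.4403, 0.0387]
tool_rot: [-180.0, -0.0, 104.1]
force: [0.4, 0.6, -3.7]
grip_width: 0.0237
grasp_force: 45.0
```

```bash
python3 -c "
from h import *
st()"
```

```text
73.17 [ 0.5512 -0.4403  0.0387] [-180.    -0.   104.1] [ 0.4  0.6 -3.7] 0.0237 45.0 [  1.  45.  54.  87. -38.  67.  75.]
```

```bash
python3 -m pendant '[{"tx":0,"ty":0,"tz":0.06,"spin":0,"claw":1},{"tx":0,"ty":0,"tz":0.05,"spin":0,"claw":1},{"tx":0,"ty":0,"tz":0.03,"spin":0,"claw":1},{"tx":0,"ty":0,"tz":0,"spin":0,"claw":1}]'
```

```text
time_s: 73.68
tool_pos: [0.5513, -0.4403, 0.0321]
tool_rot: [180.0, -0.0, 104.1]
force: [-0.3, 0.8, -3.1]
grip_width: 0.0234
grasp_force: 45.0
```

```bash
python3 -m pendant '[{"tx":0,"ty":0,"tz":0.02,"spin":0,"claw":1},{"tx":0,"ty":0,"tz":0,"spin":0,"claw":1}]'
```

```text
time_s: 73.92
tool_pos: [0.5514, -0.4403, 0.0319]
tool_rot: [180.0, -0.0, 104.1]
force: [-1.8, 2.9, 4.6]
grip_width: 0.0234
grasp_force: 45.0
```

Contact. Release slightly, rise, and measure numerically.

```bash
python3 -m pendant '[{"tx":0,"ty":0,"tz":0,"spin":0,"claw":0.67},{"tx":0,"ty":0,"tz":0,"spin":0,"claw":0.67},{"tx":0,"ty":0,"tz":-0.2,"spin":0,"claw":0.67},{"tx":0,"ty":0,"tz":-0.6,"spin":0,"claw":0.67},{"tx":0,"ty":0,"tz":-0.9,"spin":0,"claw":0.67},{"tx":0,"ty":0,"tz":-0.9,"spin":0,"claw":0.67},{"tx":0,"ty":0,"tz":-0.9,"spin":0,"claw":0.67},{"tx":0,"ty":0,"tz":-0.9,"spin":0,"claw":0.67},{"tx":0,"ty":0,"tz":-0.3,"spin":0,"claw":0.8},{"tx":0,"ty":0,"tz":0,"spin":0,"claw":1}]'
python3 - <<'E'
from h import *
c,im=shot("wrist"); st(); cv2.imwrite("pics/w22.png",im)
def D(p):
    v=np.array(p)-[.5373,-.4055]; return (v@[.9903,.1392]+.058).round(4),(v@[-.1392,.9903]).round(4)
for ce,s,m in blobs(im,(0,130,90),(18,255,255),300):
    P=np.array([ray(c,u,v,.026)[:2] for v,u in np.argwhere(m)]); mu=P.mean(0); w,V=np.linalg.eigh(np.cov(P.T)); a=V[:,1]*np.sign(V[1,1]); t=(P-mu)@a
    print("orange",ce.round(),s,np.degrees(np.arctan2(a[1],a[0])).round(1),D(mu),D(mu+a*t.max()),D(mu+a*t.min()))
# panel / pull: sample profile along drawer x at several s, z=.06 and z=.028
for s in(-.06,-.02,.03,.075):
    row=[]
    for d in np.arange(-.03,.15,.003):
        u,v=proj(c,(*dr(d,s),.026)); 
        row.append(int(im[int(round(v)),int(round(u))].mean()) if 0<=u<640 and 0<=v<400 else -1)
    print(s,row)
E
```

```text
time_s: 75.18
tool_pos: [0.5512, -0.4409, 0.2669]
tool_rot: [179.9, 0.1, 104.0]
force: [0.3, 0.1, -0.1]
grip_width: 0.016
grasp_force: 0.0
75.22 [ 0.5511 -0.4402  0.2652] [-180.    -0.   104.1] [-0.3 -0.1 -0.5] 0.0121 0.0 [ -1.  35.  61.  73. -30.  88.  70.]
orange [343. 103.] [ 333   66   20   81 1186] 109.8 (np.float64(0.0855), np.float64(0.0426)) (np.float64(0.0774), np.float64(0.0813)) (np.float64(0.0954), np.float64(-0.0048))
-0.06 [199, 209, 227, 224, 210, 122, 120, 123, 134, 132, 132, 134, 132, 134, 130, 131, 131, 133, 133, 191, 213, 215, 215, 217, 216, 215, 213, 215, 213, 207, 200, 211, 210, 210, 210, 210, 211, 122, 134, 151, 209, 215, 216, 214, 212, 219, 194, 175, 153, 209, 213, 216, 216, 213, 214, 213, 213, 169, 170, 162]
-0.02 [189, 146, 219, 227, 219, 161, 117, 119, 133, 139, 138, 138, 140, 138, 134, 133, 134, 135, 136, 213, 214, 218, 215, 218, 219, 217, 218, 215, 185, 213, 213, 215, 217, 215, 214, 210, 118, 138, 192, 218, 218, 217, 216, 199, 199, 135, 193, 218, 217, 218, 216, 216, 217, 216, 216, 214, 215, 197, 165, 165]
0.03 [83, 106, 165, 227, 224, 202, 117, 118, 119, 139, 139, 141, 140, 144, 137, 140, 136, 141, 137, 190, 236, 215, 182, 136, 142, 139, 151, 194, 215, 216, 215, 215, 215, 210, 119, 137, 141, 139, 143, 141, 128, 111, 102, 134, 139, 193, 216, 217, 217, 219, 217, 217, 219, 218, 218, 216, 216, 215, 185, 168]
0.075 [79, 81, 118, 225, 227, 220, 142, 114, 114, 133, 142, 142, 140, 143, 143, 140, 140, 141, 143, 223, 187, 196, 144, 216, 220, 222, 222, 221, 219, 218, 220, 220, 219, 194, 146, 149, 145, 131, 115, 103, 136, 138, 155, 212, 221, 222, 220, 219, 218, 217, 218, 217, 219, 218, 217, 218, 219, 216, 206, 167]
```

Bar lies flat between mic and driver. Now close fingers and go in front of the pull.

Run:
```python
from h import *
a=dr(-.065,0);b=dr(-.038,0);e=dr(.112,0); print(a,b,e)
plan([[*a,.2,102],[*a,.036,102],[*b,.036,102]],.05,1)
R=Ro.from_euler('xyz',[180,0,102],degrees=True).as_matrix(); print("push unit per 10mm",R.T@np.array([.9903,.1392,0])*.01/.05)
```

```text
[ 0.4154931 -0.4226216] [ 0.4422312 -0.4188632] [ 0.5907762 -0.3979832]
wp [np.float64(0.4154931), np.float64(-0.42262160000000004), 0.2, 102] 4 rows
{"tx":0.25,"ty":-0.64,"tz":0.33,"spin":0.13,"claw":1},{"tx":0.24,"ty":-0.64,"tz":0.32,"spin":0.13,"claw":1},{"tx":0.24,"ty":-0.64,"tz":0.33,"spin":0.13,"claw":1},{"tx":0.24,"ty":-0.64,"tz":0.32,"spin":0.12,"claw":1}
wp [np.float64(0.4154931), np.float64(-0.42262160000000004), 0.036, 102] 4 rows
{"tx":-0,"ty":0,"tz":0.82,"spin":0,"claw":1},{"tx":-0,"ty":0,"tz":0.82,"spin":0,"claw":1},{"tx":-0,"ty":0,"tz":0.82,"spin":0,"claw":1},{"tx":-0,"ty":0,"tz":0.82,"spin":0,"claw":1}
wp [np.float64(0.4422312), np.float64(-0.41886320000000005), 0.036, 102] 1 rows
{"tx":-0.04,"ty":0.54,"tz":0,"spin":0,"claw":1}
push unit per 10mm [-1.39473603e-02  1.99520175e-01  2.44341744e-17]
```

```bash
python3 -m pendant '[{"tx":0.25,"ty":-0.64,"tz":0.1,"spin":0.13,"claw":1},{"tx":0.24,"ty":-0.64,"tz":0.3,"spin":0.13,"claw":1},{"tx":0.24,"ty":-0.64,"tz":0.4,"spin":0.13,"claw":1},{"tx":0.24,"ty":-0.64,"tz":0.5,"spin":0.13,"claw":1},{"tx":0,"ty":0,"tz":0,"spin":0,"claw":1},{"tx":0,"ty":0,"tz":0.7,"spin":0,"claw":1},{"tx":0,"ty":0,"tz":0.7,"spin":0,"claw":1},{"tx":0,"ty":0,"tz":0.7,"spin":0,"claw":1},{"tx":0,"ty":0,"tz":0.4,"spin":0,"claw":1},{"tx":0,"ty":0,"tz":0,"spin":0,"claw":1}]'
python3 -c "
from h import *
st()
plan([[*dr(-.04,0),.036,102]],.05,1)"
```

```text
time_s: 76.47
tool_pos: [0.4152, -0.4218, 0.0745]
tool_rot: [-179.9, -0.1, 102.0]
force: [0.3, -0.1, 0.3]
grip_width: 0.0007
grasp_force: 0.0
76.47 [ 0.4152 -0.4218  0.0745] [-1.799e+02 -1.000e-01  1.020e+02] [ 0.3 -0.1  0.3] 0.0007 0.0 [ -4.  31.  60. 104. -29.  63.  78.]
wp [np.float64(0.4402506), np.float64(-0.4191416), 0.036, 102] 1 rows
{"tx":-0.05,"ty":0.5,"tz":0.77,"spin":0,"claw":1}
```

```bash
python3 -m pendant '[{"tx":0,"ty":0,"tz":0.5,"spin":0,"claw":1},{"tx":0,"ty":0,"tz":0.27,"spin":0,"claw":1},{"tx":0,"ty":0.1,"tz":0,"spin":0,"claw":1},{"tx":-0.01,"ty":0.2,"tz":0,"spin":0,"claw":1},{"tx":-0.01,"ty":0.2,"tz":0,"spin":0,"claw":1},{"tx":-0.01,"ty":0.2,"tz":0,"spin":0,"claw":1},{"tx":-0.01,"ty":0.2,"tz":0,"spin":0,"claw":1}]'
```

```text
time_s: 77.35
tool_pos: [0.4601, -0.4161, 0.038]
tool_rot: [-180.0, 0.1, 102.0]
force: [-3.5, -1.8, 2.4]
grip_width: 0.0004
grasp_force: 1.5
```

```bash
python3 -m pendant '[{"tx":-0.01,"ty":0.22,"tz":0,"spin":0,"claw":1},{"tx":-0.02,"ty":0.22,"tz":0,"spin":0,"claw":1},{"tx":-0.02,"ty":0.22,"tz":0.01,"spin":0,"claw":1},{"tx":-0.01,"ty":0.22,"tz":0.01,"spin":0,"claw":1},{"tx":-0.02,"ty":0.22,"tz":0,"spin":0,"claw":1},{"tx":-0.02,"ty":0.22,"tz":0,"spin":0,"claw":1},{"tx":-0.01,"ty":0.22,"tz":0,"spin":0,"claw":1},{"tx":-0.02,"ty":0.22,"tz":0,"spin":0,"claw":1},{"tx":-0.02,"ty":0.2,"tz":0,"spin":0,"claw":1},{"tx":-0.01,"ty":0.16,"tz":0,"spin":0,"claw":1}]'
```

```text
time_s: 78.6
tool_pos: [0.5661, -0.4007, 0.0364]
tool_rot: [180.0, -0.0, 102.0]
force: [-3.0, -2.0, 0.4]
grip_width: 0.0001
grasp_force: 1.4
```

```bash
python3 -m pendant '[{"tx":-0.01,"ty":0.12,"tz":0,"spin":0,"claw":1},{"tx":-0.01,"ty":0.1,"tz":0,"spin":0,"claw":1},{"tx":0,"ty":0.08,"tz":0,"spin":0,"claw":1},{"tx":0,"ty":0.06,"tz":0,"spin":0,"claw":1},{"tx":0,"ty":0,"tz":0,"spin":0,"claw":1}]'
python3 -m pendant '[{"tx":0,"ty":0.04,"tz":0,"spin":0,"claw":1},{"tx":0,"ty":0,"tz":0,"spin":0,"claw":1}]'
```

```text
time_s: 79.22
tool_pos: [0.5779, -0.3993, 0.0363]
tool_rot: [-179.5, -0.2, 101.8]
force: [-12.1, -0.3, 6.4]
grip_width: 0.0007
grasp_force: 6.3
time_s: 79.47
tool_pos: [0.5814, -0.3989, 0.0364]
tool_rot: [-179.7, -0.1, 101.8]
force: [-3.0, -1.7, 0.2]
grip_width: 0.0004
grasp_force: 1.2
```

```bash
python3 -m pendant '[{"tx":0,"ty":0.04,"tz":0,"spin":0,"claw":1},{"tx":0,"ty":0,"tz":0,"spin":0,"claw":1}]'
python3 -m pendant '[{"tx":0,"ty":0.04,"tz":0,"spin":0,"claw":1},{"tx":0,"ty":0,"tz":0,"spin":0,"claw":1}]'
python3 -m pendant '[{"tx":0,"ty":0.04,"tz":0,"spin":0,"claw":1},{"tx":0,"ty":0,"tz":0,"spin":0,"claw":1}]'
```

```text
time_s: 79.72
tool_pos: [0.5856, -0.398, 0.0365]
tool_rot: [-179.9, -0.0, 101.9]
force: [-5.9, -3.0, 1.7]
grip_width: 0.0003
grasp_force: 3.1
time_s: 79.97
tool_pos: [0.5857, -0.3981, 0.0364]
tool_rot: [-179.7, -0.1, 101.9]
force: [-9.2, -1.2, 3.9]
grip_width: 0.0002
grasp_force: 4.9
time_s: 80.22
tool_pos: [0.5858, -0.3981, 0.0364]
tool_rot: [-179.5, -0.1, 101.8]
force: [-13.5, -1.0, 5.4]
grip_width: 0.0003
grasp_force: 6.7
```

```bash
python3 -m pendant '[{"tx":0,"ty":0.06,"tz":0,"spin":0,"claw":1},{"tx":0,"ty":0.04,"tz":0,"spin":0,"claw":1},{"tx":0,"ty":0,"tz":0,"spin":0,"claw":1}]'
python3 -m pendant '[{"tx":0,"ty":-0.3,"tz":0,"spin":0,"claw":1},{"tx":0,"ty":-0.6,"tz":0,"spin":0,"claw":1},{"tx":0,"ty":-0.6,"tz":-0.2,"spin":0,"claw":1},{"tx":0,"ty":-0.3,"tz":-0.8,"spin":0,"claw":1},{"tx":0,"ty":0,"tz":-0.9,"spin":0,"claw":1},{"tx":0,"ty":0,"tz":-0.9,"spin":0,"claw":1},{"tx":0,"ty":0,"tz":-0.9,"spin":0,"claw":1},{"tx":0,"ty":0,"tz":-0.5,"spin":0,"claw":1},{"tx":0,"ty":0,"tz":0,"spin":0,"claw":1}]'
python3 - <<'E'
from h import *
st(); c,im=shot("wrist"); cv2.imwrite("pics/w23.png",im); ct,it=shot("top")
for z in(.062,):
  for s in(-.05,0,.05):
    row=[]
    for d in np.arange(.06,.2,.003):
        u,v=proj(c,(*dr(d,s),z)); row.append(int(im[int(round(v)),int(round(u))].mean()) if 0<=u<640 and 0<=v<400 else -1)
    print(s,row)
for lo,hi,z in(((95,100,40),(125,255,255),.051),((78,80,40),(95,255,255),.058)):
  for ce,s,m in blobs(it,lo,hi,15):
    p=ray(ct,*ce,z)
    if .4<p[0]<.6: print("jar",ce.round(),s[4],p.round(3))
E
```

```text
time_s: 80.6
tool_pos: [0.5861, -0.3981, 0.0364]
tool_rot: [-179.1, -0.3, 101.7]
force: [-22.3, 0.4, 10.4]
grip_width: 0.0005
grasp_force: 11.2
time_s: 81.72
tool_pos: [0.5104, -0.4139, 0.249]
tool_rot: [179.7, 0.1, 102.1]
force: [0.1, 0.9, -1.1]
grip_width: 0.0006
grasp_force: 0.0
81.72 [ 0.5104 -0.4139  0.249 ] [1.797e+02 1.000e-01 1.021e+02] [ 0.1  0.9 -1.1] 0.0006 0.0 [ -7.  29.  62.  83. -26.  83.  68.]
-0.05 [209, 208, 209, 209, 210, 211, 210, 211, 209, 210, 211, 210, 210, 209, 210, 210, 209, 205, 205, 207, 206, 234, 238, 182, 130, 91, 96, 100, 101, 102, 100, 93, 36, 32, 33, 35, 32, 34, 36, 29, 30, 32, 29, 35, 31, 31, 32]
0 [210, 209, 210, 209, 208, 210, 209, 209, 209, 209, 208, 209, 209, 209, 208, 208, 206, 120, 112, 126, 215, 216, 239, 235, 225, 156, 177, 173, 172, 172, 171, 171, 109, 54, 53, 55, 54, 53, 51, 53, 56, 55, 53, 55, 52, 59, 57]
0.05 [211, 211, 210, 210, 209, 211, 211, 210, 210, 209, 211, 212, 210, 210, 209, 209, 210, 209, 200, 202, 200, 201, 227, 235, 229, 177, 175, 176, 173, 172, 172, 171, 160, 59, 55, 56, 53, 57, 54, 54, 52, 52, 53, 54, 53, 55, 55]
jar [254. 242.] 69 [0.491 0.218 0.051]
jar [268. 231.] 24 [0.529 0.174 0.058]
jar [274. 239.] 36 [0.503 0.152 0.058]
jar [289. 246.] 34 [0.483 0.101 0.058]
jar [283. 255.] 16 [0.455 0.118 0.058]
```

Drawer panel is flush with the case after I backed off, jars stand in the tray, and all tools are in. Handing in.

```bash
python3 -c "
from cell import env
print(env.sign_off())"
```

```text
the job is handed in; nothing more can be done
None
```

The job is handed in: the three jars stand on the steel tray, the micrometer head, screwdriver and straightedge are in the drawer, and the drawer is pushed past its detent to its stop, its front flush with the case in the last wrist picture. The sign-off gave no verdict.

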